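# Park the cemented heel lifts and put the bottles away

## Task

The heel lifts on the bench have wet cement on them, so keep the gripper's fingers off them: take the straightedge by its grip and push all the lifts together along the bench until every one lies flat and wholly inside the drying bay, then stand the straightedge back in its trough. Also put every dropper bottle away upright in the bottle box, one to a cell, standing on the floor of the cell. Leave the lump of wax and the sanding block where they are.

Things in the scene. Friction and masses are not known exactly. Their poses are not given: they have to be found in the camera images.
- drying_bay: Drying bay: a fixed three-sided wooden fence on the bench whose mouth is flared. Clear inside width 330 mm along its own x, depth 135 mm along its own y; walls 14 mm thick and 24 mm high. At each side of the mouth the wall runs on outwards at 45 degrees, 24 mm forward and 24 mm out. Origin on the bench top at the middle of the open mouth; own +y points from the mouth in to the back wall. It has no floor: inside is the bare bench.
- straightedge: Straightedge: an aluminium bar 300 mm long (own x), 20 mm thick (own y), 22 mm high, standing on edge, with a wooden grip on top at its middle, 85 mm long (along x), 18 mm thick (along y), from 22 to 64 mm above the underside. Origin at the middle of the underside, z up. 0.25 kg. At the start it stands in the trough. One way round is as good as the other.
- trough: Trough: the fixed low wooden stand of the straightedge, outside 332 x 44 mm, inside 320 mm (own x) by 32 mm (own y), floor 4 mm thick, rims 14 mm high. Origin on the bench under its centre, long side along own x.
- bottle_box: Bottle box: a fixed open plywood box, 274 mm (own x) by 58 mm (own y) by 40 mm high, with five cells in one row along own x, each 50 x 50 mm inside, centres at own x = -0.108, -0.054, 0, 0.054, 0.108 m and y = 0; floor 4 mm, walls and dividers 4 mm thick, all 40 mm high. All cells are empty at the start. Origin on the bench under its centre.
- lift_1: Heel lift: flat D-shaped piece, 55 x 58 mm, 8 mm thick, about 22 g, black or tan, lying on the bench in front of the mouth of the drying bay. Its upper face is wet with cement. Origin in the middle of its underside. May be absent (between three and five of the five are there).
- lift_2: Heel lift: flat D-shaped piece, 55 x 58 mm, 8 mm thick, about 22 g, black or tan, lying on the bench in front of the mouth of the drying bay. Its upper face is wet with cement. Origin in the middle of its underside. May be absent (between three and five of the five are there).
- lift_3: Heel lift: flat D-shaped piece, 55 x 58 mm, 8 mm thick, about 22 g, black or tan, lying on the bench in front of the mouth of the drying bay. Its upper face is wet with cement. Origin in the middle of its underside. May be absent (between three and five of the five are there).
- lift_4: Heel lift: flat D-shaped piece, 55 x 58 mm, 8 mm thick, about 22 g, black or tan, lying on the bench in front of the mouth of the drying bay. Its upper face is wet with cement. Origin in the middle of its underside. May be absent (between three and five of the five are there).
- lift_5: Heel lift: flat D-shaped piece, 55 x 58 mm, 8 mm thick, about 22 g, black or tan, lying on the bench in front of the mouth of the drying bay. Its upper face is wet with cement. Origin in the middle of its underside. May be absent (between three and five of the five are there).
- bottle_1: Small amber dropper bottle standing upright: body 33 mm in diameter up to a height of 70 mm, then a narrowing cap and dropper to 102 mm; 70 g. Origin in the middle of its underside. May be absent (four or five of the five are there).
- bottle_2: Small amber dropper bottle standing upright: body 33 mm in diameter up to a height of 70 mm, then a narrowing cap and dropper to 102 mm; 70 g. Origin in the middle of its underside. May be absent (four or five of the five are there).
- bottle_3: Small amber dropper bottle standing upright: body 33 mm in diameter up to a height of 70 mm, then a narrowing cap and dropper to 102 mm; 70 g. Origin in the middle of its underside. May be absent (four or five of the five are there).
- bottle_4: Small amber dropper bottle standing upright: body 33 mm in diameter up to a height of 70 mm, then a narrowing cap and dropper to 102 mm; 70 g. Origin in the middle of its underside. May be absent (four or five of the five are there).
- bottle_5: Small amber dropper bottle standing upright: body 33 mm in diameter up to a height of 70 mm, then a narrowing cap and dropper to 102 mm; 70 g. Origin in the middle of its underside. May be absent (four or five of the five are there).
- wax: Lump of thread wax, 36 x 47 x 25 mm, a bystander. Origin under its centre.
- block: Cork sanding block, 37 x 74 x 27 mm, a bystander. Origin under its centre.
There are look-alikes about, which are no part of the job. Leave any green or red look-alike of the bottle_1 alone. Leave any blue look-alike of the lift_3 alone.

How it is judged:
On the way, in this order (a step that is already met when the one before it is completed fails the run):
1. every heel lift lies flat inside the drying bay (y of lift_1 in the frame of drying_bay between 0.023 and 0.135 m and x of lift_1 in the frame of drying_bay between -0.165 and 0.165 m and height (world z) of each of lift_1, lift_2, lift_3, lift_4, lift_5 below 0.006 m and angle between each of lift_1, lift_2, lift_3, lift_4, lift_5's own z axis and vertical below 0.12 rad and y of lift_2 in the frame of drying_bay between 0.023 and 0.135 m and x of lift_2 in the frame of drying_bay between -0.165 and 0.165 m and y of lift_3 in the frame of drying_bay between 0.023 and 0.135 m and x of lift_3 in the frame of drying_bay between -0.165 and 0.165 m and y of lift_4 in the frame of drying_bay between 0.023 and 0.135 m and x of lift_4 in the frame of drying_bay between -0.165 and 0.165 m and y of lift_5 in the frame of drying_bay between 0.023 and 0.135 m and x of lift_5 in the frame of drying_bay between -0.165 and 0.165 m), for 0.2 s.
2. the straightedge stands in its trough again (x of straightedge in the frame of trough between -0.013 and 0.013 m and y of straightedge in the frame of trough between -0.009 and 0.009 m and z of straightedge in the frame of trough below 0.008 m and angle between straightedge's own z axis and vertical below 0.06 rad), for 0.2 s.
At the end, for the whole second after the job is handed in: Every lift present lies flat inside the bay, its centre at least 23 mm behind the mouth line; the straightedge stands upright on the floor of its trough; every bottle present stands upright (within 0.2 rad) on the floor of its own cell of the box; all at rest (all of step 1 and all of step 2 and x of bottle_1 in the frame of bottle_box between -0.133 and 0.133 m and y of bottle_1 in the frame of bottle_box between -0.025 and 0.025 m and z of each of bottle_1, bottle_2, bottle_3, bottle_4, bottle_5 in the frame of bottle_box below 0.012 m and angle between each of bottle_1, bottle_2, bottle_3, bottle_4, bottle_5's own z axis and vertical below 0.2 rad and x of bottle_2 in the frame of bottle_box between -0.133 and 0.133 m and y of bottle_2 in the frame of bottle_box between -0.025 and 0.025 m and x of bottle_3 in the frame of bottle_box between -0.133 and 0.133 m and y of bottle_3 in the frame of bottle_box between -0.025 and 0.025 m and x of bottle_4 in the frame of bottle_box between -0.133 and 0.133 m and y of bottle_4 in the frame of bottle_box between -0.025 and 0.025 m and x of bottle_5 in the frame of bottle_box between -0.133 and 0.133 m and y of bottle_5 in the frame of bottle_box between -0.025 and 0.025 m and linear speed of each of lift_1, lift_2, lift_3, lift_4, lift_5, bottle_1, bottle_2, bottle_3, bottle_4, bottle_5, straightedge below 0.02 m/s); the robot touches nothing.
It fails at once if the fingers touch a cemented heel lift (contact force between the fingers and lift_1 above 0.3 N or contact force between the fingers and lift_2 above 0.3 N or contact force between the fingers and lift_3 above 0.3 N or contact force between the fingers and lift_4 above 0.3 N or contact force between the fingers and lift_5 above 0.3 N).
It fails at once if the wax or the sanding block is moved by more than 3 cm (distance of any of wax, block from where it was at the start of the episode above 0.03 m).
Of lift_1, lift_2, lift_3, lift_4, lift_5 only 3 to 5 are there at a start; the rules pass over those that are not, and their reading is None.
Of bottle_1, bottle_2, bottle_3, bottle_4, bottle_5 only 4 to 5 are there at a start; the rules pass over those that are not, and their reading is None.
At some moment in a run one of lift_1, lift_2, lift_3, lift_4, lift_5 may be knocked a few centimetres aside while the robot is not near it.
It also fails if it takes over 210 s, if anything falls off the work surface, if the arm or the gripper's body presses on something with over 40 N, if the wrist force passes 120 N, or if a joint passes its speed limit or range.

## Robot

A 6-joint arm with a two-finger parallel gripper is mounted at the origin on a cart in front of the work surface, level with it; the furniture and walls round the work are solid. World frame = base frame: x ahead of the robot, y to its left, z up, the work surface at z = 0. Lengths are in m, angles in rad, forces in N, time in s.
With the tool pointing down it reaches from about 0.425 to 0.95 m from the base axis. Payload 3.5 kg.
Tool frame: the origin (TCP) lies between the finger pads; the fingertips stand 11 mm ahead of it and the grasp point (between the pads) lies 8 mm behind it (ctrl.tcp_to_tips is the distance from the TCP to the fingertips, in m); z points along the fingers, y is the direction in which the jaws open and shut (so a half turn about z gives the same grasp; the last joint's range is limited). The gripper opens to 85 mm and grips with 20 to 120 N. Pads are 22 mm wide; open, the fingers measure 114 mm over their backs; the gripper's body (76 mm by 85 mm) begins 54 mm behind the grasp point. The pads swing forward as they close: fully open they stand 13 mm farther back than shut.
Start: joints at [-1.45, 0.286, 1.577, -0, 1.279, -0.15], TCP at [0.181, -0.65, 0.242] pointing down, gripper open.
Joint ranges: [-2.77, 2.77], [-0.9, 2.22], [0.21, 2.48], [-1.53, 4.67], [0.24, 2.81], [-2.84, 2.84]. Speed limits (rad/s): [2.79, 2.79, 3.14, 3.14, 3.14, 3.14].

## Interface

Orientations are given as a unit quaternion [x, y, z, w].
In Python, from plant import monitor, vision, workorder, ctrl gives the robot as it stands.
- The arm moves only by the tool jog_arm, never from a script. Its argument "series" is a list of rows, each a list of 4 numbers: the shift along the tool's x, y, z in m, then the turn about the tool's z in rad. In form: [[tx, ty, tz, spin], ...]. A call has exactly 8 rows; each row shifts and turns the pose as measured when the row begins, along the tool's axes as they then stand; what a row does not reach is not made up. A row lasts 1/12 s, in which the tool goes at most 41.7 mm and 7.16 degrees, less where a joint would pass 70% of its speed; a pose out of reach is approached as far as the arm can. A call is refused whole if a number of a shift passes 0.0417 or a number of a turn 0.125, either way. A call with a gripper value outside its range is refused whole. "grip" is the finger opening in m, from 0 to 0.0854, set as the call begins (left out, the last holds). The fingers move at their own pace and stop on an object; "grip_force" is the grip in N (left out, the last holds). Time passes only in rows, so rows that do not move let the fingers close, or fill a call up. It gives the time, the measured TCP pose, the force and the opening at its end, in the units of the state.
- monitor.get_state(): the state, without advancing time (a new reading comes with each control period).
- vision.read_camera(name): name is "side" or "top"; returns the picture (420x560x3 uint8, red, green, blue); there is no depth.
- vision.get_calibration(name): a dict with "vfov" (degrees; the focal length in pixels is half the picture's height over the tangent of half this angle, whatever the lens; pixels are square), "cx", "cy" (the principal point, pixels), "R" (3x3) and "t" (3): a world point X has camera coordinates R X + t. Camera axes: x right, y down, z forward; pixel columns grow to the right and rows downward; lengths in m; the calibration is good to about 2 mm. A picture is of the moment at which its call begins. get_calibration takes no time and is no camera call.
- workorder.sign_off(): hands the job in, once; it reports no verdict.
The state is a dict: "time": time; "qpos": joint angles; "dq": joint speeds; "joint_efforts": joint torques, N m; "eef_pos": TCP position; "tcp_rot": TCP orientation; "contact_force": force on the tool from outside, world axes, zero at the start; "wrist_torque": the same for the moment, N m; "opening": opening from 0.0 (shut) to 1.0 (fully open).
Only numpy, scipy, OpenCV 4.12 (cv2) and the standard library are available. Lean on these libraries where they do the work, as an engineer would, in place of code of your own. Each camera call takes 0.05 s, during which the arm holds its last target.

## Working session

There is one attempt and no reset: what is moved stays moved. The work goes in short steps, Python scripts to look and compute and a tool call to move; the robot and the scene stay as the last step left them, time stands still between calls to the robot, and variables do not carry over. Pictures are saved under pics/ and viewed, and the job is handed in when it is done.

Besides the shell and the picture viewer there is one more tool, called after ">>>" as name(argument=value, ...) on one line, values as JSON. jog_arm: Moves the arm, as the interface text tells. Its arguments: {"type":"object","properties":{"series":{"type":"array","items":{"type":"array","items":{"type":"number"}}},"grip":{"type":"number"},"grip_force":{"type":"number"}},"required":["series"]}

```bash
mkdir -p pics; ls; cat > h.py <<'E'
import numpy as np, cv2
from plant import monitor, vision, workorder, ctrl
def snap(name,fn):
    im=vision.read_camera(name); cv2.imwrite('pics/'+fn+'.png',im[:,:,::-1]); return im
def cal(name):
    c=vision.get_calibration(name); f=210/np.tan(np.radians(c['vfov'])/2)
    return f,c['cx'],c['cy'],np.array(c['R']),np.array(c['t'])
def world(name,u,v,z):
    f,cx,cy,R,t=cal(name); d=R.T@np.array([(u-cx)/f,(v-cy)/f,1]); o=-R.T@t
    return o+d*(z-o[2])/d[2]
def pix(name,X):
    f,cx,cy,R,t=cal(name); p=R@np.array(X)+t; return np.array([f*p[0]/p[2]+cx,f*p[1]/p[2]+cy])
E
python3 - <<'E'
from h import *
for n in('side','top'):
    snap(n,n+'0'); f,cx,cy,R,t=cal(n); print(n,f,cx,cy,R.round(3).tolist(),-R.T@t, vision.get_calibration(n).keys())
print(monitor.get_state()); print(ctrl.tcp_to_tips,[a for a in dir(ctrl) if a[0]!='_'])
E
```

```text
pics
side 396.4620839554469 279.6764074972392 209.20453951409164 [[-0.862, -0.507, -0.01], [-0.327, 0.572, -0.752], [0.387, -0.645, -0.659]] [0.14684521 0.58519339 0.69607603] dict_keys(['vfov', 'cx', 'cy', 'R', 't'])
top 541.37965833261 270.00956325153754 208.2210357710123 [[0.011, -1.0, -0.019], [-0.995, -0.009, -0.1], [0.1, 0.02, -0.995]] [ 0.41540424 -0.03487318  1.269085  ] dict_keys(['vfov', 'cx', 'cy', 'R', 't'])
{'time': 0.1, 'qpos': array([-1.45000175e+00,  2.87097508e-01,  1.57802605e+00,  5.46231714e-06,
        1.27860885e+00, -1.49971543e-01]), 'dq': array([ 0.0004778 , -0.00218414, -0.00343307, -0.00112669, -0.00041712,
       -0.00034539]), 'joint_efforts': array([ 3.70509670e-04, -4.07295871e+01, -2.93699938e+01, -1.46779621e-04,
        3.40399762e-03,  1.21170137e-05]), 'eef_pos': array([ 0.18052083, -0.64982156,  0.24107432]), 'tcp_rot': array([ 9.90849242e-01,  1.34969015e-01,  1.82216196e-05, -1.06972562e-03]), 'contact_force': array([0.37179133, 0.4587843 , 0.4274478 ]), 'wrist_torque': array([-0.0239253 ,  0.00546832,  0.00907842]), 'opening': 1.002571611840807}
0.011 ['Unreachable', 'tcp_to_tips']
```

View pics/side0.png

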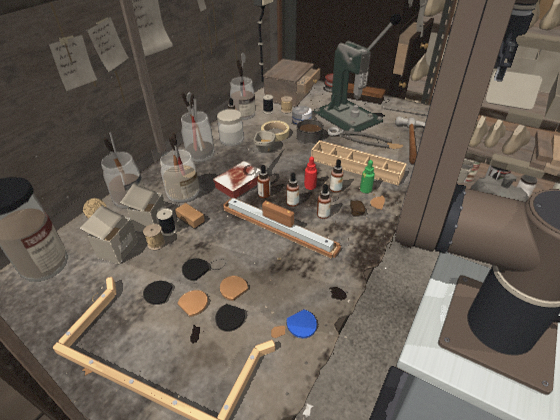

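View pics/top0.png

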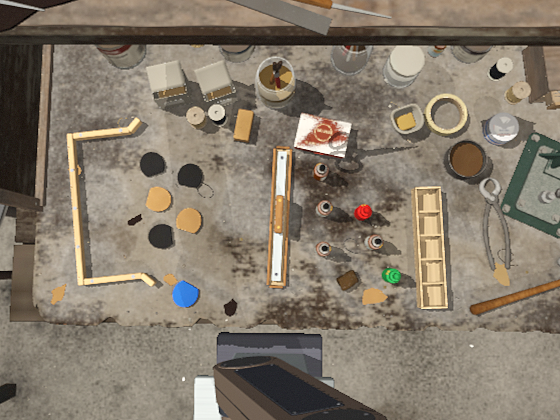

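```bash
python3 - <<'E'
import cv2
a=cv2.imread('pics/top0.png')
cv2.imwrite('pics/c1.png',cv2.resize(a[100:320,45:245],None,fx=2.7,fy=2.7,interpolation=cv2.INTER_CUBIC))
cv2.imwrite('pics/c2.png',cv2.resize(a[135:325,255:455],None,fx=3.1,fy=3.1,interpolation=cv2.INTER_CUBIC))
b=cv2.imread('pics/side0.png')
cv2.imwrite('pics/c3.png',cv2.resize(b[130:270,200:420],None,fx=3.5,fy=3.5,interpolation=cv2.INTER_CUBIC))
E
```

```text
(no output)
```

View pics/c1.png

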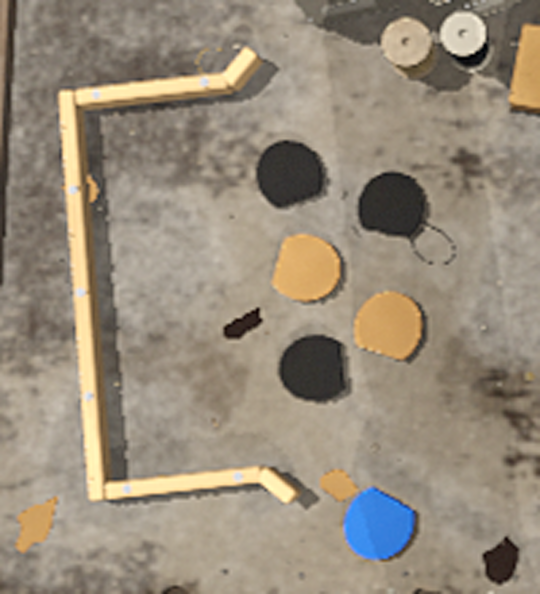

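View pics/c2.png

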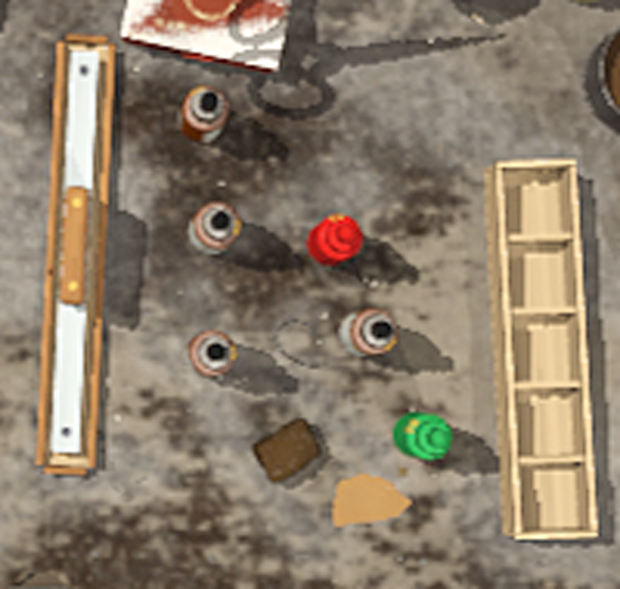

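View pics/c3.png

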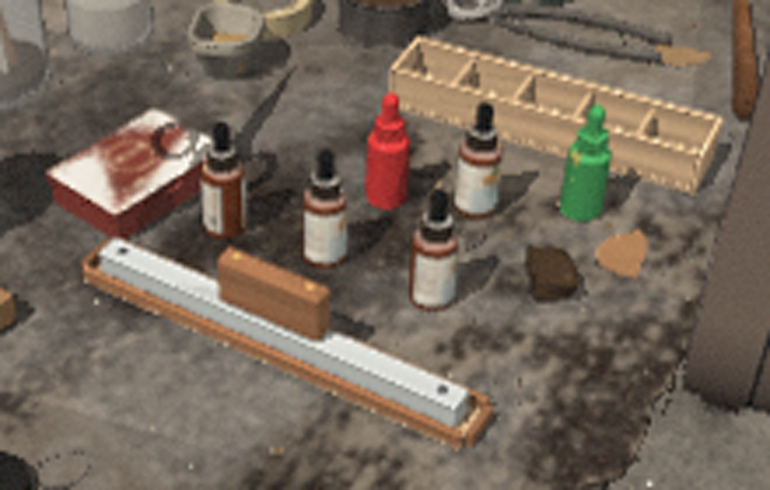

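```bash
python3 - <<'E'
from h import *
def T(x,y,z,c): 
    o={1:(45,100,2.7),2:(255,135,3.1)}[c]
    return world('top',o[0]+(x+.5)/o[2]-.5,o[1]+(y+.5)/o[2]-.5,z)[:2].round(4)
print('bay in', [T(*p,.024,1) for p in [(83,102),(105,483),(228,92),(262,468)]])
print('bay out', [T(*p,.024,1) for p in [(60,92),(90,500),(248,47),(262,60),(297,490),(282,502)]])
print('lifts',[T(*p,.008,1) for p in [(291,174),(393,205),(307,268),(389,326),(313,368),(380,524)]])
print('tips',[T(*p,.102,2) for p in [(208,102),(220,220),(216,352),(379,330),(337,235),(431,438)]])
print('trough out',[T(*p,.014,2) for p in [(60,36),(116,42),(96,474),(37,468)]])
print('bar',[T(*p,.026,2) for p in [(69,49),(99,51),(83,452),(51,450)]],'grip',[T(*p,.068,2) for p in [(66,186),(88,188),(82,304),(60,302)]])
print('box',[T(*p,.04,2) for p in [(488,168),(577,159),(598,536),(516,540)]])
print('wax',T(290,450,.025,2),'block',world('top',244,125,.027))
print('book', [T(*p,.02,2) for p in [(122,38),(277,70)]])
B=lambda x,y,z: world('side',200+(x+.5)/3.5-.5,130+(y+.5)/3.5-.5,z)[:2].round(4)
print('side tips',[B(*p,.102) for p in [(221,127),(325,154),(438,194),(485,106)]])
E
```

```text
bay in [array([0.7038, 0.4504]), array([0.374, 0.416]), array([0.7135, 0.3234]), array([0.3881, 0.2823])]
bay out [array([0.7126, 0.4711]), array([0.3595, 0.4282]), array([0.7537, 0.3073]), array([0.7422, 0.2946]), array([0.37  , 0.2519]), array([0.3597, 0.2643])]
lifts [array([0.6443, 0.2697]), array([0.6175, 0.1792]), array([0.5614, 0.253 ]), array([0.5114, 0.18  ]), array([0.4743, 0.245 ]), array([0.3413, 0.1833])]
tips [array([ 0.6225, -0.1238]), array([ 0.5391, -0.1322]), array([ 0.4472, -0.1295]), array([ 0.4635, -0.2422]), array([ 0.5293, -0.2136]), array([ 0.3897, -0.2771])]
trough out [array([ 0.688 , -0.0181]), array([ 0.6837, -0.0606]), array([ 0.3585, -0.0481]), array([ 0.3624, -0.0043])]
bar [array([ 0.6755, -0.0251]), array([ 0.6742, -0.0477]), array([ 0.375 , -0.0383]), array([ 0.3761, -0.0147])] grip [array([ 0.5664, -0.0242]), array([ 0.5651, -0.0401]), array([ 0.4814, -0.0365]), array([ 0.4827, -0.0207])]
box [array([ 0.5859, -0.3341]), array([ 0.5931, -0.3993]), array([ 0.3198, -0.4087]), array([ 0.3162, -0.35  ])]
wax [ 0.3781 -0.19  ] block [0.7354511  0.05265876 0.027     ]
book [array([ 0.6855, -0.065 ]), array([ 0.6618, -0.1819])]
side tips [array([ 0.6201, -0.1211]), array([ 0.5365, -0.1297]), array([ 0.4453, -0.1275]), array([ 0.4614, -0.2429])]
```

```bash
cat >> h.py <<'E'
def pose():
    s=monitor.get_state(); from scipy.spatial.transform import Rotation as Ro
    M=Ro.from_quat(s['tcp_rot']).as_matrix(); return s,np.array(s['eef_pos']),M,np.arctan2(M[1,0],M[0,0])
def plan(x,y,z,yaw,maxs=.04):
    s,p,M,yw=pose(); print('t',round(s['time'],2),'p',p.round(4),'yaw',round(yw,4),'q',s['qpos'].round(2),'open',round(s['opening'],3),'F',s['contact_force'].round(1),'tilt',M[:,2].round(3))
    d=np.array([x,y,z])-p; dy=(yaw-yw+np.pi/2)%np.pi-np.pi/2
    print('spin total',round(-dy,4)); 
    for nm,a in (('now',yw),('end',yaw)):
        t=np.array([np.cos(a)*d[0]+np.sin(a)*d[1],np.sin(a)*d[0]-np.cos(a)*d[1],-d[2]]); print(nm,'total tool',t.round(4),'rows>=',int(np.ceil(max(abs(t))/maxs)))
E
python3 -c "
from h import *
plan(.524,-.031,.2,-.036)"
```

```text
t 0.1 p [ 0.1805 -0.6498  0.2411] yaw 0.2708 q [-1.45  0.29  1.58  0.    1.28 -0.15] open 1.003 F [0.4 0.5 0.4] tilt [-0.     0.002 -1.   ]
spin total 0.3068
now total tool [ 0.4965 -0.5044  0.0411] rows>= 13
end total tool [ 0.321  -0.6308  0.0411] rows>= 16
```

>>> jog_arm(series=[[0.02, -0.022, 0, 0.038], [0.02, -0.022, 0, 0.038], [0.02, -0.022, 0, 0.038], [0.02, -0.022, 0, 0.038], [0.02, -0.022, 0, 0.038], [0.02, -0.022, 0, 0.038], [0.02, -0.022, 0, 0.038], [0.02, -0.022, 0, 0.038]], grip=0.06)

```text
time: 0.77
eef_pos: [0.3149, -0.4489, 0.2345]
tcp_rot: [1.0, -0.029, -0.002, -0.005]
contact_force: [1.0, -0.8, -0.7]
opening: 0.705
```

```bash
python3 -c "
from h import *
plan(.524,-.031,.2,-.036)"
```

```text
t 0.77 p [ 0.3149 -0.4489  0.2345] yaw -0.058 q [-1.14  0.02  1.89  0.    1.24  0.48] open 0.705 F [ 1.  -0.8 -0.7] tilt [-0.004  0.011 -1.   ]
spin total -0.022
now total tool [ 0.1845 -0.4294  0.0345] rows>= 11
end total tool [ 0.1939 -0.4252  0.0345] rows>= 11
```

>>> jog_arm(series=[[0.015, -0.034, 0.003, 0], [0.015, -0.034, 0.003, 0], [0.015, -0.034, 0.003, 0], [0.015, -0.034, 0.003, 0], [0.015, -0.034, 0.003, 0], [0.015, -0.034, 0.003, 0], [0.015, -0.034, 0.003, 0], [0.015, -0.034, 0.003, 0]])

```text
time: 1.43
eef_pos: [0.4543, -0.1714, 0.2095]
tcp_rot: [0.999, -0.032, -0.003, -0.006]
contact_force: [0.9, -0.8, -0.5]
opening: 0.702
```

```bash
python3 -c "
from h import *
plan(.524,-.031,.2,-.036)"
```

```text
t 1.43 p [ 0.4543 -0.1714  0.2095] yaw -0.064 q [-0.57 -0.1   2.06  0.01  1.2   1.06] open 0.702 F [ 0.9 -0.8 -0.5] tilt [-0.005  0.012 -1.   ]
spin total -0.028
now total tool [ 0.0606 -0.1445  0.0095] rows>= 4
end total tool [ 0.0646 -0.1428  0.0095] rows>= 4
```

>>> jog_arm(series=[[0.013, -0.03, 0.002, -0.005], [0.013, -0.03, 0.002, -0.005], [0.013, -0.03, 0.002, -0.005], [0.013, -0.03, 0.002, -0.005], [0.008, -0.018, 0.002, -0.005], [0, 0, 0, 0], [0, 0, 0, 0], [0, 0, 0, 0]])

```text
time: 2.1
eef_pos: [0.5224, -0.0213, 0.1964]
tcp_rot: [1.0, -0.014, -0.006, -0.008]
contact_force: [-0.5, -0.1, 0.5]
opening: 0.707
```

```bash
python3 -c "
from h import *
plan(.524,-.031,.042,-.036)
snap('top','top1');snap('side','side1')"
```

```text
t 2.1 p [ 0.5224 -0.0213  0.1964] yaw -0.0271 q [-0.24 -0.    1.98  0.01  1.17  1.35] open 0.707 F [-0.5 -0.1  0.5] tilt [-0.011  0.015 -1.   ]
spin total 0.0089
now total tool [0.0019 0.0096 0.1544] rows>= 4
end total tool [0.002  0.0096 0.1544] rows>= 4
```

View pics/side1.png

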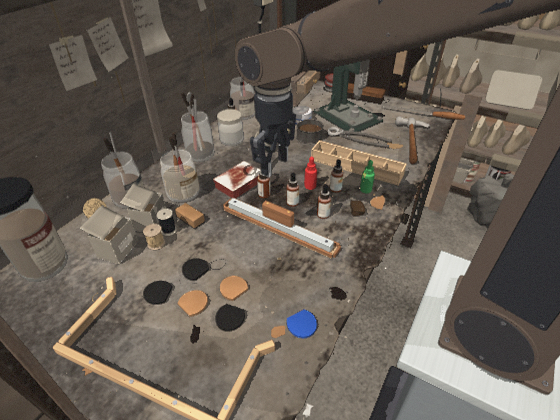

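View pics/top1.png

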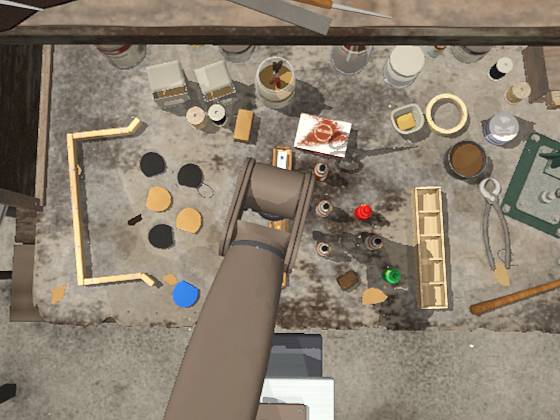

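>>> jog_arm(series=[[0, 0.005, 0.02, 0.003], [0, 0.004, 0.02, 0.003], [0, 0.002, 0.02, 0.003], [0, 0.001, 0.02, 0], [0, 0, 0.015, 0], [0, 0, 0.015, 0], [0, 0, 0.01, 0], [0, 0, 0, 0]])

```text
time: 2.87
eef_pos: [0.5213, -0.0436, 0.0758]
tcp_rot: [1.0, -0.027, -0.001, -0.006]
contact_force: [-0.6, 0.3, -0.2]
opening: 0.702
```

```bash
python3 -c "
from h import *
plan(.524,-.031,.042,-.036)"
```

```text
t 2.87 p [ 0.5213 -0.0436  0.0758] yaw -0.0539 q [-0.28  0.16  2.06  0.01  0.92  1.33] open 0.702 F [-0.6  0.3 -0.2] tilt [-0.002  0.011 -1.   ]
spin total -0.0179
now total tool [ 0.0021 -0.0127  0.0338] rows>= 1
end total tool [ 0.0023 -0.0127  0.0338] rows>= 1
```

>>> jog_arm(series=[[0.001, -0.006, 0, -0.009], [0, -0.005, 0, -0.007], [0, 0, 0, 0], [0, 0, 0, 0], [0, 0, 0, 0], [0, 0, 0, 0], [0, 0, 0, 0], [0, 0, 0, 0]])

```text
time: 3.53
eef_pos: [0.526, -0.0334, 0.0811]
tcp_rot: [1.0, -0.019, 0.003, -0.004]
contact_force: [0.6, 0.5, 0.1]
opening: 0.704
```

```bash
python3 -c "
from h import *
plan(.524,-.031,.042,-.036)"
```

```text
t 3.53 p [ 0.526  -0.0334  0.0811] yaw -0.0377 q [-0.26  0.16  2.05  0.01  0.93  1.34] open 0.704 F [0.6 0.5 0.1] tilt [ 0.006  0.009 -1.   ]
spin total -0.0017
now total tool [-0.0021 -0.0023  0.0391] rows>= 1
end total tool [-0.0021 -0.0023  0.0391] rows>= 1
```

>>> jog_arm(series=[[-0.001, -0.001, 0.01, 0], [-0.001, -0.001, 0.01, 0], [0, 0, 0.01, 0], [0, 0, 0.006, 0], [0, 0, 0, 0], [0, 0, 0, 0], [0, 0, 0, 0], [0, 0, 0, 0]])

```text
time: 4.2
eef_pos: [0.5226, -0.0304, 0.0392]
tcp_rot: [1.0, -0.019, 0.001, -0.005]
contact_force: [-0.0, -0.1, 0.0]
opening: 0.703
```

```bash
python3 -c "
from h import *
plan(.524,-.031,.042,-.036)"
```

```text
t 4.2 p [ 0.5226 -0.0304  0.0392] yaw -0.0378 q [-0.26  0.22  2.07  0.01  0.85  1.34] open 0.703 F [-0.  -0.1  0. ] tilt [ 0.002  0.01  -1.   ]
spin total -0.0018
now total tool [ 0.0014  0.0005 -0.0028] rows>= 1
end total tool [ 0.0014  0.0005 -0.0028] rows>= 1
```

>>> jog_arm(series=[[0, 0, -0.004, 0], [0, 0, 0, 0], [0, 0, 0, 0], [0, 0, 0, 0], [0, 0, 0, 0], [0, 0, 0, 0], [0, 0, 0, 0], [0, 0, 0, 0]])

```text
time: 4.87
eef_pos: [0.5243, -0.0309, 0.0459]
tcp_rot: [1.0, -0.019, 0.003, -0.004]
contact_force: [-0.1, -0.5, -0.9]
opening: 0.708
```

>>> jog_arm(series=[[0, 0, 0, 0], [0, 0, 0, 0], [0, 0, 0, 0], [0, 0, 0, 0], [0, 0, 0, 0], [0, 0, 0, 0], [0, 0, 0, 0], [0, 0, 0, 0]], grip=0, grip_force=60)

```text
time: 5.53
eef_pos: [0.5244, -0.031, 0.046]
tcp_rot: [1.0, -0.019, 0.003, -0.004]
contact_force: [-0.2, -1.0, 1.0]
opening: 0.202
```

>>> jog_arm(series=[[0, 0, 0, 0], [0, 0, 0, 0], [0, 0, 0, 0], [0, 0, -0.005, 0], [0, 0, -0.01, 0], [0, 0, -0.015, 0], [0, 0, 0, 0], [0, 0, 0, 0]])

```text
time: 6.2
eef_pos: [0.5214, -0.0305, 0.0757]
tcp_rot: [1.0, -0.019, 0.0, -0.005]
contact_force: [-0.8, 0.5, -3.4]
opening: 0.205
```

```bash
python3 -c "
from h import *
plan(.524,-.031,.042,-.036)
snap('side','side2')"
```

```text
t 6.2 p [ 0.5214 -0.0305  0.0757] yaw -0.0378 q [-0.26  0.16  2.06  0.01  0.92  1.34] open 0.205 F [-0.8  0.5 -3.4] tilt [ 0.001  0.01  -1.   ]
spin total -0.0018
now total tool [0.0026 0.0004 0.0337] rows>= 1
end total tool [0.0026 0.0004 0.0337] rows>= 1
```

View pics/side2.png

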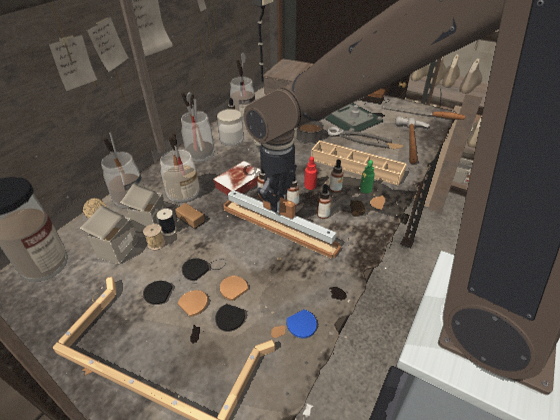

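```bash
python3 -c "
from h import *
a=.108;O=np.array([.552,.3])
def bay(p): d=np.array(p[:2])-O; return np.array([np.cos(a)*d[0]+np.sin(a)*d[1],-np.sin(a)*d[0]+np.cos(a)*d[1]]).round(4)
for n,u,v,z in [('sp1',196,118,.03),('sp2',217,113,.03),('blk',235,136,.027),('blk2',250,139,.027),('blk3',237,110,.027)]:
  w=world('top',u,v,z); print(n,w.round(3),bay(w))
for l in [(.6443,.2697),(.6175,.1792),(.5614,.253),(.5114,.18),(.4743,.245),(.3413,.1833)]: print(bay(l))
plan(.57,.116,.13,.108)
"
```

```text
sp1 [0.751 0.165 0.03 ] [ 0.1831 -0.1552]
sp2 [0.763 0.116 0.03 ] [ 0.19   -0.2054]
blk [0.709 0.073 0.027] [ 0.1317 -0.2423]
blk2 [0.702 0.038 0.027] [ 0.121  -0.2766]
blk3 [0.771 0.07  0.027] [ 0.1933 -0.2526]
[ 0.0885 -0.0401]
[ 0.0521 -0.1272]
[ 0.0043 -0.0477]
[-0.0533 -0.1149]
[-0.0832 -0.0463]
[-0.2221 -0.0933]
t 6.25 p [ 0.5219 -0.0306  0.076 ] yaw -0.0377 q [-0.26  0.16  2.06  0.01  0.92  1.34] open 0.204 F [ 0.4  0.4 -2.4] tilt [ 0.002  0.01  -1.   ]
spin total -0.1457
now total tool [ 0.0425 -0.1483 -0.054 ] rows>= 4
end total tool [ 0.0636 -0.1406 -0.054 ] rows>= 4
```

>>> jog_arm(series=[[0.003, -0.005, -0.006, 0], [0.005, -0.015, -0.006, -0.02], [0.005, -0.018, -0.006, -0.02], [0.006, -0.018, -0.004, -0.02], [0.006, -0.018, 0, -0.02], [0.006, -0.018, 0, -0.02], [0.006, -0.015, 0, -0.015], [0, 0, 0, 0]])

```text
time: 6.92
eef_pos: [0.558, 0.0827, 0.0983]
tcp_rot: [0.999, 0.039, -0.001, -0.006]
contact_force: [-0.1, -0.0, -3.6]
opening: 0.201
```

>>> jog_arm(series=[[0, 0, 0, 0], [0, 0, 0, 0], [0, 0, 0, 0], [0, 0, 0, 0], [0, 0, 0, 0], [0, 0, 0, 0], [0, 0, 0, 0], [0, 0, 0, 0]])

```text
time: 7.58
eef_pos: [0.5564, 0.0808, 0.0967]
tcp_rot: [0.999, 0.038, -0.004, -0.006]
contact_force: [0.6, -0.1, -2.4]
opening: 0.202
```

```bash
python3 -c "
from h import *
plan(.562,.115,.045,.108)
snap('side','side3');snap('top','top3')
"
```

```text
t 7.58 p [0.5564 0.0808 0.0967] yaw 0.076 q [-0.04  0.21  1.96  0.01  0.98  1.45] open 0.202 F [ 0.6 -0.1 -2.4] tilt [-0.008  0.011 -1.   ]
spin total -0.032
now total tool [ 0.0082 -0.0337  0.0517] rows>= 2
end total tool [ 0.0093 -0.0334  0.0517] rows>= 2
```

View pics/top3.png

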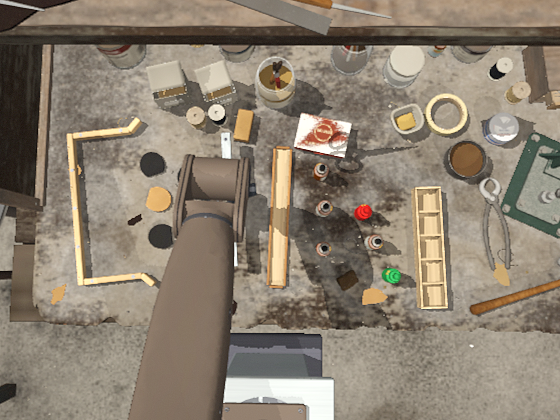

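View pics/side3.png

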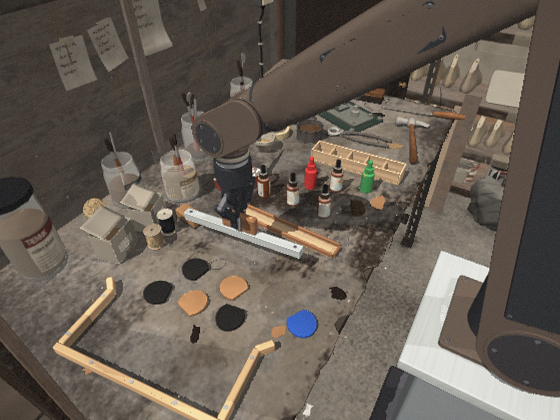

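>>> jog_arm(series=[[0.003, -0.012, 0, -0.012], [0.003, -0.012, 0.005, -0.012], [0.002, -0.008, 0.01, -0.008], [0, 0, 0.01, 0], [0, 0, 0.01, 0], [0, 0, 0.008, 0], [0, 0, 0, 0], [0, 0, 0, 0]])

```text
time: 8.35
eef_pos: [0.5607, 0.119, 0.0479]
tcp_rot: [0.998, 0.057, -0.005, -0.006]
contact_force: [0.4, -0.0, -3.3]
opening: 0.204
```

>>> jog_arm(series=[[0, 0, 0, 0], [0, 0, 0, 0], [0, 0, 0, 0], [0, 0, 0, 0], [0, 0, 0, 0], [0, 0, 0, 0], [0, 0, 0, 0], [0, 0, 0, 0]])

```text
time: 9.02
eef_pos: [0.562, 0.1178, 0.0495]
tcp_rot: [0.998, 0.056, -0.003, -0.006]
contact_force: [-0.5, 0.6, -2.9]
opening: 0.199
```

```bash
python3 -c "
from h import *
plan(.562,.115,.045,.108)
"
```

```text
t 9.02 p [0.562  0.1178 0.0495] yaw 0.1118 q [0.02 0.31 1.94 0.01 0.9  1.47] open 0.199 F [-0.5  0.6 -2.9] tilt [-0.007  0.011 -1.   ]
spin total 0.0038
now total tool [-0.0003  0.0027  0.0045] rows>= 1
end total tool [-0.0003  0.0027  0.0045] rows>= 1
```

>>> jog_arm(series=[[0, 0, 0.003, 0], [0, 0, 0.0015, 0], [0, 0, 0, 0], [0, 0, 0, 0], [0, -0.003, 0, 0], [0, -0.005, 0, 0], [0, -0.005, 0, 0], [0, -0.005, 0, 0]])

```text
time: 9.68
eef_pos: [0.5599, 0.1364, 0.0447]
tcp_rot: [0.998, 0.055, -0.003, -0.006]
contact_force: [0.7, -0.0, -3.1]
opening: 0.202
```

```bash
python3 -c "
from h import *
plan(.5524,.296,.045,.108)
snap('side','side4');snap('top','top4')
"
```

```text
t 9.68 p [0.5599 0.1364 0.0447] yaw 0.1103 q [0.06 0.32 1.94 0.02 0.89 1.51] open 0.202 F [ 0.7 -0.  -3.1] tilt [-0.007  0.011 -1.   ]
spin total 0.0023
now total tool [ 0.0101 -0.1594 -0.0003] rows>= 4
end total tool [ 0.0097 -0.1594 -0.0003] rows>= 4
```

View pics/side4.png

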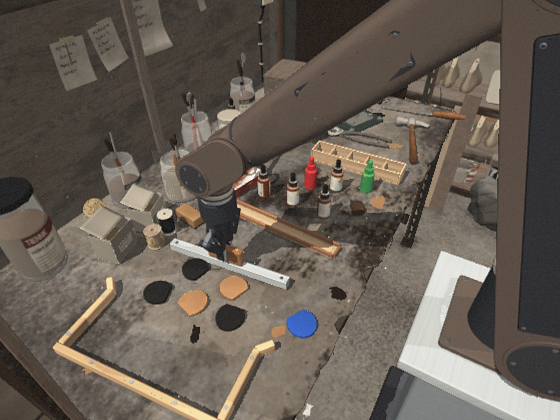

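View pics/top4.png

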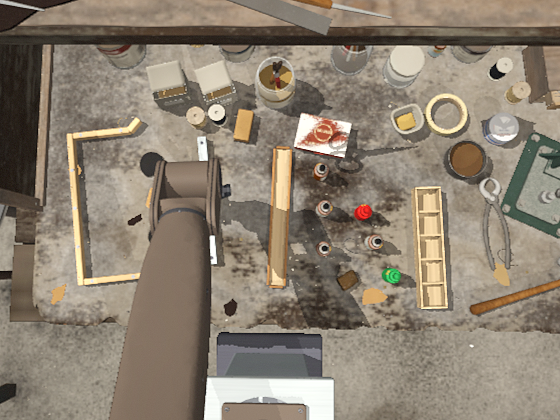

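```bash
python3 - <<'E'
from h import *
a=cv2.imread('pics/side4.png'); b=cv2.imread('pics/top4.png')
cv2.imwrite('pics/c4.png',np.hstack([cv2.resize(a[225:345,140:300],None,fx=3,fy=4.0,interpolation=cv2.INTER_CUBIC),cv2.resize(b[125:275,180:240],None,fx=5,fy=3.2,interpolation=cv2.INTER_CUBIC)]))
E
```

```text
(no output)
```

View pics/c4.png

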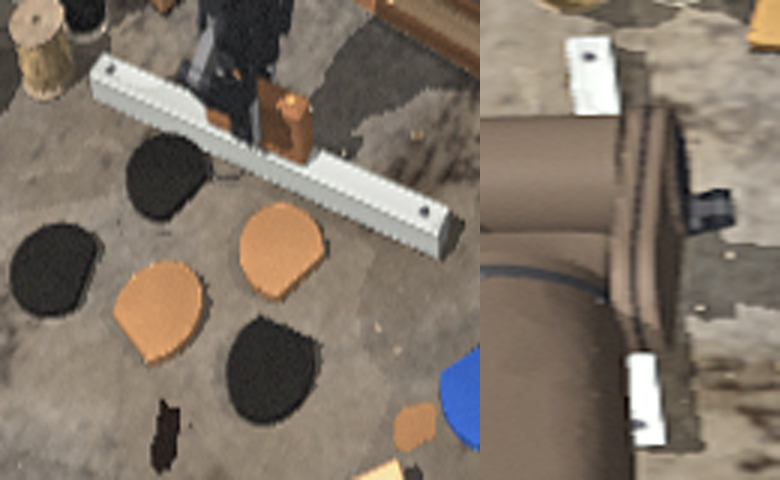

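```bash
python3 -c "
from h import *
p=world('top',202,142.8,.025);q=world('top',211.6,257.8,.025);print(p,q,(p+q)/2,np.arctan2(*(p-q)[:2][::-1]),np.hypot(*(p-q)[:2]))
p=world('side',140+110/3,225+69/4,.025);q=world('side',140+424/3,225+211/4,.025);print(p,q,(p+q)/2,np.arctan2(*(p-q)[:2][::-1]),np.hypot(*(p-q)[:2]))
"
```

```text
[0.69277908 0.15067987 0.025     ] [0.42463423 0.12230409 0.025     ] [0.55870665 0.13649198 0.025     ] 0.10543019666729726 0.2696420663631196
[0.69135355 0.15090776 0.025     ] [0.4246067  0.11924878 0.025     ] [0.55798013 0.13507827 0.025     ] 0.11813290315464242 0.26861900686656826
```

>>> jog_arm(series=[[0.001, -0.006, 0, 0], [0.001, -0.006, 0, 0], [0.001, -0.006, 0, 0], [0.001, -0.006, 0, 0], [0.001, -0.006, 0, 0], [0.001, -0.006, 0, 0], [0.001, -0.006, 0, 0], [0.001, -0.006, 0, 0]])

```text
time: 10.45
eef_pos: [0.5625, 0.19, 0.0452]
tcp_rot: [0.998, 0.056, -0.003, -0.006]
contact_force: [0.7, -0.0, -3.2]
opening: 0.203
```

```bash
python3 -c "
from h import *
plan(.5524,.296,.045,.108)
"
```

```text
t 10.45 p [0.5625 0.19   0.0452] yaw 0.1118 q [0.15 0.35 1.9  0.01 0.9  1.6 ] open 0.203 F [ 0.7 -0.  -3.2] tilt [-0.007  0.011 -1.   ]
spin total 0.0038
now total tool [ 0.0018 -0.1065  0.0002] rows>= 3
end total tool [ 0.0014 -0.1065  0.0002] rows>= 3
```

>>> jog_arm(series=[[0, -0.006, 0, 0], [0, -0.006, 0, 0], [0, -0.006, 0, 0], [0, -0.006, 0, 0], [0, -0.006, 0, 0], [0, -0.006, 0, 0], [0, -0.006, 0, 0], [0, -0.006, 0, 0]])

```text
time: 11.12
eef_pos: [0.5563, 0.2429, 0.0454]
tcp_rot: [0.998, 0.056, -0.004, -0.005]
contact_force: [-0.4, -0.5, -3.9]
opening: 0.2
```

```bash
python3 -c "
from h import *
plan(.5524,.296,.045,.108)
im=snap('side','side5')
cv2.imwrite('pics/c5.png',cv2.resize(im[210:420,40:320,::-1],None,fx=2.8,fy=2.8,interpolation=cv2.INTER_CUBIC))
"
```

```text
t 11.12 p [0.5563 0.2429 0.0454] yaw 0.1122 q [0.24 0.37 1.86 0.01 0.91 1.69] open 0.2 F [-0.4 -0.5 -3.9] tilt [-0.008  0.01  -1.   ]
spin total 0.0042
now total tool [ 0.0021 -0.0532  0.0004] rows>= 2
end total tool [ 0.0019 -0.0532  0.0004] rows>= 2
```

View pics/c5.png

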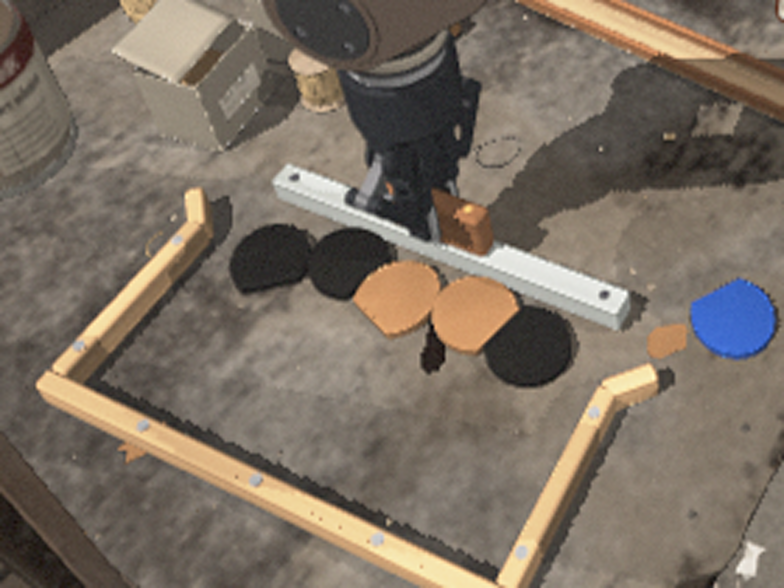

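```bash
python3 -c "
from h import *
for x,y in [(212,232),(600,384),(97,380),(500,575),(39,385)]:
  print(x,y,world('side',40+x/2.8,210+y/2.8,.024)[:2].round(4))
for x,y in [(294,177),(604,295)]:print('holes',world('side',40+x/2.8,210+y/2.8,.026)[:2].round(4))
"
```

```text
212 232 [0.7038 0.3254]
600 384 [0.3865 0.2833]
97 380 [0.6769 0.4485]
500 575 [0.3708 0.4127]
39 385 [0.7072 0.4702]
holes [0.6873 0.2573]
holes [0.4206 0.226 ]
```

>>> jog_arm(series=[[0, -0.006, 0, 0], [0, -0.006, 0, 0], [0, -0.006, 0, 0], [0, -0.006, 0, 0], [0, -0.006, 0, 0], [0, -0.006, 0, 0], [0, -0.005, 0, 0], [0, 0, 0, 0]])

```text
time: 11.83
eef_pos: [0.5508, 0.2894, 0.0459]
tcp_rot: [0.998, 0.056, -0.004, -0.006]
contact_force: [-0.5, -0.3, -1.6]
opening: 0.203
```

```bash
python3 -c "
from h import *
plan(.551,.306,.045,.108)
im=snap('side','side6')
cv2.imwrite('pics/c6.png',cv2.resize(im[210:420,40:320,::-1],None,fx=2.8,fy=2.8,interpolation=cv2.INTER_CUBIC))
"
```

```text
t 11.83 p [0.5508 0.2894 0.0459] yaw 0.1129 q [0.32 0.4  1.82 0.02 0.92 1.76] open 0.203 F [-0.5 -0.3 -1.6] tilt [-0.008  0.011 -1.   ]
spin total 0.0049
now total tool [ 0.002  -0.0164  0.0009] rows>= 1
end total tool [ 0.002  -0.0165  0.0009] rows>= 1
```

View pics/c6.png

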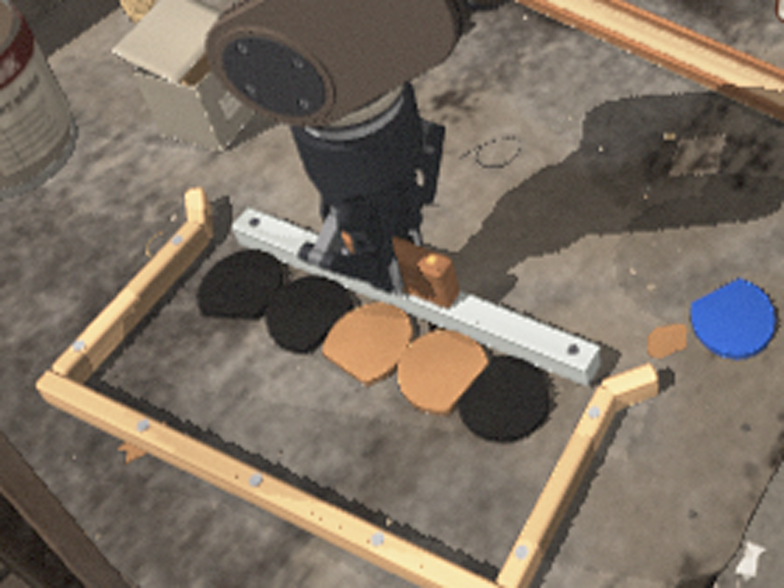

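>>> jog_arm(series=[[0.001, -0.005, 0, 0.002], [0, -0.005, 0, 0], [0, -0.005, 0, 0], [0, -0.005, 0, 0], [0, 0, 0, 0], [0, 0, 0, 0], [0, 0, 0, 0], [0, 0, 0, 0]])

```text
time: 12.55
eef_pos: [0.5497, 0.3108, 0.0461]
tcp_rot: [0.998, 0.055, -0.004, -0.005]
contact_force: [0.4, -0.0, -2.4]
opening: 0.202
```

```bash
python3 -c "
from h import *
plan(.551,.306,.045,.108)
im=snap('side','side7')
cv2.imwrite('pics/c7.png',cv2.resize(im[210:420,40:320,::-1],None,fx=2.8,fy=2.8,interpolation=cv2.INTER_CUBIC))
"
```

```text
t 12.55 p [0.5497 0.3108 0.0461] yaw 0.1103 q [0.35 0.42 1.8  0.02 0.93 1.8 ] open 0.202 F [ 0.4 -0.  -2.4] tilt [-0.008  0.01  -1.   ]
spin total 0.0023
now total tool [0.0008 0.0049 0.0011] rows>= 1
end total tool [0.0008 0.0049 0.0011] rows>= 1
```

View pics/c7.png

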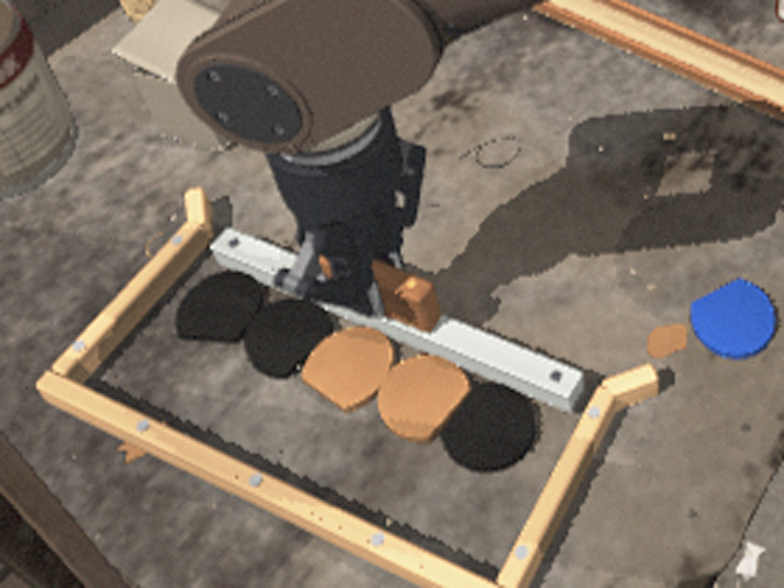

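>>> jog_arm(series=[[0, -0.005, 0, 0], [0, -0.005, 0, 0], [0, -0.005, 0, 0], [0, -0.005, 0, 0], [0, -0.002, 0, 0], [0, 0, 0, 0], [0, 0, 0, 0], [0, 0, 0, 0]])

```text
time: 13.27
eef_pos: [0.5469, 0.3348, 0.0462]
tcp_rot: [0.998, 0.055, -0.004, -0.005]
contact_force: [0.2, 0.1, -2.8]
opening: 0.201
```

>>> jog_arm(series=[[0, 0.005, 0, 0], [0, 0.01, 0, 0], [0, 0.01, -0.005, 0], [0, 0.005, -0.01, 0], [0, 0, -0.015, 0], [0, 0, -0.015, 0], [0, 0, 0, 0], [0, 0, 0, 0]])

```text
time: 13.93
eef_pos: [0.5514, 0.2979, 0.0948]
tcp_rot: [0.999, 0.053, -0.004, -0.005]
contact_force: [-0.8, -0.1, -3.2]
opening: 0.203
```

```bash
python3 -c "
from h import *
plan(.523,-.031,.11,-.037)
im=snap('side','side8');im=snap('top','top8')
"
```

```text
t 13.93 p [0.5514 0.2979 0.0948] yaw 0.1062 q [0.33 0.34 1.8  0.02 1.01 1.79] open 0.203 F [-0.8 -0.1 -3.2] tilt [-0.009  0.01  -1.   ]
spin total 0.1432
now total tool [-0.0631  0.3241 -0.0152] rows>= 9
end total tool [-0.0162  0.3298 -0.0152] rows>= 9
```

View pics/side8.png

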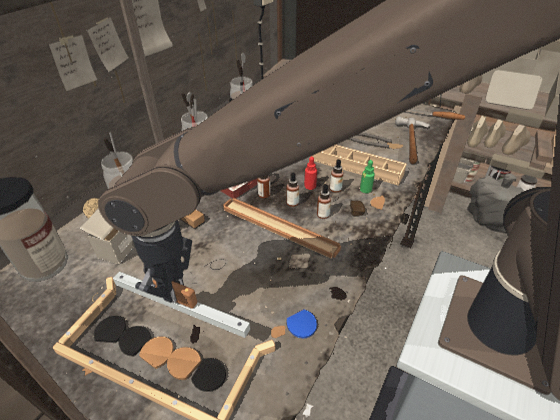

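View pics/top8.png

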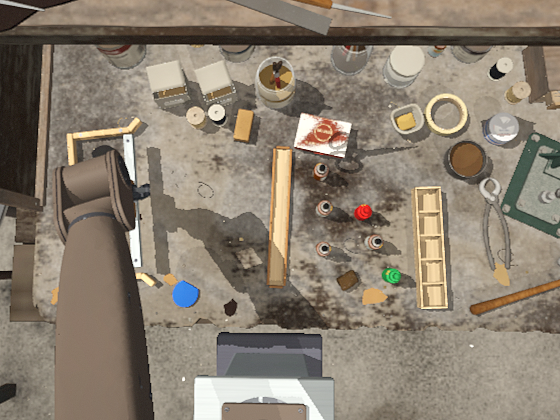

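```bash
python3 - <<'E'
import cv2
b=cv2.imread('pics/top8.png')
cv2.imwrite('pics/c8.png',cv2.resize(b[140:295,255:305],None,fx=8,fy=3.8,interpolation=cv2.INTER_CUBIC))
E
```

```text
(no output)
```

View pics/c8.png

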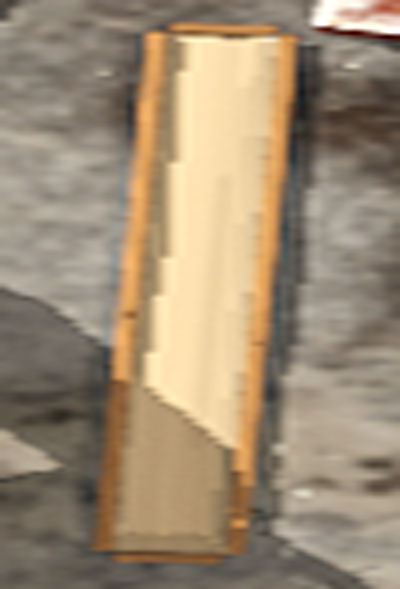

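>>> jog_arm(series=[[-0.006, 0.03, -0.003, 0.015], [-0.005, 0.03, -0.003, 0.015], [-0.005, 0.03, -0.003, 0.015], [-0.005, 0.03, -0.003, 0.015], [-0.004, 0.03, 0, 0.015], [-0.003, 0.03, 0, 0.015], [-0.003, 0.03, 0, 0.015], [0, 0.02, 0, 0.015]])

```text
time: 14.7
eef_pos: [0.5284, 0.062, 0.0979]
tcp_rot: [1.0, -0.004, -0.009, -0.006]
contact_force: [0.7, 0.2, -2.2]
opening: 0.198
```

```bash
python3 -c "
from h import *
for x,y in [(157,25),(300,30),(248,558),(110,553),(172,32),(277,36),(232,535),(125,533)]:
  print(x,y,world('top',255+x/8-.4,140+y/3.8-.4,.014)[:2].round(4))
plan(.523,-.031,.11,-.037)
"
```

```text
157 25 [ 0.6883 -0.0185]
300 30 [ 0.6854 -0.0607]
248 558 [ 0.3611 -0.048 ]
110 553 [ 0.3636 -0.0083]
172 32 [ 0.6839 -0.023 ]
277 36 [ 0.6816 -0.0539]
232 535 [ 0.3748 -0.0433]
125 533 [ 0.3756 -0.0125]
t 14.7 p [0.5284 0.062  0.0979] yaw -0.0088 q [-0.08  0.15  2.02  0.01  0.99  1.49] open 0.198 F [ 0.7  0.2 -2.2] tilt [-0.017  0.012 -1.   ]
spin total 0.0282
now total tool [-0.0046  0.093  -0.0121] rows>= 3
end total tool [-0.002   0.0931 -0.0121] rows>= 3
```

>>> jog_arm(series=[[-0.002, 0.022, 0, 0.01], [-0.001, 0.022, 0, 0.008], [0, 0.022, 0, 0.007], [0, 0.02, 0, 0], [0, 0.004, 0, 0], [0, 0, 0, 0], [0, 0, 0, 0], [0, 0, 0, 0]])

```text
time: 15.37
eef_pos: [0.5183, -0.0349, 0.091]
tcp_rot: [1.0, -0.021, -0.013, -0.007]
contact_force: [-0.8, -1.6, -2.0]
opening: 0.204
```

>>> jog_arm(series=[[0, 0, 0, 0], [0, 0, 0, 0], [0, 0, 0, 0], [0, 0, 0, 0], [0, 0, 0, 0], [0, 0, 0, 0], [0, 0, 0, 0], [0, 0, 0, 0]])

```text
time: 16.03
eef_pos: [0.5182, -0.0306, 0.0907]
tcp_rot: [1.0, -0.018, -0.014, -0.007]
contact_force: [-1.6, -0.2, -1.8]
opening: 0.202
```

```bash
python3 -c "
from h import *
plan(.5255,-.0325,.07,-.036)
"
```

```text
t 16.03 p [ 0.5182 -0.0306  0.0907] yaw -0.0357 q [-0.26  0.14  2.05  0.01  0.98  1.34] open 0.202 F [-1.6 -0.2 -1.8] tilt [-0.027  0.015 -1.   ]
spin total 0.0003
now total tool [0.0073 0.0016 0.0207] rows>= 1
end total tool [0.0074 0.0016 0.0207] rows>= 1
```

>>> jog_arm(series=[[0.004, 0, 0.005, 0], [0.003, 0.001, 0.005, 0], [0, 0, 0.005, 0], [0, 0, 0.005, 0], [0, 0, 0, 0], [0, 0, 0, 0], [0, 0, 0, 0], [0, 0, 0, 0]])

```text
time: 16.7
eef_pos: [0.5249, -0.0319, 0.0672]
tcp_rot: [1.0, -0.018, -0.015, -0.008]
contact_force: [-0.5, 0.6, -2.4]
opening: 0.202
```

```bash
python3 -c "
from h import *
plan(.5255,-.0325,.05,-.036)
a=snap('side','side9');b=snap('top','top9')
cv2.imwrite('pics/c9.png',np.hstack([cv2.resize(a[180:270,210:350,::-1],None,fx=4,fy=5,interpolation=cv2.INTER_CUBIC),cv2.resize(b[135:295,260:300,::-1],None,fx=5,fy=450/160,interpolation=cv2.INTER_CUBIC)]))
"
```

```text
t 16.7 p [ 0.5249 -0.0319  0.0672] yaw -0.0363 q [-0.26  0.19  2.04  0.01  0.94  1.34] open 0.202 F [-0.5  0.6 -2.4] tilt [-0.029  0.016 -0.999]
spin total -0.0003
now total tool [0.0006 0.0006 0.0172] rows>= 1
end total tool [0.0006 0.0006 0.0172] rows>= 1
```

View pics/c9.png

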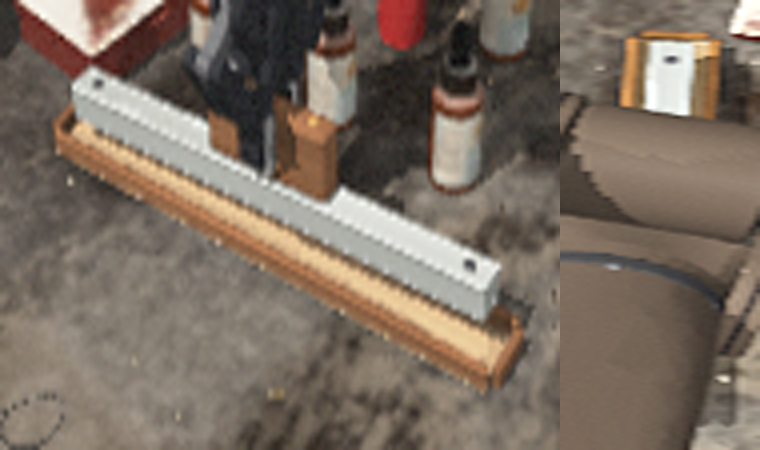

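>>> jog_arm(series=[[0, 0, 0.005, 0], [0, 0, 0.005, 0], [0, 0, 0.005, 0], [0, 0, 0.002, 0], [0, 0, 0, 0], [0, 0, 0, 0], [0, 0, 0, 0], [0, 0, 0, 0]])

```text
time: 17.47
eef_pos: [0.5257, -0.0319, 0.0505]
tcp_rot: [1.0, -0.018, -0.013, -0.007]
contact_force: [-0.6, 0.0, -1.4]
opening: 0.202
```

```bash
python3 -c "
from h import *
plan(.5255,-.0325,.046,-.036)
a=snap('side','side10');b=snap('top','top10')
cv2.imwrite('pics/c10.png',np.hstack([cv2.resize(a[180:270,210:350,::-1],None,fx=4,fy=5,interpolation=cv2.INTER_CUBIC),cv2.resize(b[135:295,260:300,::-1],None,fx=5,fy=450/160,interpolation=cv2.INTER_CUBIC)]))
"
```

```text
t 17.47 p [ 0.5257 -0.0319  0.0505] yaw -0.0361 q [-0.26  0.22  2.05  0.01  0.9   1.34] open 0.202 F [-0.6  0.  -1.4] tilt [-0.026  0.015 -1.   ]
spin total -0.0001
now total tool [-0.0001  0.0006  0.0045] rows>= 1
end total tool [-0.0001  0.0006  0.0045] rows>= 1
```

View pics/c10.png

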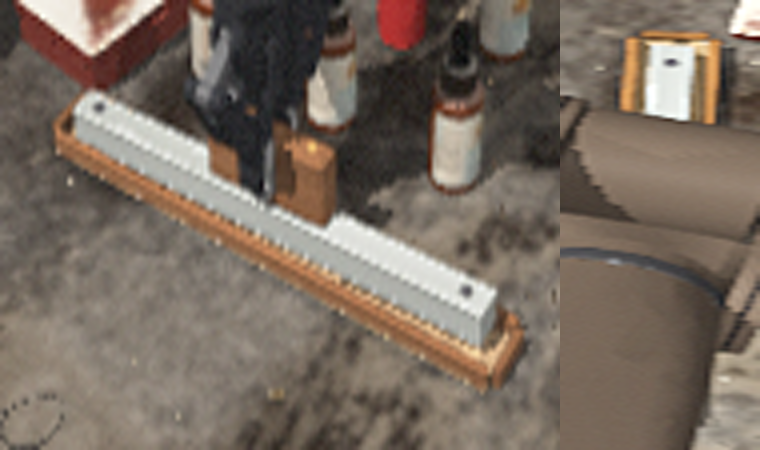

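>>> jog_arm(series=[[0, 0, 0.003, 0], [0, 0, 0.001, 0], [0, 0, 0, 0], [0, 0, 0, 0], [0, 0, 0, 0], [0, 0, 0, 0], [0, 0, 0, 0], [0, 0, 0, 0]])

```text
time: 18.23
eef_pos: [0.5263, -0.0321, 0.0477]
tcp_rot: [1.0, -0.018, -0.012, -0.007]
contact_force: [-2.9, -0.8, 1.8]
opening: 0.199
```

>>> jog_arm(series=[[0, 0, 0, 0], [0, 0, 0, 0], [0, 0, 0, 0], [0, 0, 0, 0], [0, 0, 0, 0], [0, 0, 0, 0], [0, 0, 0, 0], [0, 0, 0, 0]], grip=0.05)

```text
time: 18.9
eef_pos: [0.5274, -0.0323, 0.0476]
tcp_rot: [1.0, -0.018, -0.011, -0.007]
contact_force: [-0.2, 0.0, 0.1]
opening: 0.586
```

>>> jog_arm(series=[[0, 0, -0.01, 0], [0, 0, -0.02, 0], [0, 0, -0.03, 0], [0, 0, -0.03, 0], [0, 0, -0.03, 0], [0, 0, -0.03, 0], [0, 0, -0.01, 0], [0, 0, 0, 0]])

```text
time: 19.57
eef_pos: [0.5293, -0.0342, 0.2169]
tcp_rot: [1.0, -0.018, -0.013, -0.007]
contact_force: [0.4, 0.0, 0.4]
opening: 0.586
```

```bash
python3 -c "
from h import *
plan(.4635,-.2422,.2,0)
a=snap('side','side11');b=snap('top','top11')
"
```

```text
t 19.57 p [ 0.5293 -0.0342  0.2169] yaw -0.0363 q [-0.26  0.    1.94  0.01  1.23  1.34] open 0.586 F [0.4 0.  0.4] tilt [-0.026  0.015 -1.   ]
spin total -0.0363
now total tool [-0.0582  0.2103  0.0169] rows>= 6
end total tool [-0.0658  0.208   0.0169] rows>= 6
```

View pics/side11.png

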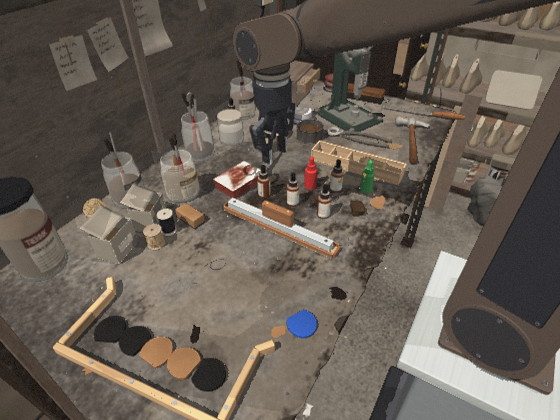

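```bash
python3 - <<'E'
import cv2,numpy as np
b=cv2.imread('pics/top11.png'); a=cv2.imread('pics/side11.png')
cv2.imwrite('pics/c11.png',np.hstack([cv2.resize(b[180:315,400:460],None,fx=6,fy=4.4,interpolation=cv2.INTER_CUBIC),cv2.resize(a[135:195,300:415],None,fx=3.8,fy=594/60,interpolation=cv2.INTER_CUBIC)]))
E
```

```text
(no output)
```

View pics/c11.png

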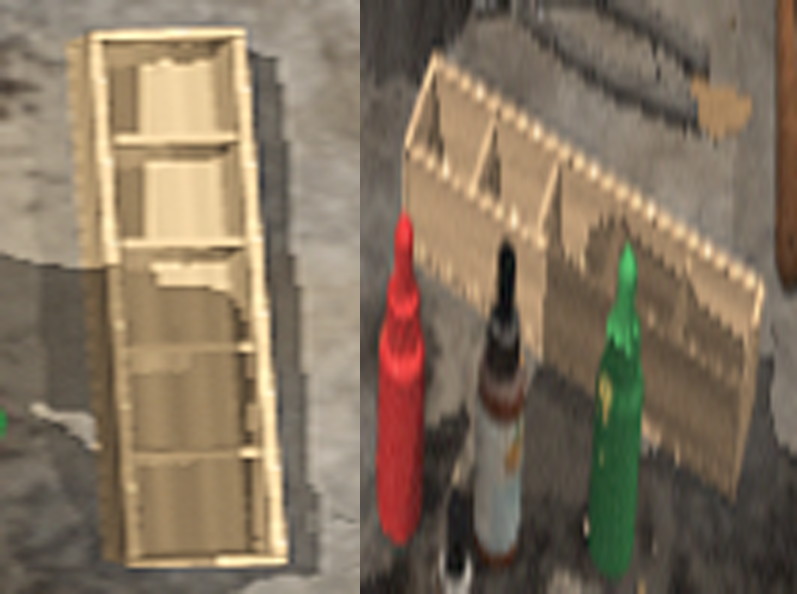

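>>> jog_arm(series=[[-0.007, 0.024, 0, -0.005], [-0.007, 0.026, 0, -0.005], [-0.007, 0.026, 0, -0.005], [-0.008, 0.026, 0, -0.005], [-0.008, 0.026, 0, -0.005], [-0.008, 0.026, 0, -0.005], [-0.008, 0.026, 0, -0.005], [-0.008, 0.026, 0, 0]])

```text
time: 20.33
eef_pos: [0.4529, -0.2369, 0.1907]
tcp_rot: [0.999, 0.005, -0.03, -0.018]
contact_force: [0.5, 0.7, -0.2]
opening: 0.587
```

```bash
python3 -c "
from h import *
P=[world('top',400+x/6-.4,180+y/4.4-.4,.04)[:2] for x,y in [(90,32),(243,30),(287,563),(127,566)]]
P=np.array(P);print(P.round(4),P.mean(0).round(4)); u=(P[0]+P[1])/2-(P[2]+P[3])/2; print(np.hypot(*u),np.arctan2(u[1],u[0]))
for x,y in [(433,52),(405,150),(764,290)]: print(world('side',300+(x-360)/3.8,135+y*60/594,.04)[:2].round(4))
plan(.4625,-.2426,.12,0)
"
```

```text
[[ 0.5905 -0.3399]
 [ 0.592  -0.3977]
 [ 0.3198 -0.4084]
 [ 0.3176 -0.3493]] [ 0.455  -0.3738]
0.2727424217062259 0.036884287723177187
[ 0.5903 -0.3998]
[ 0.5847 -0.338 ]
[ 0.3158 -0.4052]
t 20.33 p [ 0.4529 -0.2369  0.1907] yaw 0.0116 q [-0.68  0.01  1.98 -0.01  1.21  0.89] open 0.587 F [ 0.5  0.7 -0.2] tilt [-0.06   0.035 -0.998]
spin total 0.0116
now total tool [0.0096 0.0058 0.0707] rows>= 2
end total tool [0.0096 0.0057 0.0707] rows>= 2
```

>>> jog_arm(series=[[0.02, -0.014, 0, 0], [0.022, -0.014, 0, 0], [0.022, -0.014, 0, 0], [0.022, -0.014, 0, 0], [0.022, -0.014, 0, 0], [0.022, -0.014, 0, 0], [0.022, -0.014, 0, 0], [0, 0, 0, 0]])

```text
time: 21.0
eef_pos: [0.5955, -0.1397, 0.1571]
tcp_rot: [0.998, -0.005, -0.049, -0.027]
contact_force: [-0.4, 0.1, 0.0]
opening: 0.587
```

```bash
cat >>h.py <<'E'
def st():
    s,p,M,yw=pose(); q=s['qpos']; print('p',p.round(4),'yaw',round(yw,4),'sum',round(q[1]+q[2]+q[4]-np.pi,4),'q4',q[3].round(4),'dq',np.abs(s['dq']).max().round(3),'tilt',M[:2,2].round(4))
E
python3 -c "
from h import *
st();plan(.6213,-.1225,.12,0)
"
```

```text
p [ 0.5955 -0.1397  0.1571] yaw -0.0077 sum 0.1108 q4 0.0127 dq 0.066 tilt [-0.0971  0.0541]
t 21.0 p [ 0.5955 -0.1397  0.1571] yaw -0.0077 q [-0.4   0.29  1.74  0.01  1.22  1.18] open 0.587 F [-0.4  0.1  0. ] tilt [-0.097  0.054 -0.994]
spin total -0.0077
now total tool [ 0.0257 -0.0174  0.0371] rows>= 1
end total tool [ 0.0258 -0.0172  0.0371] rows>= 1
```

```bash
cat >>h.py <<'E'
def go(x,y,z,yaw=None):
    s,p,M,yw=pose(); t=M.T@(np.array([x,y,z])-p); st()
    print('tool total',t.round(4),'spin', None if yaw is None else round(-((yaw-yw+np.pi/2)%np.pi-np.pi/2),4))
E
python3 -c "
from h import *
go(.47,-.11,.2,0)
"
```

```text
p [ 0.5955 -0.1397  0.1571] yaw -0.0077 sum 0.1108 q4 0.0127 dq 0.066 tilt [-0.0971  0.0541]
tool total [-0.1293 -0.0303 -0.0288] spin -0.0077
```

>>> jog_arm(series=[[-0.025, -0.005, -0.005, 0], [-0.025, -0.005, -0.005, 0], [-0.025, -0.005, -0.005, 0], [-0.025, -0.005, -0.005, 0], [-0.025, -0.005, -0.005, 0], [0, 0, 0, 0], [0, 0, 0, 0], [0, 0, 0, 0]])

```text
time: 21.67
eef_pos: [0.4577, -0.1094, 0.1746]
tcp_rot: [0.997, -0.004, -0.068, -0.035]
contact_force: [-0.8, 0.0, 0.0]
opening: 0.585
```

```bash
python3 -c "
from h import *
st()
"
```

```text
p [ 0.4577 -0.1094  0.1746] yaw -0.0026 sum 0.1529 q4 0.0037 dq 0.021 tilt [-0.1354  0.0697]
```

>>> jog_arm(series=[[0, 0, -0.015, 0], [0, 0, -0.015, 0], [0, 0, -0.015, 0], [0, 0, -0.015, 0], [0, 0, -0.015, 0], [0, 0, -0.015, 0], [0, 0, -0.015, 0], [0, 0, -0.015, 0]])

```text
time: 22.33
eef_pos: [0.4757, -0.119, 0.2836]
tcp_rot: [0.996, -0.004, -0.079, -0.04]
contact_force: [0.5, -1.0, 0.2]
opening: 0.587
```

```bash
python3 -c "
from h import *
st()
"
```

```text
p [ 0.4757 -0.119   0.2836] yaw -0.0017 sum 0.1777 q4 0.0034 dq 0.332 tilt [-0.1574  0.0806]
```

>>> jog_arm(series=[[0, 0, 0.04, 0], [0, 0, 0.04, 0], [0, 0, 0.03, 0], [0, 0, 0, 0], [0, 0, 0, 0], [0, 0, 0, 0], [0, 0, 0, 0], [0, 0, 0, 0]])

```text
time: 23.0
eef_pos: [0.4686, -0.1153, 0.1781]
tcp_rot: [0.997, -0.004, -0.073, -0.037]
contact_force: [0.2, 0.5, -0.4]
opening: 0.583
```

```bash
python3 -c "
from h import *
st()
"
```

```text
p [ 0.4686 -0.1153  0.1781] yaw -0.0029 sum 0.1638 q4 0.0037 dq 0.037 tilt [-0.1451  0.0747]
```

>>> jog_arm(series=[[0, 0, -0.04, 0], [0, 0, -0.04, 0], [0, 0, -0.04, 0], [0, 0, 0, 0], [0, 0, 0, 0], [0, 0, 0, 0], [0, 0, 0, 0], [0, 0, 0, 0]])

```text
time: 23.67
eef_pos: [0.4892, -0.1258, 0.3106]
tcp_rot: [0.997, -0.004, -0.066, -0.034]
contact_force: [0.7, 0.4, -0.1]
opening: 0.588
```

```bash
python3 -c "
from h import *
st()
"
```

```text
p [ 0.4892 -0.1258  0.3106] yaw -0.0038 sum 0.1494 q4 0.0034 dq 0.012 tilt [-0.1323  0.0684]
```

>>> jog_arm(series=[[0, 0, 0.015, 0], [0, 0, 0.015, 0], [0, 0, 0.015, 0], [0, 0, 0.015, 0], [0, 0, 0.015, 0], [0, 0, 0.015, 0], [0, 0, 0.015, 0], [0, 0, 0, 0]])

```text
time: 24.33
eef_pos: [0.4699, -0.116, 0.1946]
tcp_rot: [0.997, -0.004, -0.073, -0.037]
contact_force: [-1.1, 0.3, -0.1]
opening: 0.584
```

```bash
python3 -c "
from h import *
st()
"
```

```text
p [ 0.4699 -0.116   0.1946] yaw -0.003 sum 0.1629 q4 0.0036 dq 0.02 tilt [-0.1442  0.0742]
```

>>> jog_arm(series=[[0, 0, -0.04, 0], [0, 0, -0.04, 0], [0, 0, -0.04, 0], [0, 0, 0, 0], [0, 0, 0.04, 0], [0, 0, 0.04, 0], [0, 0, 0.04, 0], [0, 0, 0, 0]])

```text
time: 25.0
eef_pos: [0.4683, -0.1152, 0.1961]
tcp_rot: [0.997, -0.004, -0.074, -0.038]
contact_force: [-1.4, 1.4, -1.3]
opening: 0.586
```

```bash
python3 -c "
from h import *
st()
"
```

```text
p [ 0.4683 -0.1152  0.1961] yaw -0.0026 sum 0.1665 q4 0.0036 dq 0.117 tilt [-0.1475  0.0758]
```

>>> jog_arm(series=[[0, 0, -0.04, 0], [0, 0, 0, 0], [0, 0, 0.04, 0], [0, 0, 0, 0], [0, 0, -0.04, 0], [0, 0, 0, 0], [0, 0, 0.04, 0], [0, 0, 0, 0]])

```text
time: 25.67
eef_pos: [0.4725, -0.1171, 0.211]
tcp_rot: [0.997, -0.004, -0.071, -0.036]
contact_force: [-1.4, 1.1, -1.5]
opening: 0.586
```

```bash
python3 -c "
from h import *
st()
"
```

```text
p [ 0.4725 -0.1171  0.211 ] yaw -0.0028 sum 0.1594 q4 0.0036 dq 0.247 tilt [-0.1412  0.0727]
```

>>> jog_arm(series=[[0, 0, -0.0415, 0], [0, 0, -0.0415, 0], [0, 0, -0.0415, 0], [0, 0, -0.0415, 0], [0, 0, 0, 0], [0, 0, 0, 0], [0, 0, 0, 0], [0, 0, 0, 0]])

```text
time: 26.33
eef_pos: [0.4987, -0.1305, 0.4008]
tcp_rot: [0.998, -0.004, -0.062, -0.032]
contact_force: [0.5, -0.1, -0.8]
opening: 0.588
```

```bash
python3 -c "
from h import *
st()
"
```

```text
p [ 0.4987 -0.1305  0.4008] yaw -0.0038 sum 0.14 q4 0.0033 dq 0.027 tilt [-0.1239  0.0642]
```

>>> jog_arm(series=[[0, 0, 0.0415, 0], [0, 0, 0.0415, 0], [0, 0, 0.0415, 0], [0, 0, 0.0415, 0], [0, 0, 0, 0], [0, 0, 0, 0], [0, 0, 0, 0], [0, 0, 0, 0]])

```text
time: 27.0
eef_pos: [0.4762, -0.1188, 0.2328]
tcp_rot: [0.997, -0.004, -0.063, -0.033]
contact_force: [-0.1, -0.2, 0.8]
opening: 0.585
```

```bash
python3 -c "
from h import *
st()
"
```

```text
p [ 0.4762 -0.1188  0.2328] yaw -0.0035 sum 0.1425 q4 0.0036 dq 0.03 tilt [-0.1261  0.0653]
```

>>> jog_arm(series=[[0, 0, 0.006, 0], [0, 0, 0.006, 0], [0, 0, 0.006, 0], [0, 0, 0.006, 0], [0, 0, 0.006, 0], [0, 0, 0.006, 0], [0, 0, 0, 0], [0, 0, 0, 0]])

```text
time: 27.67
eef_pos: [0.4774, -0.1193, 0.2035]
tcp_rot: [0.998, -0.004, -0.055, -0.029]
contact_force: [-0.3, -0.6, 0.5]
opening: 0.586
```

```bash
python3 -c "
from h import *
st()
"
```

```text
p [ 0.4774 -0.1193  0.2035] yaw -0.0046 sum 0.1245 q4 0.0037 dq 0.018 tilt [-0.1101  0.0575]
```

>>> jog_arm(series=[[0.04, 0, 0, 0], [0.04, 0, 0, 0], [0, 0, 0, 0], [0, 0, 0, 0], [0, 0, 0, 0], [0, 0, 0, 0], [0, 0, 0, 0], [0, 0, 0, 0]])

```text
time: 28.33
eef_pos: [0.5539, -0.118, 0.189]
tcp_rot: [0.998, -0.005, -0.061, -0.031]
contact_force: [-0.5, -0.3, 0.1]
opening: 0.591
```

```bash
python3 -c "
from h import *
st()
"
```

```text
p [ 0.5539 -0.118   0.189 ] yaw -0.0054 sum 0.1356 q4 0.0109 dq 0.025 tilt [-0.1209  0.0615]
```

>>> jog_arm(series=[[-0.04, 0, 0, 0], [-0.04, 0, 0, 0], [0, 0, 0, 0], [0, 0, 0, 0], [0, 0, 0, 0], [0, 0, 0, 0], [0, 0, 0, 0], [0, 0, 0, 0]])

```text
time: 29.0
eef_pos: [0.4701, -0.1174, 0.1983]
tcp_rot: [0.998, -0.005, -0.061, -0.031]
contact_force: [0.4, -0.3, 1.2]
opening: 0.585
```

```bash
python3 -c "
from h import *
st()
"
```

```text
p [ 0.4701 -0.1174  0.1983] yaw -0.0063 sum 0.1361 q4 0.0021 dq 0.019 tilt [-0.121   0.0615]
```

>>> jog_arm(series=[[0, 0, -0.006, 0], [0, 0, -0.006, 0], [0, 0, -0.006, 0], [0, 0, -0.006, 0], [0, 0, -0.006, 0], [0, 0, -0.006, 0], [0, 0, 0, 0], [0, 0, 0, 0]])

```text
time: 29.67
eef_pos: [0.4778, -0.1206, 0.2397]
tcp_rot: [0.998, -0.004, -0.059, -0.03]
contact_force: [-0.5, -0.0, -0.2]
opening: 0.589
```

```bash
python3 -c "
from h import *
st()
"
```

```text
p [ 0.4778 -0.1206  0.2397] yaw -0.0053 sum 0.1325 q4 0.0021 dq 0.016 tilt [-0.1178  0.0599]
```

>>> jog_arm(series=[[0, 0, 0.006, 0], [0, 0, 0.006, 0], [0, 0, 0.006, 0], [0, 0, 0.006, 0], [0, 0, 0.006, 0], [0, 0, 0.006, 0], [0, 0, 0, 0], [0, 0, 0, 0]])

```text
time: 30.33
eef_pos: [0.4711, -0.1172, 0.1971]
tcp_rot: [0.998, -0.004, -0.062, -0.031]
contact_force: [-0.1, 0.3, -0.1]
opening: 0.584
```

```bash
python3 -c "
from h import *
st()
"
```

```text
p [ 0.4711 -0.1172  0.1971] yaw -0.0051 sum 0.1386 q4 0.0022 dq 0.02 tilt [-0.1232  0.0625]
```

>>> jog_arm(series=[[0, 0, -0.0415, 0], [0, 0, -0.0415, 0], [0, 0, -0.0415, 0], [0, 0, -0.0415, 0], [0, 0, 0, 0], [0, 0, 0, 0], [0, 0, 0, 0], [0, 0, 0, 0]])

```text
time: 31.0
eef_pos: [0.4902, -0.127, 0.3644]
tcp_rot: [0.997, -0.004, -0.066, -0.033]
contact_force: [-0.3, -0.9, -0.2]
opening: 0.587
```

```bash
python3 -c "
from h import *
st()
"
```

```text
p [ 0.4902 -0.127   0.3644] yaw -0.0046 sum 0.1477 q4 0.002 dq 0.005 tilt [-0.1313  0.0665]
```

>>> jog_arm(series=[[0, 0, 0.02, 0], [0, 0, 0.035, 0], [0, 0, 0.035, 0], [0, 0, 0.03, 0], [0, 0, 0.02, 0], [0, 0, 0.012, 0], [0, 0, 0.006, 0], [0, 0, 0, 0]])

```text
time: 31.67
eef_pos: [0.4623, -0.113, 0.1916]
tcp_rot: [0.997, -0.004, -0.073, -0.036]
contact_force: [0.5, -0.0, -0.1]
opening: 0.585
```

```bash
python3 -c "
from h import *
st()
"
```

```text
p [ 0.4623 -0.113   0.1916] yaw -0.0036 sum 0.1631 q4 0.0021 dq 0.022 tilt [-0.145   0.0731]
```

>>> jog_arm(series=[[0, 0, -0.008, 0], [0, 0, 0, 0], [0, 0, -0.008, 0], [0, 0, 0, 0], [0, 0, -0.008, 0], [0, 0, 0, 0], [0, 0, -0.008, 0], [0, 0, 0, 0]])

```text
time: 32.33
eef_pos: [0.4703, -0.1169, 0.2319]
tcp_rot: [0.997, -0.004, -0.069, -0.034]
contact_force: [0.7, -0.2, 0.7]
opening: 0.583
```

```bash
python3 -c "
from h import *
st()
s=monitor.get_state();print(s['joint_efforts'].round(2))
"
```

```text
p [ 0.4703 -0.1169  0.2319] yaw -0.0042 sum 0.1534 q4 0.0021 dq 0.031 tilt [-0.1364  0.0689]
[  0.06 -25.03 -26.46   0.     0.44  -0.  ]
```

>>> jog_arm(series=[[0, 0, 0.008, 0], [0, 0, 0, 0], [0, 0, 0.008, 0], [0, 0, 0, 0], [0, 0, 0.008, 0], [0, 0, 0, 0], [0, 0, 0.008, 0], [0, 0, 0, 0]])

```text
time: 33.0
eef_pos: [0.4644, -0.1139, 0.1956]
tcp_rot: [0.997, -0.004, -0.07, -0.035]
contact_force: [-0.3, -0.1, -1.2]
opening: 0.584
```

```bash
python3 -c "
from h import *
st()
s=monitor.get_state();print(s['joint_efforts'].round(2))
"
```

```text
p [ 0.4644 -0.1139  0.1956] yaw -0.004 sum 0.1564 q4 0.0022 dq 0.034 tilt [-0.1391  0.0703]
[ -0.09 -27.9  -29.3    0.     0.23  -0.  ]
```

>>> jog_arm(series=[[0, 0, -0.04, 0], [0, 0, 0, 0], [0, 0, 0.02, 0], [0, 0, 0.02, 0], [0, 0, -0.04, 0], [0, 0, 0, 0], [0, 0, 0.02, 0], [0, 0, 0.02, 0]])

```text
time: 33.67
eef_pos: [0.4595, -0.1115, 0.1905]
tcp_rot: [0.997, -0.004, -0.074, -0.037]
contact_force: [0.2, -0.2, 0.4]
opening: 0.585
```

```bash
python3 -c "
from h import *
st()
"
```

```text
p [ 0.4595 -0.1115  0.1905] yaw -0.0034 sum 0.1648 q4 0.0022 dq 0.477 tilt [-0.1465  0.0739]
```

>>> jog_arm(series=[[0, 0, -0.04, 0], [0, 0, 0.04, 0], [0, 0, -0.04, 0], [0, 0, 0.04, 0], [0, 0, -0.04, 0], [0, 0, 0.04, 0], [0, 0, -0.04, 0], [0, 0, 0.04, 0]])

```text
time: 34.33
eef_pos: [0.4216, -0.093, 0.2017]
tcp_rot: [0.984, -0.004, -0.161, -0.079]
contact_force: [3.8, -2.0, 4.0]
opening: 0.581
```

```bash
python3 -c "
from h import *
st()
"
```

```text
p [ 0.4216 -0.093   0.2017] yaw 0.0179 sum 0.3593 q4 0.0019 dq 0.495 tilt [-0.3152  0.1559]
```

>>> jog_arm(series=[[0, 0, 0.01, 0], [0, 0, 0.01, 0], [0, 0, 0, 0], [0, 0, 0, 0], [0, 0, 0, 0], [0, 0, 0, 0], [0, 0, 0, 0], [0, 0, 0, 0]])

```text
time: 35.0
eef_pos: [0.4169, -0.0906, 0.1828]
tcp_rot: [0.984, -0.004, -0.158, -0.077]
contact_force: [0.0, 0.0, -0.1]
opening: 0.585
```

```bash
python3 -c "
from h import *
st()
"
```

```text
p [ 0.4169 -0.0906  0.1828] yaw 0.0171 sum 0.354 q4 0.0019 dq 0.026 tilt [-0.3107  0.1537]
```

>>> jog_arm(series=[[0.03, 0, 0, 0], [-0.03, 0, 0, 0], [0.03, 0, 0, 0], [-0.03, 0, 0, 0], [0.03, 0, 0, 0], [-0.03, 0, 0, 0], [0.03, 0, 0, 0], [0, 0, 0, 0]])

```text
time: 35.67
eef_pos: [0.3952, -0.0688, 0.0993]
tcp_rot: [0.962, -0.005, -0.247, -0.119]
contact_force: [-1.8, 0.2, -0.7]
opening: 0.588
```

```bash
python3 -c "
from h import *
st()
"
```

```text
p [ 0.3952 -0.0688  0.0993] yaw 0.0563 sum 0.5543 q4 0.0111 dq 0.35 tilt [-0.4731  0.231 ]
```

>>> jog_arm(series=[[0, 0, 0.02, 0], [0, 0, -0.02, 0], [0, 0, 0.02, 0], [0, 0, -0.02, 0], [0, 0, 0.02, 0], [0, 0, -0.02, 0], [0, 0, 0, 0], [0, 0, 0, 0]])

```text
time: 36.33
eef_pos: [0.3705, -0.057, 0.0779]
tcp_rot: [0.952, -0.005, -0.275, -0.132]
contact_force: [-0.3, -0.4, -0.9]
opening: 0.586
```

```bash
python3 -c "
from h import *
st()
"
```

```text
p [ 0.3705 -0.057   0.0779] yaw 0.0752 sum 0.6199 q4 0.0112 dq 0.08 tilt [-0.5228  0.2536]
```

```bash
python3 -c "
from h import *
go(.40,-.02,.28)
a=snap('side','side12')
"
```

```text
p [ 0.3705 -0.057   0.0779] yaw 0.0752 sum 0.6199 q4 0.0112 dq 0.08 tilt [-0.5228  0.2536]
tool total [-0.0787 -0.0883 -0.1705] spin None
```

View pics/side12.png

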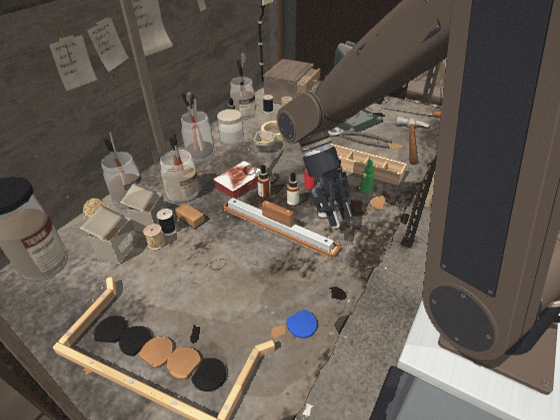

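>>> jog_arm(series=[[-0.016, -0.018, -0.033, 0], [0, 0, 0, 0], [-0.016, -0.018, -0.033, 0], [0, 0, 0, 0], [-0.016, -0.018, -0.033, 0], [0, 0, 0, 0], [-0.016, -0.018, -0.033, 0], [0, 0, 0, 0]])

```text
time: 37.05
eef_pos: [0.3975, -0.0306, 0.2314]
tcp_rot: [0.956, -0.005, -0.264, -0.128]
contact_force: [0.9, -0.5, 1.2]
opening: 0.584
```

```bash
python3 -c "
from h import *
st()
"
```

```text
p [ 0.3975 -0.0306  0.2314] yaw 0.0676 sum 0.5926 q4 0.0518 dq 0.126 tilt [-0.5032  0.2465]
```

>>> jog_arm(series=[[0, 0, -0.03, 0], [0, 0, 0.03, 0], [0, 0, 0, 0], [0, 0, 0, 0], [0, 0, 0, 0], [0, 0, 0, 0], [0, 0, 0, 0], [0, 0, 0, 0]])

```text
time: 37.72
eef_pos: [0.3991, -0.0309, 0.2339]
tcp_rot: [0.958, -0.004, -0.259, -0.126]
contact_force: [-0.1, -0.1, 0.1]
opening: 0.585
```

```bash
python3 -c "
from h import *
st()
"
```

```text
p [ 0.3991 -0.0309  0.2339] yaw 0.0671 sum 0.5824 q4 0.0515 dq 0.035 tilt [-0.4956  0.2428]
```

>>> jog_arm(series=[[0, 0, 0.03, 0], [0, 0, -0.03, 0], [0, 0, 0, 0], [0, 0, 0, 0], [0, 0, 0, 0], [0, 0, 0, 0], [0, 0, 0, 0], [0, 0, 0, 0]])

```text
time: 38.38
eef_pos: [0.3829, -0.0249, 0.2193]
tcp_rot: [0.952, -0.004, -0.276, -0.132]
contact_force: [0.3, -0.4, 0.3]
opening: 0.586
```

```bash
python3 -c "
from h import *
st()
"
```

```text
p [ 0.3829 -0.0249  0.2193] yaw 0.0765 sum 0.6211 q4 0.0515 dq 0.047 tilt [-0.5252  0.2544]
```

>>> jog_arm(series=[[0, 0, -0.03, 0], [0, 0, 0, 0], [0, 0, 0, 0], [0, 0, 0, 0], [0, 0, 0.03, 0], [0, 0, 0, 0], [0, 0, 0, 0], [0, 0, 0, 0]])

```text
time: 39.05
eef_pos: [0.3884, -0.0271, 0.2244]
tcp_rot: [0.954, -0.004, -0.27, -0.13]
contact_force: [-0.1, 0.6, -0.0]
opening: 0.585
```

```bash
python3 -c "
from h import *
st()
"
```

```text
p [ 0.3884 -0.0271  0.2244] yaw 0.0728 sum 0.6072 q4 0.0515 dq 0.038 tilt [-0.5146  0.2504]
```

>>> jog_arm(series=[[0, 0, -0.041, 0], [0, 0, 0.041, 0], [0, 0, 0, 0], [0, 0, 0, 0], [0, 0, -0.041, 0], [0, 0, 0.041, 0], [0, 0, 0, 0], [0, 0, 0, 0]])

```text
time: 39.72
eef_pos: [0.3822, -0.0263, 0.2297]
tcp_rot: [0.944, -0.005, -0.297, -0.14]
contact_force: [1.2, -0.3, 0.4]
opening: 0.592
```

```bash
python3 -c "
from h import *
st()
"
```

```text
p [ 0.3822 -0.0263  0.2297] yaw 0.0898 sum 0.6684 q4 0.0502 dq 0.152 tilt [-0.5604  0.2679]
```

>>> jog_arm(series=[[0, 0, -0.03, 0], [0, 0, 0, 0], [0, 0, 0, 0], [0, 0, 0.03, 0], [0, 0, 0, 0], [0, 0, 0, 0], [0, 0, -0.03, 0], [0, 0, 0, 0]])

```text
time: 40.38
eef_pos: [0.4031, -0.0361, 0.2587]
tcp_rot: [0.945, -0.005, -0.295, -0.139]
contact_force: [-0.6, -0.6, 1.6]
opening: 0.584
```

```bash
python3 -c "
from h import *
st()
"
```

```text
p [ 0.4031 -0.0361  0.2587] yaw 0.0883 sum 0.6631 q4 0.0488 dq 0.149 tilt [-0.5565  0.2662]
```

>>> jog_arm(series=[[0, 0, 0, 0], [0, 0, 0.03, 0], [0, 0, 0, 0], [0, 0, 0, 0], [0, 0, 0, 0], [0, 0, 0, 0], [0, 0, 0, 0], [0, 0, 0, 0]])

```text
time: 41.05
eef_pos: [0.3962, -0.0323, 0.2447]
tcp_rot: [0.949, -0.005, -0.285, -0.136]
contact_force: [-0.2, 0.5, -0.0]
opening: 0.586
```

```bash
python3 -c "
from h import *
st()
"
```

```text
p [ 0.3962 -0.0323  0.2447] yaw 0.0811 sum 0.6404 q4 0.0498 dq 0.029 tilt [-0.5396  0.26  ]
```

>>> jog_arm(series=[[0, 0, 0, 0], [0, 0, 0, 0], [0, 0, 0, 0], [0, 0, 0, 0], [0, 0, 0, 0], [0, 0, 0, 0], [0, 0, 0, 0], [0, 0, -0.03, 0]])

```text
time: 41.72
eef_pos: [0.4098, -0.0389, 0.2659]
tcp_rot: [0.948, -0.005, -0.289, -0.137]
contact_force: [-0.1, 0.1, -0.3]
opening: 0.584
```

```bash
python3 -c "
from h import *
for i in range(14):
  s=monitor.get_state();q=s['qpos'];print(round(s['time'],3),s['eef_pos'].round(4),q[[1,2,4]].round(4),s['dq'][[1,2,4]].round(2),round(q[1]+q[2]+q[4]-np.pi,4)); vision.read_camera('side')
"
```

```text
41.717 [ 0.4098 -0.0389  0.2659] [0.0323 1.911  1.8473] [ 0.19 -0.85  0.6 ] 0.649
41.767 [ 0.4157 -0.0417  0.2731] [0.0315 1.8943 1.8502] [-0.04 -0.05 -0.07] 0.6344
41.817 [ 0.4158 -0.0417  0.2727] [0.0305 1.8952 1.8474] [-0.    0.05 -0.04] 0.6315
41.867 [ 0.415  -0.0412  0.2715] [0.0306 1.898  1.8462] [ 0.    0.06 -0.01] 0.6332
41.917 [ 0.4141 -0.0409  0.2705] [0.0307 1.9003 1.846 ] [ 0.    0.04 -0.  ] 0.6354
41.967 [ 0.4136 -0.0406  0.2699] [0.0309 1.9017 1.846 ] [0.   0.02 0.  ] 0.637
42.017 [ 0.4133 -0.0404  0.2696] [0.031  1.9025 1.8462] [0.   0.01 0.  ] 0.6381
42.067 [ 0.4131 -0.0404  0.2695] [0.031  1.9027 1.8464] [0. 0. 0.] 0.6385
42.117 [ 0.4131 -0.0404  0.2695] [0.031  1.9027 1.8465] [-0. -0.  0.] 0.6386
42.167 [ 0.4132 -0.0404  0.2696] [0.0311 1.9024 1.8466] [-0.   -0.01  0.  ] 0.6385
42.217 [ 0.4133 -0.0405  0.2697] [0.031  1.9021 1.8467] [-0.   -0.01  0.  ] 0.6383
42.267 [ 0.4134 -0.0405  0.2699] [0.031  1.9018 1.8467] [-0.   -0.01  0.  ] 0.638
42.317 [ 0.4135 -0.0406  0.27  ] [0.031  1.9015 1.8468] [ 0.   -0.01  0.  ] 0.6377
42.367 [ 0.4136 -0.0406  0.2701] [0.031  1.9013 1.8468] [-0.   -0.01 -0.  ] 0.6375
```

>>> jog_arm(series=[[0, 0, 0, 0], [0, 0, 0, 0], [0, 0, 0, 0], [0, 0, 0, 0], [0, 0, 0, 0], [0, 0, 0, 0], [0, 0, -0.03, 0], [0, 0, 0, 0]])

```text
time: 43.08
eef_pos: [0.4286, -0.0479, 0.2934]
tcp_rot: [0.949, -0.005, -0.286, -0.136]
contact_force: [0.0, -0.6, 1.0]
opening: 0.588
```

```bash
cat >> h.py <<'E'
def jj():
  s=monitor.get_state();q=s['qpos'];print(round(s['time'],3),s['eef_pos'].round(4),q[[1,2,4]].round(4),s['dq'][[1,2,4]].round(2),round(q[1]+q[2]+q[4]-np.pi,4))
E
python3 -c "
from h import *
jj()"
```

```text
43.083 [ 0.4286 -0.0479  0.2934] [0.0495 1.8397 1.8945] [ 0.01  0.17 -0.04] 0.6422
```

>>> jog_arm(series=[[0, 0, 0.03, 0], [0, 0, 0, 0], [0, 0, 0, 0], [0, 0, 0, 0], [0, 0, 0, 0], [0, 0, 0, 0], [0, 0, 0, 0], [0, 0, 0, 0]])

```text
time: 43.75
eef_pos: [0.4151, -0.0414, 0.2722]
tcp_rot: [0.95, -0.005, -0.283, -0.135]
contact_force: [-0.6, -0.2, -0.2]
opening: 0.584
```

```bash
python3 -c "
from h import *
jj()"
```

```text
43.75 [ 0.4151 -0.0414  0.2722] [0.0317 1.8961 1.8494] [ 0.   -0.02  0.  ] 0.6356
```

>>> jog_arm(series=[[0, 0, 0.03, 0], [0, 0, 0, 0], [0, 0, 0, 0], [0, 0, 0, 0], [0, 0, 0, 0], [0, 0, 0, 0], [0, 0, 0, 0], [0, 0, 0, 0]])

```text
time: 44.42
eef_pos: [0.4034, -0.0356, 0.2529]
tcp_rot: [0.951, -0.005, -0.279, -0.133]
contact_force: [-0.1, -0.2, 0.8]
opening: 0.586
```

```bash
python3 -c "
from h import *
jj()"
```

```text
44.417 [ 0.4034 -0.0356  0.2529] [0.0164 1.946  1.8052] [-0.   -0.02  0.  ] 0.626
```

>>> jog_arm(series=[[0, 0, -0.0415, 0], [0, 0, 0, 0], [0, 0, 0, 0], [0, 0, 0, 0], [0, 0, 0.0415, 0], [0, 0, 0, 0], [0, 0, 0, 0], [0, 0, 0, 0]])

```text
time: 45.08
eef_pos: [0.3929, -0.0317, 0.2434]
tcp_rot: [0.947, -0.006, -0.29, -0.138]
contact_force: [0.2, -0.4, 0.6]
opening: 0.589
```

```bash
python3 -c "
from h import *
jj()"
```

```text
45.083 [ 0.3929 -0.0317  0.2434] [0.0159 1.9717 1.8054] [-0.01 -0.03  0.01] 0.6515
```

>>> jog_arm(series=[[0.0415, 0, 0, 0], [0, 0, 0, 0], [0, 0, 0, 0], [0, 0, 0, 0], [0, 0, 0, 0], [0, 0, 0, 0], [0, 0, 0, 0], [0, 0, 0, 0]])

```text
time: 45.75
eef_pos: [0.4325, -0.0309, 0.2242]
tcp_rot: [0.948, -0.006, -0.287, -0.136]
contact_force: [-0.6, 0.3, 0.3]
opening: 0.584
```

```bash
python3 -c "
from h import *
jj()"
```

```text
45.75 [ 0.4325 -0.0309  0.2242] [0.1197 1.8974 1.7679] [-0.03 -0.01  0.01] 0.6434
```

>>> jog_arm(series=[[-0.0415, 0, 0, 0], [0, 0, 0, 0], [0, 0, 0, 0], [0, 0, 0, 0], [0, 0, 0, 0], [0, 0, 0, 0], [0, 0, 0, 0], [0, 0, 0, 0]])

```text
time: 46.42
eef_pos: [0.3977, -0.0339, 0.2481]
tcp_rot: [0.949, -0.006, -0.286, -0.136]
contact_force: [0.4, -0.2, -0.4]
opening: 0.586
```

```bash
python3 -c "
from h import *
jj()"
```

```text
46.417 [ 0.3977 -0.0339  0.2481] [0.017  1.9588 1.8076] [ 0.01 -0.   -0.  ] 0.6419
```

>>> jog_arm(series=[[0, 0, -0.0415, 0], [0, 0, 0, 0], [0, 0, -0.0415, 0], [0, 0, 0, 0], [0, 0, -0.0415, 0], [0, 0, 0, 0], [0, 0, -0.0415, 0], [0, 0, 0, 0]])

```text
time: 47.08
eef_pos: [0.4405, -0.0574, 0.3146]
tcp_rot: [0.922, -0.006, -0.353, -0.162]
contact_force: [0.8, -0.9, 3.7]
opening: 0.586
```

```bash
python3 -c "
from h import *
jj()"
```

```text
47.083 [ 0.4405 -0.0574  0.3146] [0.1422 1.745  2.0502] [ 0.    0.55 -0.05] 0.7958
```

>>> jog_arm(series=[[0, 0, 0.03, 0], [0, 0, 0, 0], [0, 0, 0, 0], [0, 0, 0, 0], [0, 0, 0.03, 0], [0, 0, 0, 0], [0, 0, 0, 0], [0, 0, 0, 0]])

```text
time: 47.75
eef_pos: [0.4007, -0.0388, 0.2686]
tcp_rot: [0.92, -0.006, -0.356, -0.163]
contact_force: [0.4, 0.4, -1.0]
opening: 0.589
```

```bash
python3 -c "
from h import *
jj()"
```

```text
47.75 [ 0.4007 -0.0388  0.2686] [0.0945 1.8874 1.9637] [-0.   -0.08  0.01] 0.804
```

>>> jog_arm(series=[[0, 0, 0.03, 0], [0, 0, 0, 0], [0, 0, 0, 0], [0, 0, 0.03, 0], [0, 0, 0, 0], [0, 0, 0, 0], [0, 0, 0.03, 0], [0, 0, 0, 0]])

```text
time: 48.42
eef_pos: [0.3549, -0.017, 0.2159]
tcp_rot: [0.925, -0.007, -0.345, -0.159]
contact_force: [-1.1, 0.2, -0.5]
opening: 0.586
```

```bash
python3 -c "
from h import *
jj()"
```

```text
48.417 [ 0.3549 -0.017   0.2159] [0.0327 2.0483 1.8381] [ 0.01 -0.25  0.05] 0.7776
```

>>> jog_arm(series=[[0, 0, 0, 0], [0, 0, 0, 0], [0, 0, 0, 0], [0, 0, 0, 0], [0, 0, 0, 0], [0, 0, 0, 0], [0, 0, 0, 0], [0, 0, 0, 0]])

```text
time: 49.08
eef_pos: [0.3655, -0.0217, 0.225]
tcp_rot: [0.929, -0.007, -0.336, -0.156]
contact_force: [-0.5, -0.6, 0.4]
opening: 0.584
```

```bash
python3 -c "
from h import *
jj()"
```

```text
49.083 [ 0.3655 -0.0217  0.225 ] [0.0345 2.0214 1.8435] [ 0.   -0.01  0.  ] 0.7578
```

>>> jog_arm(series=[[0, 0, -0.03, 0], [0, 0, 0, 0], [0, 0, -0.0001, 0], [0, 0, 0, 0], [0, 0, 0, 0], [0, 0, 0, 0], [0, 0, 0, 0], [0, 0, 0, 0]])

```text
time: 49.75
eef_pos: [0.3822, -0.0296, 0.2452]
tcp_rot: [0.928, -0.007, -0.339, -0.157]
contact_force: [0.5, 0.3, -0.9]
opening: 0.591
```

```bash
python3 -c "
from h import *
jj()"
```

```text
49.75 [ 0.3822 -0.0296  0.2452] [0.0538 1.9632 1.8887] [-0.    0.01 -0.  ] 0.7641
```

>>> jog_arm(series=[[0, 0, 0.03, 0], [0, 0, -0.0001, 0], [0, 0, 0, 0], [0, 0, 0, 0], [0, 0, 0, 0], [0, 0, 0, 0], [0, 0, 0, 0], [0, 0, 0, 0]])

```text
time: 50.42
eef_pos: [0.3646, -0.0213, 0.2247]
tcp_rot: [0.928, -0.007, -0.338, -0.157]
contact_force: [0.0, 0.1, -0.8]
opening: 0.586
```

```bash
python3 -c "
from h import *
jj()"
```

```text
50.417 [ 0.3646 -0.0213  0.2247] [0.0351 2.0228 1.8456] [-0.   -0.02  0.  ] 0.7619
```

```bash
python3 -c "
from h import *
jj()
for i in range(8): vision.read_camera('side')
jj()"
```

```text
50.417 [ 0.3646 -0.0213  0.2247] [0.0351 2.0228 1.8456] [-0.   -0.02  0.  ] 0.7619
50.817 [ 0.3638 -0.021   0.2241] [0.035  2.0247 1.8454] [-0. -0.  0.] 0.7636
```

>>> jog_arm(series=[[0, 0, -0.02, 0], [0, 0, 0.02, 0], [0, 0, 0, 0], [0, 0, 0, 0], [0, 0, 0, 0], [0, 0, 0, 0], [0, 0, 0, 0], [0, 0, 0, 0]])

```text
time: 51.48
eef_pos: [0.3647, -0.0214, 0.2252]
tcp_rot: [0.928, -0.007, -0.339, -0.157]
contact_force: [-0.4, -0.1, -0.1]
opening: 0.583
```

```bash
python3 -c "
from h import *
jj()
for i in range(8): vision.read_camera('side')
jj()"
```

```text
51.483 [ 0.3647 -0.0214  0.2252] [0.0355 2.0218 1.8476] [ 0.   -0.01  0.  ] 0.7633
51.883 [ 0.3644 -0.0212  0.225 ] [0.0355 2.0225 1.8474] [-0.  0. -0.] 0.7638
```

>>> jog_arm(series=[[0, 0, 0.02, 0], [0, 0, -0.02, 0], [0, 0, 0, 0], [0, 0, 0, 0], [0, 0, 0, 0], [0, 0, 0, 0], [0, 0, 0, 0], [0, 0, 0, 0]])

```text
time: 52.55
eef_pos: [0.36, -0.0194, 0.221]
tcp_rot: [0.926, -0.007, -0.343, -0.158]
contact_force: [-0.0, 0.0, -0.6]
opening: 0.586
```

```bash
python3 -c "
from h import *
jj()
for i in range(8): vision.read_camera('side')
jj()"
```

```text
52.55 [ 0.36   -0.0194  0.221 ] [0.0353 2.0336 1.8454] [-0.   -0.01 -0.  ] 0.7728
52.95 [ 0.3596 -0.0193  0.2208] [0.0353 2.0343 1.8456] [ 0.  0. -0.] 0.7737
```

>>> jog_arm(series=[[0, 0, -0.008, 0], [0, 0, -0.008, 0], [0, 0, -0.008, 0], [0, 0, -0.008, 0], [0, 0, -0.008, 0], [0, 0, -0.008, 0], [0, 0, -0.008, 0], [0, 0, 0, 0]])

```text
time: 53.62
eef_pos: [0.3998, -0.0383, 0.266]
tcp_rot: [0.926, -0.007, -0.342, -0.158]
contact_force: [0.1, 0.1, 0.7]
opening: 0.588
```

```bash
python3 -c "
from h import *
jj()"
```

```text
53.617 [ 0.3998 -0.0383  0.266 ] [0.0773 1.9002 1.9356] [ 0.    0.01 -0.  ] 0.7714
```

>>> jog_arm(series=[[0, 0, -0.014, 0], [0, 0, 0, 0], [0, 0, -0.014, 0], [0, 0, 0, 0], [0, 0, -0.014, 0], [0, 0, 0, 0], [0, 0, -0.014, 0], [0, 0, 0, 0]])

```text
time: 54.28
eef_pos: [0.4333, -0.0539, 0.3032]
tcp_rot: [0.925, -0.007, -0.345, -0.159]
contact_force: [0.1, 0.3, 1.1]
opening: 0.585
```

```bash
python3 -c "
from h import *
jj()"
```

```text
54.283 [ 0.4333 -0.0539  0.3032] [0.1256 1.7792 2.0153] [-0.    0.12 -0.03] 0.7785
```

>>> jog_arm(series=[[0, 0, 0.04, 0], [0, 0, 0, 0], [0, 0, 0, 0], [0, 0, 0, 0], [0, 0, 0, 0], [0, 0, 0.04, 0], [0, 0, 0, 0], [0, 0, 0, 0]])

```text
time: 54.95
eef_pos: [0.3631, -0.0218, 0.2296]
tcp_rot: [0.917, -0.007, -0.363, -0.166]
contact_force: [0.9, -0.4, 1.2]
opening: 0.585
```

```bash
python3 -c "
from h import *
jj()"
```

```text
54.95 [ 0.3631 -0.0218  0.2296] [0.0591 2.0073 1.8939] [ 0.01  0.19 -0.01] 0.8188
```

```bash
python3 -c "
from h import *
for n,u,v,z in [('dish',407,120,.03),('dishnear',410,133,.03),('cup',468,158,.05),('cupedge',449,158,.05),('roll',445,113,.02),('scis',417,148,.0),('plier',490,185,.01)]: print(n,world('top',u,v,z).round(3))
from scipy.optimize import least_squares
D=[([.0323,1.911,1.8473],.4098,-.0389,.2659),([.142,1.745,2.0502],.4405,-.0574,.3146),([.0165,1.946,1.8052],.4034,-.0356,.2529),([.1197,1.8974,1.7679],.4325,-.0309,.2242),([.287,1.578,1.2786],.1805,-.6498,.2411),([.0591,2.0073,1.8939],.3631,-.0218,.2296),([.42,1.80,.93],.5497,.3108,.0461),([.22,2.07,.85],.5226,-.0304,.0392),([.29,1.74,1.22],.5955,-.1397,.1571)]
def f(p):
  a,b,c,h,o=p;r=[]
  for q,x,y,z in D:
    s1=q[0];s2=s1+q[1];s3=s2+q[2];R=o+a*np.sin(s1)+b*np.sin(s2)+c*np.sin(s3);Z=h+a*np.cos(s1)+b*np.cos(s2)+c*np.cos(s3);r+=[R-np.hypot(x,y),Z-z]
  return r
s=least_squares(f,[.4,.4,.25,.2,0]);print(s.x.round(4),np.abs(s.fun).max())
"
```

```text
dish [ 0.749 -0.327  0.03 ]
dishnear [ 0.718 -0.334  0.03 ]
cup [ 0.656 -0.459  0.05 ]
cupedge [ 0.656 -0.416  0.05 ]
roll [ 0.769 -0.419  0.02 ]
scis [ 0.689 -0.357  0.   ]
plier [ 0.601 -0.522  0.01 ]
[0.4271 0.5741 0.2294 0.2308 0.0015] 0.0034716832690745436
```

```bash
python3 - <<'E'
import cv2
b=cv2.imread('pics/top11.png')
cv2.imwrite('pics/c12.png',cv2.resize(b[80:240,340:560],None,fx=3.5,fy=3.5,interpolation=cv2.INTER_CUBIC))
E
```

```text
(no output)
```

View pics/c12.png

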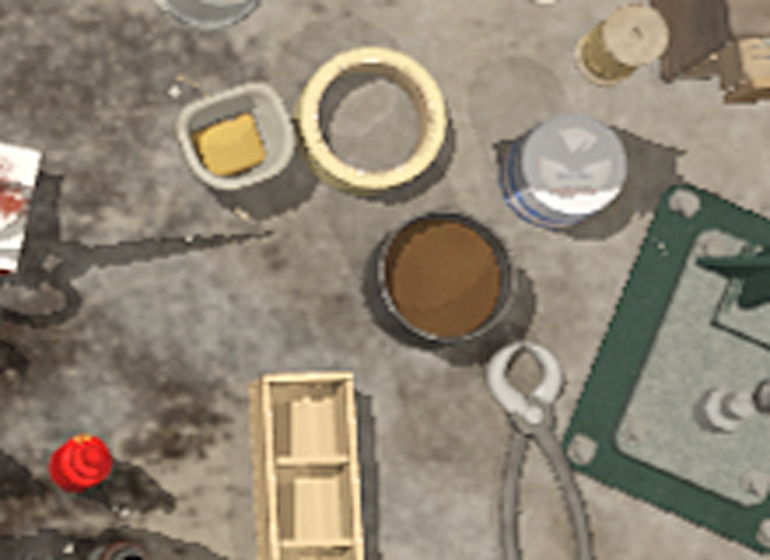

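```bash
python3 -c "
from h import *
go(.405,-.374,.21,.04)
print(pose()[2].round(3))"
```

```text
p [ 0.3631 -0.0218  0.2296] yaw 0.1448 sum 0.8188 q4 0.0489 dq 0.195 tilt [-0.6628  0.309 ]
tool total [ 0.0061  0.3331 -0.1232] spin 0.1048
[[ 0.737 -0.133 -0.663]
 [ 0.107 -0.945  0.309]
 [-0.667 -0.299 -0.682]]
```

>>> jog_arm(series=[[0, 0.004, -0.002, 0], [0, 0.009, -0.003, 0], [0, 0.012, -0.0045, 0], [0, 0.012, -0.0045, 0], [0, 0.012, -0.0045, 0], [0, 0.012, -0.0045, 0], [0, 0.012, -0.0045, 0], [0, 0.012, -0.0045, 0]], grip=0.0)

```text
time: 55.62
eef_pos: [0.3812, -0.1247, 0.232]
tcp_rot: [0.92, -0.007, -0.356, -0.162]
contact_force: [0.2, -0.4, 0.3]
opening: -0.004
```

>>> jog_arm(series=[[0, 0.012, -0.0045, 0], [0, 0.012, -0.0045, 0], [0, 0.012, -0.0045, 0], [0, 0.012, -0.0045, 0], [0, 0.012, -0.0045, 0], [0, 0.012, -0.0045, 0], [0, 0.012, -0.0045, 0], [0, 0.012, -0.0045, 0]])

```text
time: 56.28
eef_pos: [0.3931, -0.2387, 0.228]
tcp_rot: [0.92, -0.008, -0.356, -0.163]
contact_force: [-0.1, 0.7, -0.2]
opening: -0.001
```

```bash
python3 -c "
from h import *
go(.405,-.374,.18,.04)"
```

```text
p [ 0.3931 -0.2387  0.228 ] yaw 0.1361 sum 0.7854 q4 -0.1817 dq 0.246 tilt [-0.6531  0.3049]
tool total [ 0.0267  0.1407 -0.0157] spin 0.0961
```

>>> jog_arm(series=[[0.002, 0.012, -0.001, 0], [0.002, 0.012, -0.001, 0], [0.002, 0.012, -0.001, 0], [0.002, 0.012, -0.001, 0], [0.002, 0.012, -0.001, 0], [0.002, 0.012, -0.001, 0], [0.002, 0.012, -0.001, 0], [0.002, 0.012, -0.001, 0]])

```text
time: 56.95
eef_pos: [0.3983, -0.3405, 0.1911]
tcp_rot: [0.92, -0.007, -0.356, -0.163]
contact_force: [-0.2, 0.1, 0.0]
opening: -0.002
```

```bash
python3 -c "
from h import *
go(.405,-.374,.12,.04)"
```

```text
p [ 0.3983 -0.3405  0.1911] yaw 0.1369 sum 0.7647 q4 -0.2605 dq 0.255 tilt [-0.6533  0.3051]
tool total [0.0483 0.0517 0.0347] spin 0.0969
```

>>> jog_arm(series=[[0.006, 0.008, 0.004, 0.02], [0.006, 0.008, 0.004, 0.02], [0.006, 0.007, 0.004, 0.02], [0.005, 0.006, 0.004, 0.02], [0.005, 0.005, 0.004, 0.01], [0.004, 0.003, 0.003, 0.005], [0.003, 0.002, 0.002, 0], [0.001, 0.001, 0.001, 0]])

```text
time: 57.62
eef_pos: [0.4009, -0.3727, 0.1302]
tcp_rot: [0.918, -0.056, -0.365, -0.145]
contact_force: [0.3, 0.4, -0.1]
opening: -0.001
```

```bash
python3 -c "
from h import *
go(.405,-.374,.06,.04)
a=snap('side','side13');b=snap('top','top13')"
```

```text
p [ 0.4009 -0.3727  0.1302] yaw 0.005 sum 0.7642 q4 -0.2758 dq 0.036 tilt [-0.6545  0.3077]
tool total [0.0512 0.0163 0.0454] spin -0.035
```

View pics/side13.png

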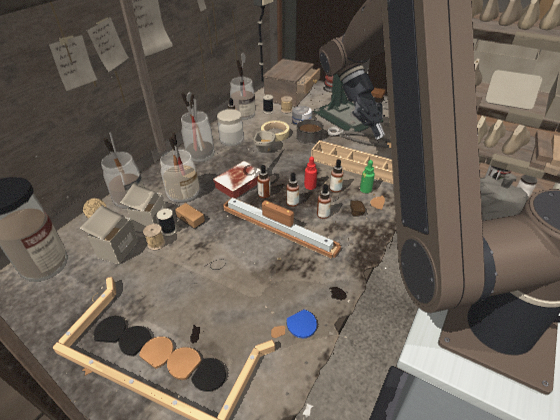

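```bash
python3 -c "
from h import *
go(.399,-.379,.05,.0)
print(pose()[2].round(3))"
```

```text
p [ 0.401  -0.3727  0.1307] yaw 0.0049 sum 0.7639 q4 -0.2758 dq 0.015 tilt [-0.6544  0.3075]
tool total [0.054  0.0247 0.0551] spin 0.0049
[[ 0.727 -0.209 -0.654]
 [ 0.004 -0.952  0.308]
 [-0.687 -0.226 -0.691]]
```

>>> jog_arm(series=[[0.004, 0.002, 0.004, 0], [0.008, 0.004, 0.008, 0], [0.008, 0.004, 0.008, 0], [0.008, 0.004, 0.008, 0], [0.008, 0.003, 0.008, 0], [0.006, 0.003, 0.006, 0], [0.003, 0.002, 0.003, 0], [0, 0, 0, 0]])

```text
time: 58.38
eef_pos: [0.3999, -0.3798, 0.0572]
tcp_rot: [0.918, -0.055, -0.365, -0.145]
contact_force: [-0.5, 0.7, 0.1]
opening: -0.0
```

```bash
python3 -c "
from h import *
go(.398,-.379,.034)
a=snap('side','side14');b=snap('top','top14')
cv2.imwrite('pics/c14.png',np.hstack([cv2.resize(a[120:200,290:420,::-1],None,fx=3,fy=4.5,interpolation=cv2.INTER_CUBIC),cv2.resize(b[170:330,380:480,::-1],None,fx=4,fy=2.25,interpolation=cv2.INTER_CUBIC)]))"
```

```text
p [ 0.3999 -0.3798  0.0572] yaw 0.0053 sum 0.7646 q4 -0.2774 dq 0.013 tilt [-0.654   0.3064]
tool total [0.0145 0.0049 0.0175] spin None
```

View pics/c14.png

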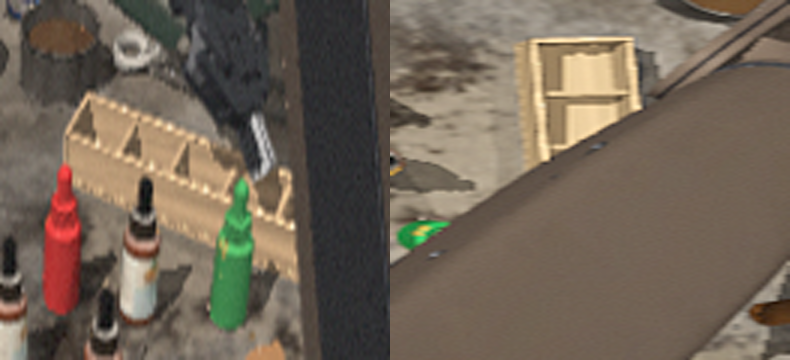

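>>> jog_arm(series=[[0.002, 0.001, 0.002, 0], [0.003, 0.001, 0.003, 0], [0.003, 0.001, 0.004, 0], [0.003, 0.001, 0.004, 0], [0.002, 0, 0.003, 0], [0.001, 0, 0.001, 0], [0, 0, 0, 0], [0, 0, 0, 0]])

```text
time: 59.15
eef_pos: [0.3996, -0.3796, 0.0362]
tcp_rot: [0.919, -0.056, -0.363, -0.143]
contact_force: [-0.5, 0.6, -0.5]
opening: 0.002
```

```bash
python3 -c "
from h import *
go(.398,-.379,.034)
print(pose()[0]['contact_force'].round(1))
a=snap('side','side15')
cv2.imwrite('pics/c15.png',cv2.resize(a[120:200,290:420,::-1],None,fx=5,fy=5,interpolation=cv2.INTER_CUBIC))"
```

```text
p [ 0.3996 -0.3796  0.0362] yaw 0.0011 sum 0.7597 q4 -0.2769 dq 0.003 tilt [-0.6512  0.303 ]
tool total [0.0003 0.0002 0.0027] spin None
[-0.5  0.6 -0.5]
```

View pics/c15.png

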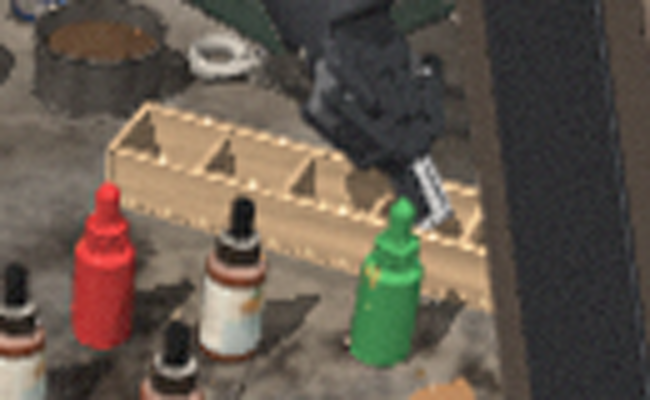

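>>> jog_arm(series=[[0.0015, 0.0005, 0.0015, 0], [0.0012, 0.0004, 0.0013, 0], [-0.0022, -0.0003, 0.0023, 0], [-0.0022, -0.0003, 0.0023, 0], [-0.0022, -0.0003, 0.0023, 0], [-0.0022, -0.0003, 0.0023, 0], [-0.0022, -0.0003, 0.0023, 0], [-0.0022, -0.0003, 0.0023, 0]])

```text
time: 59.87
eef_pos: [0.3873, -0.3763, 0.0326]
tcp_rot: [0.924, -0.057, -0.352, -0.138]
contact_force: [9.8, -0.8, -0.8]
opening: 0.002
```

```bash
python3 -c "
from h import *
go(.389,-.376,.034)
print(pose()[0]['contact_force'].round(1))"
```

```text
p [ 0.3873 -0.3763  0.0326] yaw -0.0099 sum 0.7327 q4 -0.2771 dq 0.125 tilt [-0.6344  0.2953]
tool total [ 0.0003 -0.001  -0.002 ] spin None
[ 9.8 -0.8 -0.8]
```

>>> jog_arm(series=[[-0.003, -0.0003, 0.003, 0], [-0.003, -0.0003, 0.003, 0], [-0.003, -0.0003, 0.003, 0], [-0.003, -0.0003, 0.003, 0], [-0.003, -0.0003, 0.003, 0], [-0.003, -0.0003, 0.003, 0], [-0.003, -0.0003, 0.003, 0], [-0.003, -0.0003, 0.003, 0]])

```text
time: 60.53
eef_pos: [0.3871, -0.3764, 0.0339]
tcp_rot: [0.944, -0.059, -0.301, -0.121]
contact_force: [10.8, -1.1, -0.5]
opening: -0.001
```

```bash
python3 -c "
from h import *
go(.389,-.376,.034)
print(pose()[0]['contact_force'].round(1))"
```

```text
p [ 0.3871 -0.3764  0.0339] yaw -0.0477 sum 0.6229 q4 -0.246 dq 0.15 tilt [-0.5544  0.264 ]
tool total [ 0.0015 -0.0007 -0.001 ] spin None
[10.8 -1.1 -0.5]
```

>>> jog_arm(series=[[-0.0046, -0.0006, 0.0034, 0], [-0.0046, -0.0006, 0.0034, 0], [-0.0046, -0.0006, 0.0034, 0], [-0.0046, -0.0006, 0.0034, 0], [-0.0046, -0.0006, 0.0032, 0], [-0.0046, -0.0006, 0.0032, 0], [-0.0046, -0.0006, 0.0032, 0], [-0.0046, -0.0006, 0.0032, 0]])

```text
time: 61.2
eef_pos: [0.3867, -0.3763, 0.0358]
tcp_rot: [0.965, -0.063, -0.234, -0.097]
contact_force: [14.5, -1.2, -2.2]
opening: -0.004
```

```bash
python3 -c "
from h import *
go(.389,-.376,.034)
print(pose()[0]['contact_force'].round(1))"
```

```text
p [ 0.3867 -0.3763  0.0358] yaw -0.0866 sum 0.4795 q4 -0.2024 dq 0.204 tilt [-0.4389  0.2172]
tool total [ 0.0028 -0.0004  0.0006] spin None
[14.5 -1.2 -2.2]
```

>>> jog_arm(series=[[-0.005, -0.0008, 0.0028, 0], [-0.005, -0.0008, 0.0028, 0], [-0.005, -0.0008, 0.0028, 0], [-0.005, -0.0008, 0.0026, 0], [-0.005, -0.0008, 0.0026, 0], [-0.005, -0.0008, 0.0024, 0], [-0.005, -0.0008, 0.0024, 0], [-0.005, -0.0008, 0.0022, 0]])

```text
time: 61.87
eef_pos: [0.3862, -0.3762, 0.0377]
tcp_rot: [0.981, -0.069, -0.166, -0.072]
contact_force: [14.4, -2.1, -5.1]
opening: -0.0
```

```bash
python3 -c "
from h import *
go(.389,-.376,.034)
print(pose()[0]['contact_force'].round(1))"
```

```text
p [ 0.3862 -0.3762  0.0377] yaw -0.1186 sum 0.3383 q4 -0.1541 dq 0.204 tilt [-0.3152  0.1638]
tool total [ 0.0038 -0.0002  0.0026] spin None
[14.4 -2.1 -5.1]
```

>>> jog_arm(series=[[-0.005, -0.001, 0.0026, 0], [-0.005, -0.001, 0.0024, 0], [-0.005, -0.001, 0.0024, 0], [-0.005, -0.001, 0.0022, 0], [-0.005, -0.001, 0.002, 0], [-0.005, -0.001, 0.002, 0], [-0.005, -0.001, 0.0018, 0], [-0.005, -0.001, 0.0018, 0]])

```text
time: 62.53
eef_pos: [0.3855, -0.376, 0.0393]
tcp_rot: [0.991, -0.076, -0.101, -0.045]
contact_force: [13.9, -2.3, -5.1]
opening: 0.0
```

```bash
python3 -c "
from h import *
go(.389,-.376,.034)
print(pose()[0]['contact_force'].round(1))"
```

```text
p [ 0.3855 -0.376   0.0393] yaw -0.146 sum 0.2051 q4 -0.1029 dq 0.201 tilt [-0.1935  0.105 ]
tool total [ 0.0044 -0.0002  0.0045] spin None
[13.9 -2.3 -5.1]
```

>>> jog_arm(series=[[-0.005, -0.001, 0.0022, 0], [-0.005, -0.001, 0.002, 0], [-0.005, -0.001, 0.0018, 0], [-0.005, -0.001, 0.0016, 0], [-0.005, -0.001, 0.0014, 0], [-0.005, -0.001, 0.0012, 0], [-0.005, -0.001, 0.001, 0], [-0.005, -0.001, 0.001, 0]])

```text
time: 63.2
eef_pos: [0.3846, -0.3757, 0.041]
tcp_rot: [0.995, -0.086, -0.04, -0.019]
contact_force: [14.0, -2.4, -8.7]
opening: 0.002
```

```bash
python3 -c "
from h import *
go(.389,-.376,.034)
print(pose()[0]['contact_force'].round(1))"
```

```text
p [ 0.3846 -0.3757  0.041 ] yaw -0.1714 sum 0.0809 q4 -0.0441 dq 0.2 tilt [-0.076   0.0442]
tool total [ 0.0049 -0.0002  0.0067] spin None
[14.  -2.4 -8.7]
```

>>> jog_arm(series=[[-0.005, -0.001, 0.001, 0], [-0.005, -0.001, 0.0006, 0], [-0.004, -0.0008, 0.0004, 0], [-0.002, 0, 0, 0], [0, 0, 0, 0], [0.002, 0, 0, 0], [0.003, 0, 0, 0], [0.002, 0, 0, 0]])

```text
time: 63.87
eef_pos: [0.3915, -0.3757, 0.0422]
tcp_rot: [0.996, -0.091, -0.015, -0.008]
contact_force: [0.1, -1.0, 0.1]
opening: 0.0
```

```bash
python3 -c "
from h import *
go(.389,-.376,.034)
print(pose()[0]['contact_force'].round(1))"
```

```text
p [ 0.3915 -0.3757  0.0422] yaw -0.1824 sum 0.0313 q4 -0.0146 dq 0.047 tilt [-0.0275  0.0187]
tool total [-0.0021  0.0009  0.0082] spin None
[ 0.1 -1.   0.1]
```

>>> jog_arm(series=[[0, 0, -0.004, 0], [0, 0, -0.008, 0], [0, 0, -0.01, 0], [0, 0, -0.01, 0], [0, 0, -0.01, 0], [0, 0, -0.01, 0], [0, 0, -0.01, 0], [0, 0, -0.01, 0]])

```text
time: 64.53
eef_pos: [0.3928, -0.3769, 0.1208]
tcp_rot: [0.996, -0.091, -0.016, -0.009]
contact_force: [0.7, -0.0, 0.5]
opening: -0.001
```

```bash
python3 -c "
from h import *
go(.4625,-.2426,.15,0)"
```

```text
p [ 0.3928 -0.3769  0.1208] yaw -0.1824 sum 0.0342 q4 -0.0144 dq 0.258 tilt [-0.0301  0.0203]
tool total [ 0.0432 -0.1452 -0.0285] spin -0.1824
```

>>> jog_arm(series=[[0.002, -0.003, -0.01, -0.01], [0.003, -0.008, -0.01, -0.015], [0.003, -0.011, -0.008, -0.015], [0.003, -0.011, -0.004, -0.015], [0.003, -0.011, 0, -0.015], [0.003, -0.011, 0, -0.015], [0.003, -0.011, 0, -0.015], [0.003, -0.011, 0, -0.015]], grip=0.06)

```text
time: 65.2
eef_pos: [0.43, -0.2986, 0.1606]
tcp_rot: [0.999, -0.029, -0.013, -0.008]
contact_force: [-1.0, -0.6, 0.0]
opening: 0.701
```

```bash
python3 -c "
from h import *
go(.4625,-.2426,.15,0)"
```

```text
p [ 0.43   -0.2986  0.1606] yaw -0.0571 sum 0.0295 q4 -0.0083 dq 0.266 tilt [-0.026   0.0159]
tool total [ 0.0295 -0.0576  0.0107] spin -0.0571
```

>>> jog_arm(series=[[0.005, -0.01, 0, -0.012], [0.005, -0.01, 0, -0.01], [0.005, -0.009, 0, -0.01], [0.004, -0.008, 0, -0.008], [0.003, -0.006, 0, -0.005], [0.002, -0.003, 0, 0], [0.001, -0.001, 0, 0], [0, 0, 0, 0]])

```text
time: 65.87
eef_pos: [0.4592, -0.2427, 0.1579]
tcp_rot: [1.0, -0.001, -0.015, -0.01]
contact_force: [-0.1, -0.1, 0.3]
opening: 0.708
```

```bash
python3 -c "
from h import *
go(.4625,-.2426,.052,0)
a=snap('side','side16');b=snap('top','top16')
cv2.imwrite('pics/c16.png',cv2.resize(a[100:270,200:420,::-1],None,fx=3.4,fy=3.4,interpolation=cv2.INTER_CUBIC))"
```

```text
p [ 0.4592 -0.2427  0.1579] yaw -0.0012 sum 0.0358 q4 -0.0041 dq 0.005 tilt [-0.0301  0.0197]
tool total [0.0064 0.002  0.1057] spin -0.0012
```

View pics/c16.png

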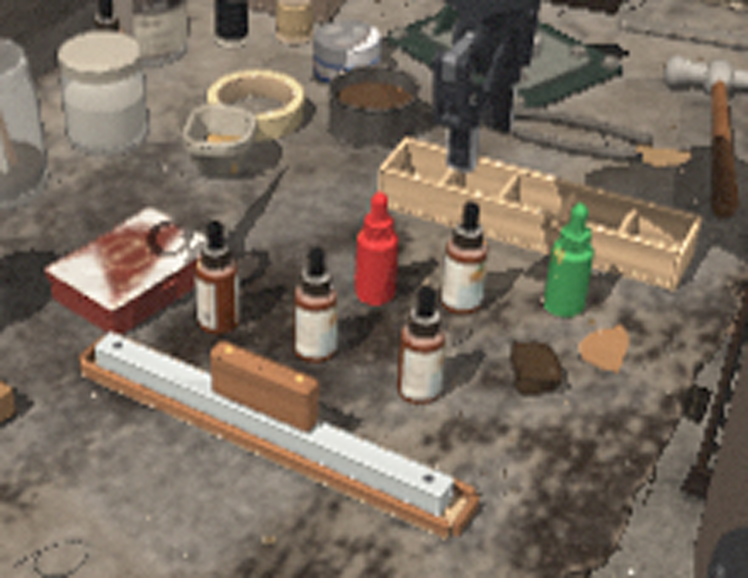

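>>> jog_arm(series=[[0.001, 0.0005, 0.005, 0], [0.001, 0.0005, 0.01, 0], [0.001, 0.0005, 0.01, 0], [0.001, 0.0005, 0.012, 0], [0.001, 0, 0.012, 0], [0, 0, 0.012, 0], [0, 0, 0.012, 0], [0, 0, 0.008, 0]])

```text
time: 66.63
eef_pos: [0.461, -0.2466, 0.0697]
tcp_rot: [1.0, -0.003, -0.015, -0.009]
contact_force: [-1.5, -0.0, -0.3]
opening: 0.701
```

```bash
python3 -c "
from h import *
go(.4625,-.2426,.052,0)"
```

```text
p [ 0.461  -0.2466  0.0697] yaw -0.0067 sum 0.034 q4 -0.0052 dq 0.21 tilt [-0.029   0.0182]
tool total [ 0.002  -0.0037  0.0177] spin -0.0067
```

>>> jog_arm(series=[[0.001, -0.002, 0.006, -0.003], [0.001, -0.001, 0.004, -0.002], [0, 0, 0.003, 0], [0, 0, 0, 0], [0, 0, 0, 0], [0, 0, 0, 0], [0, 0, 0, 0], [0, 0, 0, 0]])

```text
time: 67.3
eef_pos: [0.4618, -0.2427, 0.053]
tcp_rot: [1.0, -0.001, -0.016, -0.01]
contact_force: [-1.2, 0.8, -0.2]
opening: 0.701
```

```bash
python3 -c "
from h import *
go(.4625,-.2426,.052,0)"
```

```text
p [ 0.4618 -0.2427  0.053 ] yaw -0.0019 sum 0.0376 q4 -0.0051 dq 0.009 tilt [-0.0318  0.0204]
tool total [ 0.0007 -0.0001  0.001 ] spin -0.0019
```

>>> jog_arm(series=[[0, 0, 0, 0], [0, 0, 0, 0], [0, 0, 0, 0], [0, 0, 0, 0], [0, 0, 0, 0], [0, 0, 0, 0], [0, 0, 0, 0], [0, 0, 0, 0]], grip=0.0, grip_force=40)

```text
time: 67.97
eef_pos: [0.4626, -0.2435, 0.0545]
tcp_rot: [1.0, -0.001, -0.015, -0.009]
contact_force: [-0.4, -0.0, 0.8]
opening: 0.359
```

>>> jog_arm(series=[[0, 0, -0.004, 0], [0, 0, -0.008, 0], [0, 0, -0.01, 0], [0, 0, -0.01, 0], [0, 0, -0.01, 0], [0, 0, -0.01, 0], [0, 0, -0.008, 0], [0, 0, -0.004, 0]])

```text
time: 68.63
eef_pos: [0.4645, -0.2445, 0.1252]
tcp_rot: [1.0, -0.001, -0.015, -0.009]
contact_force: [-0.5, -0.7, -1.2]
opening: 0.359
```

```bash
python3 -c "
from h import *
go(.455,-.374,.11,.037)
print(pose()[0]['opening'])
a=snap('side','side17')
cv2.imwrite('pics/c17.png',cv2.resize(a[100:270,200:420,::-1],None,fx=3.4,fy=3.4,interpolation=cv2.INTER_CUBIC))"
```

```text
p [ 0.4645 -0.2445  0.1252] yaw -0.0019 sum 0.0348 q4 -0.0046 dq 0.102 tilt [-0.0296  0.0187]
tool total [-0.0088  0.1298  0.0131] spin -0.0389
0.35920693147440613
```

View pics/c17.png

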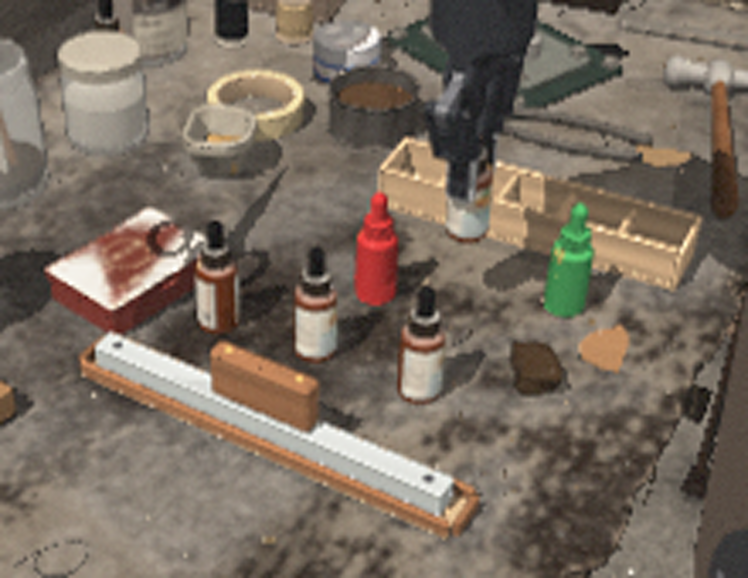

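>>> jog_arm(series=[[0, 0.004, 0, 0], [-0.001, 0.01, 0, -0.004], [-0.001, 0.012, 0, -0.005], [-0.001, 0.012, 0, -0.005], [-0.001, 0.012, 0, -0.005], [-0.001, 0.012, 0, -0.005], [-0.001, 0.012, 0, -0.004], [-0.001, 0.012, 0, 0]])

```text
time: 69.35
eef_pos: [0.457, -0.3382, 0.1222]
tcp_rot: [1.0, 0.015, -0.016, -0.01]
contact_force: [0.6, 0.5, -1.1]
opening: 0.361
```

```bash
python3 -c "
from h import *
go(.455,-.374,.11,.037)"
```

```text
p [ 0.457  -0.3382  0.1222] yaw 0.0301 sum 0.0362 q4 -0.0102 dq 0.216 tilt [-0.0314  0.0201]
tool total [-0.0027  0.036   0.0116] spin -0.0069
```

>>> jog_arm(series=[[-0.001, 0.01, 0, -0.003], [0, 0.008, 0, 0], [0, 0.006, 0, 0], [0, 0.003, 0, 0], [0, 0.001, 0, 0], [0, 0, 0, 0], [0, 0, 0, 0], [0, 0, 0, 0]])

```text
time: 70.02
eef_pos: [0.4562, -0.3722, 0.1207]
tcp_rot: [1.0, 0.015, -0.016, -0.011]
contact_force: [-0.1, 0.9, -0.8]
opening: 0.36
```

```bash
python3 -c "
from h import *
go(.455,-.374,.062,.037)
a=snap('side','side18');b=snap('top','top18')
cv2.imwrite('pics/c18.png',np.hstack([cv2.resize(a[110:200,290:420,::-1],None,fx=3.5,fy=5,interpolation=cv2.INTER_CUBIC),cv2.resize(b[170:320,390:460,::-1],None,fx=4,fy=3,interpolation=cv2.INTER_CUBIC)]))"
```

```text
p [ 0.4562 -0.3722  0.1207] yaw 0.0303 sum 0.0371 q4 -0.0115 dq 0.007 tilt [-0.032   0.0212]
tool total [0.0006 0.003  0.0587] spin -0.0067
```

View pics/c18.png

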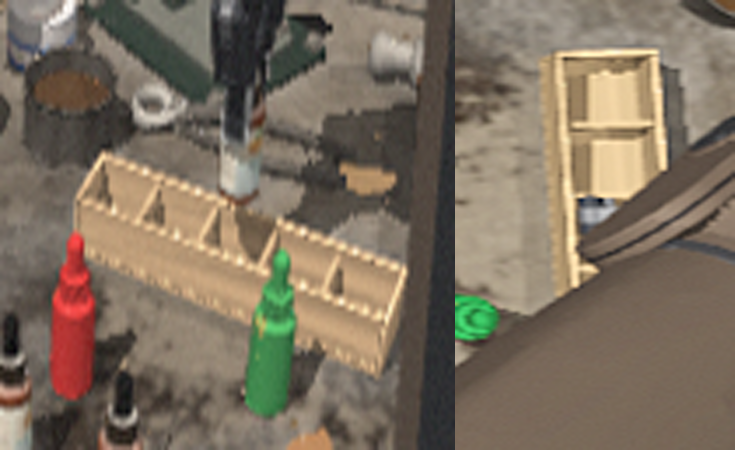

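>>> jog_arm(series=[[0, 0.001, 0.004, -0.003], [0, 0.001, 0.008, -0.003], [0, 0.001, 0.01, 0], [0, 0, 0.01, 0], [0, 0, 0.009, 0], [0, 0, 0.007, 0], [0, 0, 0.004, 0], [0, 0, 0.002, 0]])

```text
time: 70.78
eef_pos: [0.454, -0.3725, 0.0599]
tcp_rot: [1.0, 0.019, -0.017, -0.012]
contact_force: [-0.4, -0.5, -0.9]
opening: 0.361
```

```bash
python3 -c "
from h import *
go(.455,-.374,.06,.037); print(pose()[0]['contact_force'])
a=snap('side','side19')
cv2.imwrite('pics/c19.png',cv2.resize(a[110:200,290:420,::-1],None,fx=5,fy=5,interpolation=cv2.INTER_CUBIC))"
```

```text
p [ 0.454  -0.3725  0.0599] yaw 0.0386 sum 0.0393 q4 -0.0124 dq 0.052 tilt [-0.0335  0.0229]
tool total [ 0.001   0.0016 -0.0002] spin 0.0016
[-0.38483578 -0.52705844 -0.8562546 ]
```

View pics/c19.png

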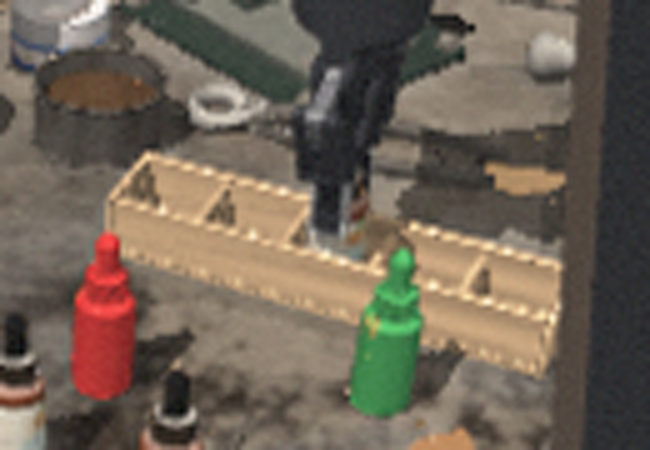

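>>> jog_arm(series=[[0, 0, 0, 0], [0, 0, 0, 0], [0, 0, 0, 0], [0, 0, 0, 0], [0, 0, 0, 0], [0, 0, 0, 0], [0, 0, 0, 0], [0, 0, -0.003, 0]], grip=0.06)

```text
time: 71.5
eef_pos: [0.4552, -0.3738, 0.0652]
tcp_rot: [1.0, 0.019, -0.015, -0.01]
contact_force: [-0.3, -0.2, -0.1]
opening: 0.705
```

>>> jog_arm(series=[[0, 0, -0.006, 0], [0, 0, -0.01, 0], [0, 0, -0.012, 0], [0, 0, -0.012, 0], [0, 0, -0.012, 0], [0, 0, -0.012, 0], [0, 0, -0.012, 0], [0, 0, -0.012, 0]])

```text
time: 72.17
eef_pos: [0.4581, -0.3755, 0.1625]
tcp_rot: [1.0, 0.019, -0.015, -0.01]
contact_force: [-0.8, -0.2, -0.5]
opening: 0.7
```

```bash
python3 -c "
from h import *
go(.446,-.1285,.16,0)
a=snap('side','side20')
cv2.imwrite('pics/c20.png',cv2.resize(a[110:250,250:420,::-1],None,fx=4,fy=4,interpolation=cv2.INTER_CUBIC))"
```

```text
p [ 0.4581 -0.3755  0.1625] yaw 0.0385 sum 0.0348 q4 -0.0111 dq 0.287 tilt [-0.0305  0.0196]
tool total [-0.0025 -0.2472  0.0077] spin 0.0385
```

View pics/c20.png

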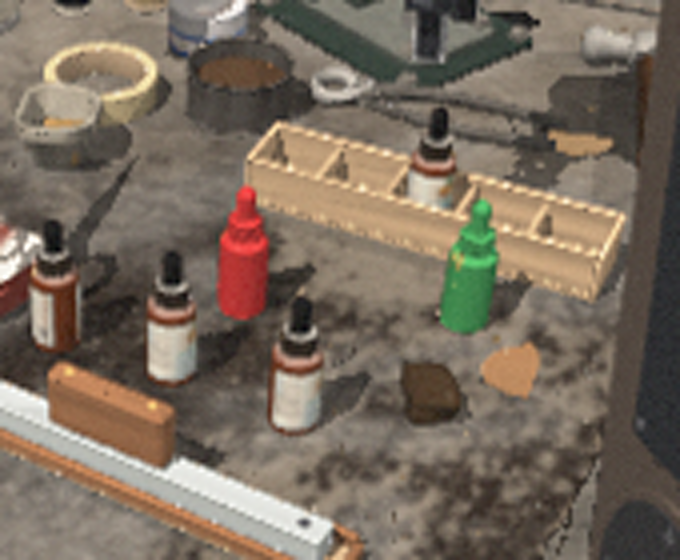

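>>> jog_arm(series=[[0, -0.006, 0, 0], [0, -0.012, 0, 0.005], [0, -0.015, 0, 0.005], [0, -0.016, 0, 0.005], [0, -0.016, 0, 0.005], [0, -0.016, 0, 0.005], [0, -0.016, 0, 0.005], [0, -0.016, 0, 0.005]])

```text
time: 72.88
eef_pos: [0.4538, -0.2528, 0.1646]
tcp_rot: [1.0, -0.001, -0.016, -0.01]
contact_force: [-0.5, 0.3, 0.5]
opening: 0.703
```

```bash
python3 -c "
from h import *
go(.446,-.1285,.16,0)"
```

```text
p [ 0.4538 -0.2528  0.1646] yaw -0.002 sum 0.0375 q4 -0.0053 dq 0.359 tilt [-0.0317  0.0205]
tool total [-0.0079 -0.1241  0.0074] spin -0.002
```

>>> jog_arm(series=[[-0.001, -0.016, 0, 0], [-0.001, -0.016, 0, 0], [-0.001, -0.016, 0, 0], [-0.001, -0.016, 0, 0], [-0.001, -0.014, 0, 0], [-0.001, -0.012, 0, 0], [-0.001, -0.009, 0, 0], [-0.001, -0.006, 0, 0]])

```text
time: 73.55
eef_pos: [0.4367, -0.1267, 0.158]
tcp_rot: [1.0, 0.001, -0.024, -0.017]
contact_force: [0.7, 0.2, -0.8]
opening: 0.699
```

```bash
python3 -c "
from h import *
go(.446,-.1285,.054,0)"
```

```text
p [ 0.4367 -0.1267  0.158 ] yaw 0.0036 sum 0.0587 q4 0.0065 dq 0.147 tilt [-0.0483  0.0338]
tool total [0.0143 0.0054 0.1033] spin 0.0036
```

>>> jog_arm(series=[[0.002, 0.001, 0.005, 0], [0.002, 0.001, 0.009, 0], [0.002, 0.001, 0.01, 0], [0.002, 0.001, 0.01, 0], [0.002, 0.001, 0.01, 0], [0.001, 0, 0.01, 0], [0.001, 0, 0.01, 0], [0.001, 0, 0.009, 0]])

```text
time: 74.22
eef_pos: [0.4473, -0.1304, 0.0769]
tcp_rot: [1.0, 0.001, -0.024, -0.016]
contact_force: [0.3, -0.7, -0.1]
opening: 0.701
```

```bash
python3 -c "
from h import *
go(.446,-.1285,.054,0)"
```

```text
p [ 0.4473 -0.1304  0.0769] yaw 0.002 sum 0.0573 q4 0.0067 dq 0.259 tilt [-0.0475  0.0325]
tool total [-0.0002 -0.0011  0.023 ] spin 0.002
```

>>> jog_arm(series=[[0, -0.001, 0.007, 0], [0, 0, 0.005, 0], [0, 0, 0.003, 0], [0, 0, 0.001, 0], [0, 0, 0, 0], [0, 0, 0, 0], [0, 0, 0, 0], [0, 0, 0, 0]])

```text
time: 74.88
eef_pos: [0.4454, -0.1283, 0.0567]
tcp_rot: [1.0, 0.0, -0.026, -0.017]
contact_force: [0.5, 1.1, 0.6]
opening: 0.703
```

```bash
python3 -c "
from h import *
go(.446,-.1285,.054,0)
a=snap('side','side21')
cv2.imwrite('pics/c21.png',cv2.resize(a[110:250,250:420,::-1],None,fx=4,fy=4,interpolation=cv2.INTER_CUBIC))"
```

```text
p [ 0.4454 -0.1283  0.0567] yaw 0.0017 sum 0.0614 q4 0.007 dq 0.009 tilt [-0.051   0.0345]
tool total [0.0007 0.0003 0.0027] spin 0.0017
```

View pics/c21.png

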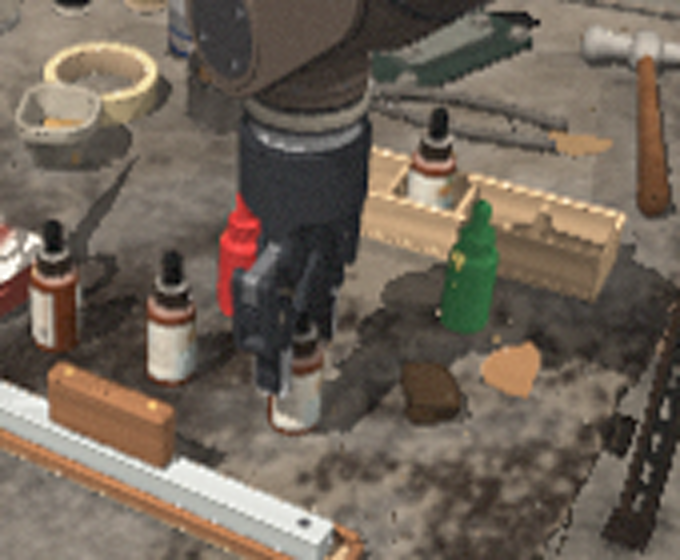

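>>> jog_arm(series=[[0, 0, 0.001, 0], [0, 0, 0, 0], [0, 0, 0, 0], [0, 0, 0, 0], [0, 0, 0, 0], [0, 0, 0, 0], [0, 0, 0, 0], [0, 0, 0, 0]], grip=0.0)

```text
time: 75.6
eef_pos: [0.4463, -0.1289, 0.057]
tcp_rot: [1.0, 0.0, -0.024, -0.016]
contact_force: [0.2, 0.5, -0.1]
opening: 0.361
```

>>> jog_arm(series=[[0, 0, -0.004, 0], [0, 0, -0.008, 0], [0, 0, -0.01, 0], [0, 0, -0.01, 0], [0, 0, -0.01, 0], [0, 0, -0.01, 0], [0, 0, -0.01, 0], [0, 0, -0.01, 0]])

```text
time: 76.27
eef_pos: [0.4488, -0.1306, 0.1347]
tcp_rot: [1.0, 0.0, -0.026, -0.017]
contact_force: [-0.7, 0.0, -1.2]
opening: 0.357
```

>>> jog_arm(series=[[0, 0.003, -0.01, 0], [0, 0.006, -0.01, 0], [0, 0.009, -0.008, 0], [0, 0.01, -0.004, 0], [0, 0.01, 0, 0], [0, 0.01, 0, 0], [0, 0.01, 0, 0], [0, 0.01, 0, 0]])

```text
time: 76.93
eef_pos: [0.4519, -0.207, 0.1715]
tcp_rot: [1.0, 0.001, -0.023, -0.015]
contact_force: [0.0, 1.0, -1.2]
opening: 0.355
```

```bash
python3 -c "
from h import *
go(.4,-.376,.17,.037);print(pose()[0]['opening'])"
```

```text
p [ 0.4519 -0.207   0.1715] yaw 0.0029 sum 0.0553 q4 -0.0024 dq 0.225 tilt [-0.0458  0.0309]
tool total [-0.0523  0.1689 -0.0013] spin -0.0341
0.3552490575159142
```

>>> jog_arm(series=[[-0.003, 0.011, 0, -0.003], [-0.003, 0.011, 0, -0.003], [-0.003, 0.011, 0, -0.003], [-0.003, 0.011, 0, -0.003], [-0.003, 0.011, 0, -0.003], [-0.003, 0.011, 0, -0.003], [-0.003, 0.011, 0, -0.003], [-0.003, 0.011, 0, -0.003]])

```text
time: 77.6
eef_pos: [0.4247, -0.3046, 0.1639]
tcp_rot: [0.999, 0.013, -0.026, -0.019]
contact_force: [-0.9, -0.5, -1.0]
opening: 0.357
```

```bash
python3 -c "
from h import *
go(.4,-.376,.17,.037)"
```

```text
p [ 0.4247 -0.3046  0.1639] yaw 0.0261 sum 0.0643 q4 -0.0138 dq 0.274 tilt [-0.0534  0.0379]
tool total [-0.0268  0.0705 -0.0075] spin -0.0109
```

>>> jog_arm(series=[[-0.003, 0.01, -0.003, -0.003], [-0.003, 0.01, -0.003, -0.003], [-0.003, 0.01, -0.002, -0.003], [-0.003, 0.01, 0, 0], [-0.003, 0.009, 0, 0], [-0.003, 0.006, 0, 0], [-0.002, 0.004, 0, 0], [-0.001, 0.001, 0, 0]])

```text
time: 78.27
eef_pos: [0.4035, -0.3748, 0.1718]
tcp_rot: [0.999, 0.017, -0.026, -0.019]
contact_force: [0.0, -0.2, -0.6]
opening: 0.356
```

```bash
python3 -c "
from h import *
go(.4005,-.376,.066,.037)"
```

```text
p [ 0.4035 -0.3748  0.1718] yaw 0.0342 sum 0.061 q4 -0.0216 dq 0.036 tilt [-0.0526  0.0366]
tool total [0.0024 0.0051 0.1057] spin -0.0028
```

>>> jog_arm(series=[[0, 0.001, 0.005, 0], [0, 0.001, 0.009, 0], [0.001, 0.001, 0.01, 0], [0.001, 0.001, 0.01, 0], [0, 0, 0.01, 0], [0, 0, 0.01, 0], [0, 0, 0.008, 0], [0, 0, 0.004, 0]])

```text
time: 78.93
eef_pos: [0.4018, -0.3739, 0.0975]
tcp_rot: [0.999, 0.018, -0.027, -0.02]
contact_force: [-0.2, -0.8, -0.4]
opening: 0.355
```

```bash
python3 -c "
from h import *
go(.401,-.376,.062,.037)
a=snap('side','side22')
cv2.imwrite('pics/c22.png',cv2.resize(a[110:200,290:420,::-1],None,fx=5,fy=5,interpolation=cv2.INTER_CUBIC))"
```

```text
p [ 0.4018 -0.3739  0.0975] yaw 0.0363 sum 0.0643 q4 -0.0225 dq 0.101 tilt [-0.0541  0.0396]
tool total [0.001  0.0035 0.0354] spin -0.0007
```

View pics/c22.png

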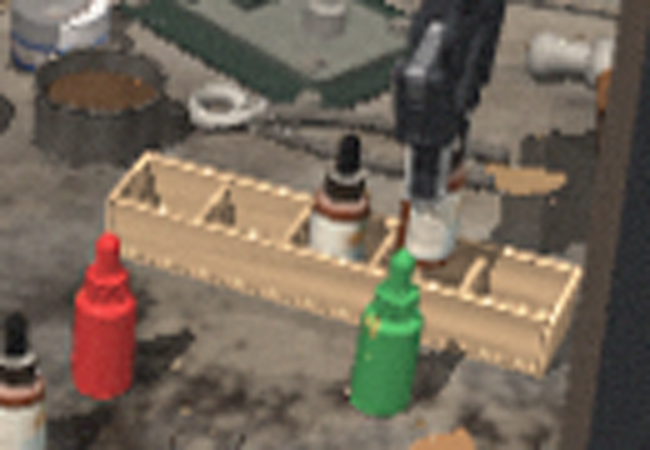

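>>> jog_arm(series=[[0, 0.001, 0.006, 0], [0, 0.001, 0.008, 0], [0, 0, 0.007, 0], [0, 0, 0.005, 0], [0, 0, 0.003, 0], [0, 0, 0.001, 0], [0, 0, 0, 0], [0, 0, 0, 0]])

```text
time: 79.65
eef_pos: [0.4002, -0.375, 0.0641]
tcp_rot: [0.999, 0.018, -0.027, -0.02]
contact_force: [0.6, -0.0, -1.1]
opening: 0.356
```

```bash
python3 -c "
from h import *
go(.401,-.376,.062,.037)"
```

```text
p [ 0.4002 -0.375   0.0641] yaw 0.0362 sum 0.0643 q4 -0.0237 dq 0.002 tilt [-0.0541  0.0396]
tool total [0.0009 0.0011 0.002 ] spin -0.0008
```

>>> jog_arm(series=[[0, 0, 0.002, 0], [0, 0, 0, 0], [0, 0, 0, 0], [0, 0, 0, 0], [0, 0, 0, 0], [0, 0, 0, 0], [0, 0, 0, 0], [0, 0, 0, 0]])

```text
time: 80.32
eef_pos: [0.4009, -0.376, 0.0637]
tcp_rot: [0.999, 0.018, -0.026, -0.019]
contact_force: [-0.6, 0.2, -1.7]
opening: 0.355
```

>>> jog_arm(series=[[0, 0, 0, 0], [0, 0, 0, 0], [0, 0, 0, 0], [0, 0, 0, 0], [0, 0, 0, 0], [0, 0, 0, 0], [0, 0, 0, 0], [0, 0, -0.003, 0]], grip=0.06)

```text
time: 80.98
eef_pos: [0.4011, -0.3762, 0.067]
tcp_rot: [0.999, 0.018, -0.026, -0.019]
contact_force: [0.4, -0.2, -0.4]
opening: 0.699
```

>>> jog_arm(series=[[0, 0, -0.006, 0], [0, 0, -0.01, 0], [0, 0, -0.012, 0], [0, 0, -0.012, 0], [0, 0, -0.012, 0], [0, 0, -0.012, 0], [0, 0, -0.012, 0], [0, 0, -0.012, 0]])

```text
time: 81.65
eef_pos: [0.4061, -0.3796, 0.1646]
tcp_rot: [0.999, 0.018, -0.025, -0.018]
contact_force: [-0.2, 0.1, 0.7]
opening: 0.704
```

```bash
python3 -c "
from h import *
go(.538,-.131,.17,0)
a=snap('side','side23')
cv2.imwrite('pics/c23.png',cv2.resize(a[110:250,250:420,::-1],None,fx=4,fy=4,interpolation=cv2.INTER_CUBIC))"
```

```text
p [ 0.4061 -0.3796  0.1646] yaw 0.0362 sum 0.0594 q4 -0.0211 dq 0.299 tilt [-0.0511  0.0357]
tool total [ 0.1404 -0.244  -0.0033] spin 0.0362
```

View pics/c23.png

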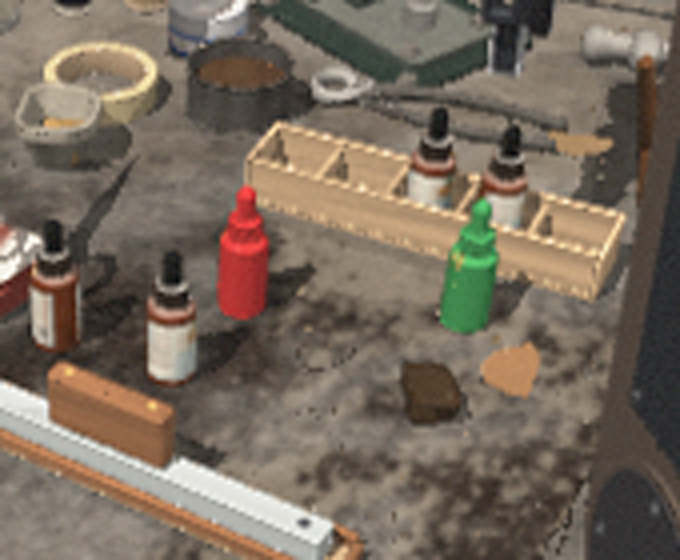

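>>> jog_arm(series=[[0.003, -0.005, 0, 0], [0.006, -0.009, 0, 0.002], [0.006, -0.011, 0, 0.002], [0.006, -0.011, 0, 0.002], [0.006, -0.011, 0, 0.002], [0.006, -0.011, 0, 0.002], [0.006, -0.011, 0, 0.002], [0.006, -0.011, 0, 0.002]])

```text
time: 82.37
eef_pos: [0.4527, -0.2907, 0.1672]
tcp_rot: [1.0, 0.009, -0.025, -0.017]
contact_force: [-0.2, 0.8, -0.8]
opening: 0.699
```

>>> jog_arm(series=[[0.006, -0.011, 0, 0.002], [0.006, -0.011, 0, 0.002], [0.006, -0.011, 0, 0.002], [0.006, -0.011, 0, 0.002], [0.006, -0.011, 0, 0.002], [0.006, -0.011, 0, 0.002], [0.006, -0.011, 0, 0.002], [0.006, -0.011, 0, 0.002]])

```text
time: 83.03
eef_pos: [0.4994, -0.1821, 0.1588]
tcp_rot: [0.999, 0.005, -0.032, -0.023]
contact_force: [0.6, -0.1, 0.0]
opening: 0.702
```

```bash
python3 -c "
from h import *
go(.538,-.131,.15,0)"
```

```text
p [ 0.4994 -0.1821  0.1588] yaw 0.0113 sum 0.0795 q4 0.0066 dq 0.322 tilt [-0.0648  0.0462]
tool total [ 0.0397 -0.0504  0.0086] spin 0.0113
```

>>> jog_arm(series=[[0.007, -0.009, 0, 0.003], [0.007, -0.009, 0, 0.003], [0.006, -0.008, 0, 0.003], [0.005, -0.007, 0, 0], [0.004, -0.005, 0, 0], [0.003, -0.003, 0, 0], [0.001, -0.001, 0, 0], [0, 0, 0, 0]])

```text
time: 83.7
eef_pos: [0.532, -0.1261, 0.1527]
tcp_rot: [0.999, 0.004, -0.038, -0.026]
contact_force: [0.1, -0.5, -0.2]
opening: 0.702
```

```bash
python3 -c "
from h import *
go(.538,-.131,.054,0)"
```

```text
p [ 0.532  -0.1261  0.1527] yaw 0.0106 sum 0.091 q4 0.0175 dq 0.005 tilt [-0.076   0.0522]
tool total [0.0134 0.0101 0.0975] spin 0.0106
```

>>> jog_arm(series=[[0.002, 0.002, 0.005, 0], [0.002, 0.002, 0.009, 0.003], [0.002, 0.002, 0.01, 0.003], [0.002, 0.001, 0.01, 0.003], [0.002, 0.001, 0.01, 0], [0.001, 0, 0.01, 0], [0.001, 0, 0.01, 0], [0.001, 0, 0.009, 0]])

```text
time: 84.37
eef_pos: [0.5399, -0.1335, 0.0719]
tcp_rot: [0.999, -0.003, -0.037, -0.025]
contact_force: [1.1, -0.2, -0.2]
opening: 0.697
```

```bash
python3 -c "
from h import *
go(.538,-.131,.054,0)"
```

```text
p [ 0.5399 -0.1335  0.0719] yaw -0.0034 sum 0.0893 q4 0.0178 dq 0.219 tilt [-0.0746  0.0511]
tool total [-0.0006 -0.0016  0.018 ] spin -0.0034
```

>>> jog_arm(series=[[0, -0.001, 0.006, 0], [0, -0.001, 0.004, 0], [0, 0, 0.003, 0], [0, 0, 0.001, 0], [0, 0, 0, 0], [0, 0, 0, 0], [0, 0, 0, 0], [0, 0, 0, 0]])

```text
time: 85.03
eef_pos: [0.5376, -0.1295, 0.054]
tcp_rot: [0.999, -0.002, -0.039, -0.026]
contact_force: [-0.5, 0.1, -0.1]
opening: 0.7
```

```bash
python3 -c "
from h import *
go(.538,-.131,.054,0)
a=snap('side','side24')
cv2.imwrite('pics/c24.png',cv2.resize(a[110:250,220:390,::-1],None,fx=4,fy=4,interpolation=cv2.INTER_CUBIC))"
```

```text
p [ 0.5376 -0.1295  0.054 ] yaw -0.0026 sum 0.0931 q4 0.0187 dq 0.008 tilt [-0.078   0.0526]
tool total [ 0.0004  0.0015 -0.0001] spin -0.0026
```

View pics/c24.png

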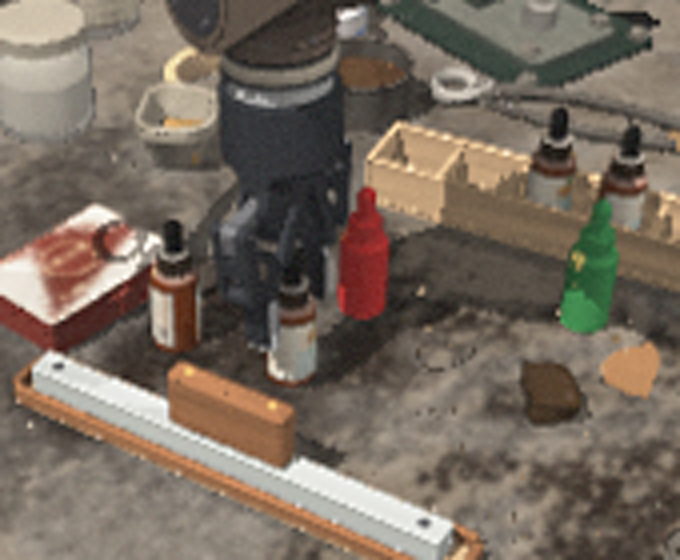

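>>> jog_arm(series=[[0, 0, 0, 0], [0, 0, 0, 0], [0, 0, 0, 0], [0, 0, 0, 0], [0, 0, 0, 0], [0, 0, 0, 0], [0, 0, 0, 0], [0, 0, 0, 0]], grip=0.0)

```text
time: 85.75
eef_pos: [0.5385, -0.1302, 0.0553]
tcp_rot: [0.999, -0.002, -0.038, -0.026]
contact_force: [0.9, -0.4, -0.9]
opening: 0.365
```

>>> jog_arm(series=[[0, 0, -0.004, 0], [0, 0, -0.008, 0], [0, 0, -0.01, 0], [0, 0, -0.01, 0], [0, 0, -0.01, 0], [0, 0, -0.01, 0], [0, 0, -0.01, 0], [0, 0, -0.01, 0]])

```text
time: 86.42
eef_pos: [0.5433, -0.1335, 0.1326]
tcp_rot: [0.999, -0.002, -0.039, -0.026]
contact_force: [0.4, -0.6, -0.9]
opening: 0.363
```

>>> jog_arm(series=[[0, 0, -0.01, 0], [0, 0, -0.01, 0], [0, 0, -0.01, 0], [0, 0, -0.007, 0], [0, 0, -0.004, 0], [0, 0, 0, 0], [0, 0, 0, 0], [0, 0, 0, 0]])

```text
time: 87.08
eef_pos: [0.5485, -0.1367, 0.1826]
tcp_rot: [0.999, -0.002, -0.036, -0.025]
contact_force: [0.5, -0.5, -0.7]
opening: 0.358
```

```bash
python3 -c "
from h import *
go(.509,-.372,.17,.037);print(pose()[0]['opening'])"
```

```text
p [ 0.5485 -0.1367  0.1826] yaw -0.003 sum 0.0865 q4 0.0162 dq 0.008 tilt [-0.0721  0.0499]
tool total [-0.0378  0.2358  0.0036] spin -0.04
0.35843649581003234
```

>>> jog_arm(series=[[0, 0.004, 0, 0], [-0.001, 0.008, 0, -0.002], [-0.002, 0.01, 0, -0.002], [-0.002, 0.01, 0, -0.002], [-0.002, 0.01, 0, -0.002], [-0.002, 0.01, 0, -0.002], [-0.002, 0.01, 0, -0.002], [-0.002, 0.01, 0, -0.002]])

```text
time: 87.75
eef_pos: [0.5325, -0.2146, 0.1759]
tcp_rot: [0.999, 0.006, -0.039, -0.026]
contact_force: [-0.2, -0.6, -0.4]
opening: 0.354
```

>>> jog_arm(series=[[-0.002, 0.01, 0, -0.002], [-0.002, 0.01, 0, -0.002], [-0.002, 0.01, 0, -0.002], [-0.002, 0.01, 0, -0.002], [-0.002, 0.01, 0, -0.002], [-0.002, 0.01, 0, -0.002], [-0.001, 0.01, 0, -0.002], [-0.001, 0.01, 0, -0.002]])

```text
time: 88.42
eef_pos: [0.5177, -0.3047, 0.1725]
tcp_rot: [0.999, 0.014, -0.039, -0.027]
contact_force: [-0.7, -0.0, -0.6]
opening: 0.361
```

```bash
python3 -c "
from h import *
go(.509,-.372,.17,.037)"
```

```text
p [ 0.5177 -0.3047  0.1725] yaw 0.0298 sum 0.0933 q4 -0.0104 dq 0.198 tilt [-0.0778  0.0523]
tool total [-0.0105  0.0671 -0.0004] spin -0.0072
```

>>> jog_arm(series=[[-0.001, 0.01, 0, -0.002], [-0.001, 0.01, 0, -0.002], [-0.001, 0.01, 0, -0.002], [-0.001, 0.01, 0, 0], [-0.001, 0.008, 0, 0], [-0.001, 0.006, 0, 0], [-0.001, 0.004, 0, 0], [0, 0.002, 0, 0]])

```text
time: 89.08
eef_pos: [0.5118, -0.3734, 0.169]
tcp_rot: [0.999, 0.017, -0.038, -0.027]
contact_force: [0.4, -0.2, -1.0]
opening: 0.362
```

```bash
python3 -c "
from h import *
go(.509,-.372,.095,.037)
a=snap('side','side25')
cv2.imwrite('pics/c25.png',cv2.resize(a[80:200,280:420,::-1],None,fx=4.5,fy=4.5,interpolation=cv2.INTER_CUBIC))"
```

```text
p [ 0.5118 -0.3734  0.169 ] yaw 0.0353 sum 0.0923 q4 -0.0188 dq 0.044 tilt [-0.0778  0.0524]
tool total [0.0029 0.0026 0.0739] spin -0.0017
```

View pics/c25.png

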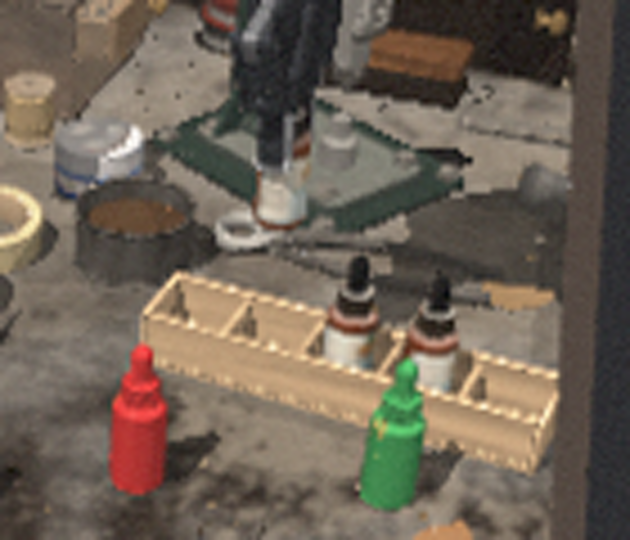

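>>> jog_arm(series=[[0.001, 0.001, 0.005, 0], [0.001, 0.001, 0.009, 0], [0.001, 0.001, 0.01, 0], [0, 0, 0.01, 0], [0, 0, 0.01, 0], [0, 0, 0.01, 0], [0, 0, 0.008, 0], [0, 0, 0.004, 0]])

```text
time: 89.8
eef_pos: [0.5097, -0.3703, 0.0952]
tcp_rot: [0.999, 0.018, -0.039, -0.028]
contact_force: [-0.8, -0.9, -0.5]
opening: 0.359
```

```bash
python3 -c "
from h import *
go(.509,-.372,.061,.037)
a=snap('side','side26')
cv2.imwrite('pics/c26.png',cv2.resize(a[100:200,280:420,::-1],None,fx=4.5,fy=4.5,interpolation=cv2.INTER_CUBIC))"
```

```text
p [ 0.5097 -0.3703  0.0952] yaw 0.0377 sum 0.0943 q4 -0.0193 dq 0.089 tilt [-0.0789  0.054 ]
tool total [0.0019 0.0036 0.034 ] spin 0.0007
```

View pics/c26.png

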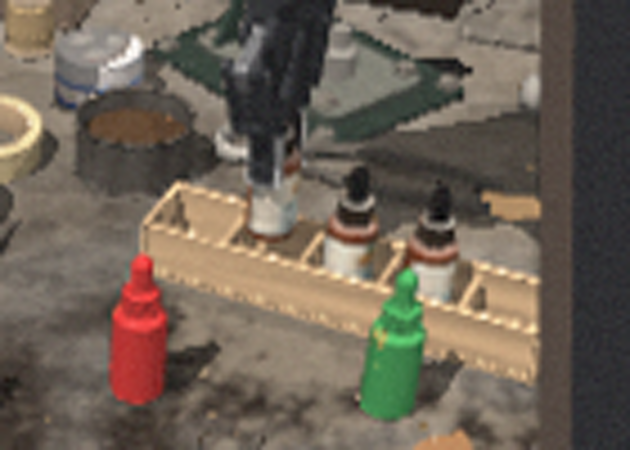

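>>> jog_arm(series=[[0.001, 0.001, 0.006, 0], [0, 0.001, 0.008, 0], [0, 0.001, 0.007, 0], [0, 0, 0.005, 0], [0, 0, 0.003, 0], [0, 0, 0.002, 0], [0, 0, 0.001, 0], [0, 0, 0, 0]])

```text
time: 90.52
eef_pos: [0.5081, -0.372, 0.0594]
tcp_rot: [0.999, 0.018, -0.039, -0.028]
contact_force: [0.4, -0.6, 0.0]
opening: 0.363
```

```bash
python3 -c "
from h import *
go(.509,-.372,.061,.037);print(pose()[0]['contact_force'])"
```

```text
p [ 0.5081 -0.372   0.0594] yaw 0.0374 sum 0.0942 q4 -0.0203 dq 0.002 tilt [-0.0789  0.054 ]
tool total [ 0.0007 -0.     -0.0016] spin 0.0004
[ 0.41099249 -0.63840232  0.02210201]
```

>>> jog_arm(series=[[0, 0, 0, 0], [0, 0, 0, 0], [0, 0, 0, 0], [0, 0, 0, 0], [0, 0, 0, 0], [0, 0, 0, 0], [0, 0, 0, 0], [0, 0, -0.003, 0]], grip=0.06)

```text
time: 91.18
eef_pos: [0.5095, -0.3731, 0.0649]
tcp_rot: [0.999, 0.018, -0.038, -0.026]
contact_force: [0.9, 0.2, 0.5]
opening: 0.699
```

>>> jog_arm(series=[[0, 0, -0.006, 0], [0, 0, -0.01, 0], [0, 0, -0.01, 0], [0, 0, -0.01, 0], [0, 0, -0.01, 0], [0, 0, -0.01, 0], [0, 0, -0.01, 0], [0, 0, -0.01, 0]])

```text
time: 91.85
eef_pos: [0.5158, -0.3773, 0.1488]
tcp_rot: [0.999, 0.018, -0.037, -0.026]
contact_force: [-0.6, -0.2, 0.1]
opening: 0.702
```

```bash
python3 -c "
from h import *
go(.6213,-.1225,.17,0)
a=snap('side','side27')
cv2.imwrite('pics/c27.png',cv2.resize(a[80:250,220:420,::-1],None,fx=3.4,fy=3.4,interpolation=cv2.INTER_CUBIC))"
```

```text
p [ 0.5158 -0.3773  0.1488] yaw 0.0374 sum 0.0898 q4 -0.0187 dq 0.228 tilt [-0.0758  0.0509]
tool total [ 0.113  -0.252  -0.0162] spin 0.0374
```

View pics/c27.png

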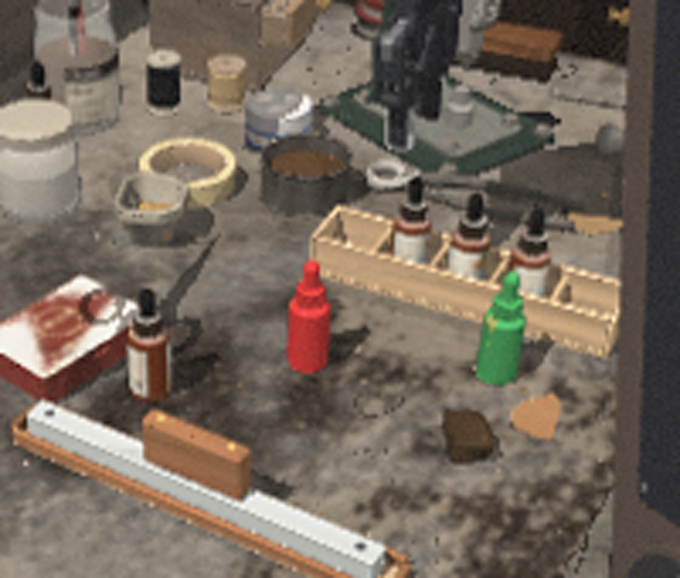

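>>> jog_arm(series=[[0.002, -0.004, -0.003, 0], [0.004, -0.008, -0.004, 0.002], [0.004, -0.01, -0.004, 0.002], [0.004, -0.01, -0.003, 0.002], [0.004, -0.01, 0, 0.002], [0.004, -0.01, 0, 0.002], [0.004, -0.01, 0, 0.002], [0.004, -0.01, 0, 0.002]])

```text
time: 92.57
eef_pos: [0.5482, -0.2992, 0.1684]
tcp_rot: [0.999, 0.009, -0.036, -0.025]
contact_force: [0.6, 1.4, 0.1]
opening: 0.704
```

>>> jog_arm(series=[[0.004, -0.01, 0, 0.002], [0.004, -0.01, 0, 0.002], [0.004, -0.01, 0, 0.002], [0.004, -0.01, 0, 0.002], [0.004, -0.01, 0, 0.002], [0.004, -0.01, 0, 0.002], [0.004, -0.01, 0, 0.002], [0.004, -0.01, 0, 0.002]])

```text
time: 93.23
eef_pos: [0.5822, -0.2085, 0.1689]
tcp_rot: [0.999, 0.001, -0.038, -0.025]
contact_force: [-0.3, 0.5, 0.2]
opening: 0.701
```

```bash
python3 -c "
from h import *
go(.6213,-.1225,.15,0)"
```

```text
p [ 0.5822 -0.2085  0.1689] yaw 0.0045 sum 0.0902 q4 0.0074 dq 0.241 tilt [-0.0752  0.0501]
tool total [ 0.0408 -0.0849  0.0201] spin 0.0045
```

>>> jog_arm(series=[[0.005, -0.01, 0, 0.001], [0.005, -0.01, 0, 0.001], [0.005, -0.01, 0, 0.001], [0.005, -0.01, 0, 0], [0.005, -0.01, 0, 0], [0.004, -0.009, 0, 0], [0.003, -0.007, 0, 0], [0.002, -0.004, 0, 0]])

```text
time: 93.9
eef_pos: [0.6205, -0.1293, 0.17]
tcp_rot: [0.999, 0.0, -0.037, -0.025]
contact_force: [0.5, -0.0, -0.4]
opening: 0.701
```

```bash
python3 -c "
from h import *
go(.6213,-.1225,.054,0)"
```

```text
p [ 0.6205 -0.1293  0.17  ] yaw 0.0024 sum 0.088 q4 0.0206 dq 0.096 tilt [-0.0747  0.0501]
tool total [ 0.0095 -0.0009  0.1159] spin 0.0024
```

>>> jog_arm(series=[[0.001, 0, 0.005, 0], [0.001, 0, 0.009, 0], [0.001, 0, 0.01, 0], [0.001, 0, 0.01, 0], [0.001, 0, 0.01, 0], [0.001, 0, 0.01, 0], [0.001, 0, 0.01, 0], [0.001, 0, 0.01, 0]])

```text
time: 94.57
eef_pos: [0.6232, -0.1262, 0.0889]
tcp_rot: [0.999, -0.0, -0.037, -0.024]
contact_force: [0.1, -0.4, -0.4]
opening: 0.706
```

```bash
python3 -c "
from h import *
go(.6213,-.1225,.054,0)"
```

```text
p [ 0.6232 -0.1262  0.0889] yaw 0.001 sum 0.0867 q4 0.0216 dq 0.218 tilt [-0.0739  0.0489]
tool total [ 0.0007 -0.002   0.0351] spin 0.001
```

>>> jog_arm(series=[[0, -0.001, 0.008, 0], [0, -0.001, 0.007, 0], [0, 0, 0.006, 0], [0, 0, 0.004, 0], [0, 0, 0.002, 0], [0, 0, 0.001, 0], [0, 0, 0, 0], [0, 0, 0, 0]])

```text
time: 95.23
eef_pos: [0.6191, -0.122, 0.0542]
tcp_rot: [0.999, -0.001, -0.04, -0.025]
contact_force: [0.7, 0.2, 0.0]
opening: 0.699
```

```bash
python3 -c "
from h import *
go(.6213,-.1225,.054,0)
a=snap('side','side28')
cv2.imwrite('pics/c28.png',cv2.resize(a[110:250,200:370,::-1],None,fx=4,fy=4,interpolation=cv2.INTER_CUBIC))"
```

```text
p [ 0.6191 -0.122   0.0542] yaw 0.0008 sum 0.0924 q4 0.0226 dq 0.006 tilt [-0.0792  0.0509]
tool total [ 0.0022  0.0005 -0.    ] spin 0.0008
```

View pics/c28.png

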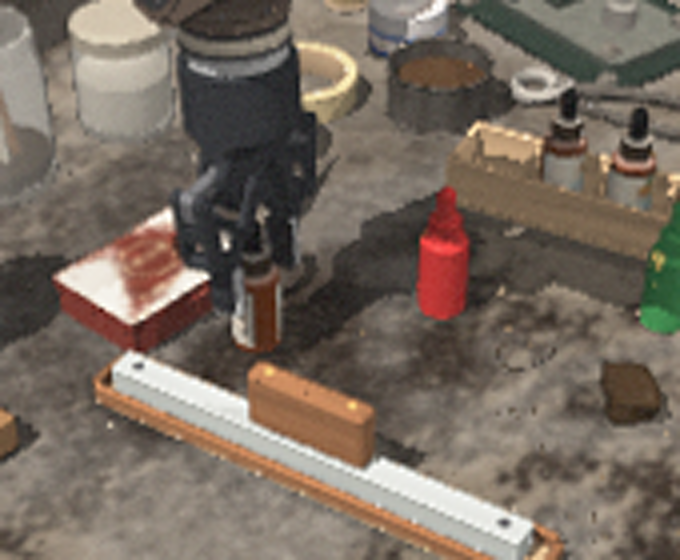

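>>> jog_arm(series=[[0.001, 0, 0, 0], [0, 0, 0, 0], [0, 0, 0, 0], [0, 0, 0, 0], [0, 0, 0, 0], [0, 0, 0, 0], [0, 0, 0, 0], [0, 0, 0, 0]], grip=0.0)

```text
time: 95.95
eef_pos: [0.6213, -0.1225, 0.0559]
tcp_rot: [0.999, -0.001, -0.038, -0.025]
contact_force: [-0.3, -0.6, -0.2]
opening: 0.361
```

>>> jog_arm(series=[[0, 0, -0.004, 0], [0, 0, -0.008, 0], [0, 0, -0.01, 0], [0, 0, -0.01, 0], [0, 0, -0.01, 0], [0, 0, -0.01, 0], [0, 0, -0.01, 0], [0, 0, -0.01, 0]])

```text
time: 96.62
eef_pos: [0.6264, -0.126, 0.1336]
tcp_rot: [0.999, -0.001, -0.039, -0.025]
contact_force: [0.5, 0.7, -0.1]
opening: 0.363
```

>>> jog_arm(series=[[0, 0, -0.01, 0], [0, 0, -0.01, 0], [-0.001, 0.003, -0.01, 0], [-0.002, 0.006, -0.007, 0], [-0.002, 0.009, -0.003, -0.001], [-0.003, 0.01, 0, -0.002], [-0.003, 0.01, 0, -0.002], [-0.003, 0.01, 0, -0.002]])

```text
time: 97.28
eef_pos: [0.6167, -0.18, 0.1816]
tcp_rot: [0.999, 0.004, -0.036, -0.024]
contact_force: [0.3, -0.2, -0.2]
opening: 0.36
```

```bash
python3 -c "
from h import *
go(.563,-.370,.17,.037);print(pose()[0]['opening'])"
```

```text
p [ 0.6167 -0.18    0.1816] yaw 0.0107 sum 0.085 q4 0.0125 dq 0.231 tilt [-0.0714  0.0474]
tool total [-0.0548  0.1899  0.0063] spin -0.0263
0.35980370024663616
```

>>> jog_arm(series=[[-0.003, 0.01, 0, -0.002], [-0.003, 0.01, 0, -0.002], [-0.003, 0.01, 0, -0.002], [-0.003, 0.01, 0, -0.002], [-0.003, 0.01, 0, -0.002], [-0.003, 0.01, 0, -0.002], [-0.003, 0.01, 0, -0.002], [-0.003, 0.01, 0, -0.002]])

```text
time: 97.95
eef_pos: [0.5885, -0.2703, 0.175]
tcp_rot: [0.999, 0.012, -0.039, -0.026]
contact_force: [-0.4, -0.0, -0.6]
opening: 0.357
```

>>> jog_arm(series=[[-0.003, 0.01, 0, -0.001], [-0.003, 0.01, 0, -0.001], [-0.003, 0.01, 0, -0.001], [-0.002, 0.01, 0, -0.001], [-0.002, 0.01, 0, -0.001], [-0.002, 0.01, 0, 0], [-0.002, 0.008, 0, 0], [-0.001, 0.005, 0, 0]])

```text
time: 98.62
eef_pos: [0.5702, -0.3531, 0.1724]
tcp_rot: [0.999, 0.014, -0.038, -0.026]
contact_force: [-0.1, -0.3, -1.4]
opening: 0.361
```

```bash
python3 -c "
from h import *
go(.563,-.370,.17,.037)"
```

```text
p [ 0.5702 -0.3531  0.1724] yaw 0.0303 sum 0.0913 q4 -0.012 dq 0.088 tilt [-0.077   0.0501]
tool total [-0.0075  0.0168  0.0021] spin -0.0067
```

>>> jog_arm(series=[[-0.001, 0.005, 0, -0.002], [-0.001, 0.005, 0, -0.002], [-0.001, 0.004, 0, 0], [-0.001, 0.002, 0, 0], [0, 0, 0, 0], [0, 0, 0, 0], [0, 0, 0, 0], [0, 0, 0, 0]])

```text
time: 99.28
eef_pos: [0.5665, -0.3711, 0.1715]
tcp_rot: [0.999, 0.016, -0.038, -0.026]
contact_force: [0.4, -0.5, -0.6]
opening: 0.359
```

```bash
python3 -c "
from h import *
go(.563,-.370,.1,.037)
a=snap('side','side29')
cv2.imwrite('pics/c29.png',cv2.resize(a[80:200,280:420,::-1],None,fx=4.5,fy=4.5,interpolation=cv2.INTER_CUBIC))"
```

```text
p [ 0.5665 -0.3711  0.1715] yaw 0.035 sum 0.0917 q4 -0.0136 dq 0.004 tilt [-0.0771  0.051 ]
tool total [0.002  0.0026 0.0715] spin -0.002
```

View pics/c29.png

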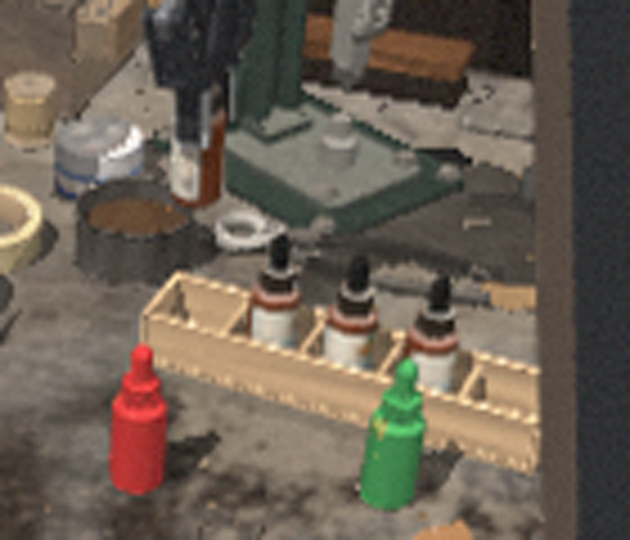

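>>> jog_arm(series=[[0.001, 0.001, 0.005, -0.002], [0, 0.001, 0.009, 0], [0, 0, 0.01, 0], [0, 0, 0.01, 0], [0, 0, 0.01, 0], [0, 0, 0.009, 0], [0, 0, 0.007, 0], [0, 0, 0.004, 0]])

```text
time: 100.0
eef_pos: [0.562, -0.3683, 0.1001]
tcp_rot: [0.999, 0.018, -0.039, -0.027]
contact_force: [-1.2, 0.6, -1.4]
opening: 0.361
```

```bash
python3 -c "
from h import *
go(.563,-.370,.0605,.037)
a=snap('side','side30')
cv2.imwrite('pics/c30.png',cv2.resize(a[100:200,280:420,::-1],None,fx=4.5,fy=4.5,interpolation=cv2.INTER_CUBIC))"
```

```text
p [ 0.562  -0.3683  0.1001] yaw 0.0385 sum 0.0934 q4 -0.0142 dq 0.088 tilt [-0.0783  0.0522]
tool total [0.004  0.0039 0.0392] spin 0.0015
```

View pics/c30.png

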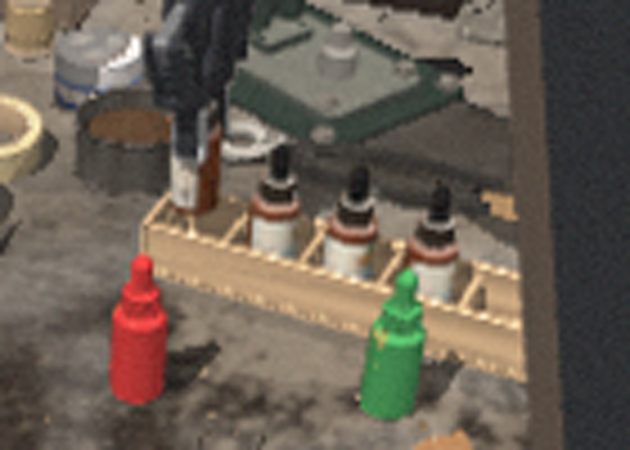

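>>> jog_arm(series=[[0.001, 0.001, 0.007, 0], [0.001, 0.001, 0.009, 0], [0.001, 0.001, 0.008, 0], [0, 0, 0.006, 0], [0, 0, 0.004, 0], [0, 0, 0.002, 0], [0, 0, 0, 0], [0, 0, 0, 0]])

```text
time: 100.72
eef_pos: [0.5626, -0.3698, 0.0599]
tcp_rot: [0.999, 0.018, -0.039, -0.027]
contact_force: [0.2, 0.7, -0.7]
opening: 0.36
```

```bash
python3 -c "
from h import *
go(.563,-.370,.0605,.037);print(pose()[0]['contact_force'])"
```

```text
p [ 0.5626 -0.3698  0.0599] yaw 0.0383 sum 0.093 q4 -0.0147 dq 0.002 tilt [-0.078   0.0519]
tool total [ 0.0004  0.0002 -0.0006] spin 0.0013
[ 0.17810497  0.67941894 -0.65669091]
```

>>> jog_arm(series=[[0, 0, 0, 0], [0, 0, 0, 0], [0, 0, 0, 0], [0, 0, 0, 0], [0, 0, 0, 0], [0, 0, 0, 0], [0, 0, 0, 0], [0, 0, -0.003, 0]], grip=0.06)

```text
time: 101.38
eef_pos: [0.5637, -0.3707, 0.0651]
tcp_rot: [0.999, 0.018, -0.037, -0.026]
contact_force: [-0.5, 1.0, -0.2]
opening: 0.703
```

>>> jog_arm(series=[[0, 0, -0.006, 0], [0, 0, -0.01, 0], [0, 0, -0.012, 0], [0, 0, -0.012, 0], [0, 0, -0.012, 0], [0, 0, -0.012, 0], [0, 0, -0.012, 0], [0, 0, -0.012, 0]])

```text
time: 102.05
eef_pos: [0.5708, -0.3753, 0.1618]
tcp_rot: [0.999, 0.018, -0.037, -0.026]
contact_force: [0.2, -1.4, 0.3]
opening: 0.702
```

>>> jog_arm(series=[[-0.005, 0, -0.012, 0], [-0.005, 0, -0.012, 0], [-0.008, 0, -0.012, 0], [-0.008, 0, -0.01, 0], [-0.008, 0, -0.006, 0], [-0.005, 0, 0, 0], [0, 0, 0, 0], [0, 0, 0, 0]])

```text
time: 102.72
eef_pos: [0.5325, -0.3812, 0.2287]
tcp_rot: [0.999, 0.018, -0.034, -0.022]
contact_force: [-0.5, 0.3, -0.2]
opening: 0.702
```

```bash
python3 -c "
from h import *
st()
a=snap('side','side31');b=snap('top','top31')"
```

```text
p [ 0.5325 -0.3812  0.2287] yaw 0.0369 sum 0.0805 q4 -0.0175 dq 0.025 tilt [-0.0696  0.0437]
```

View pics/side31.png

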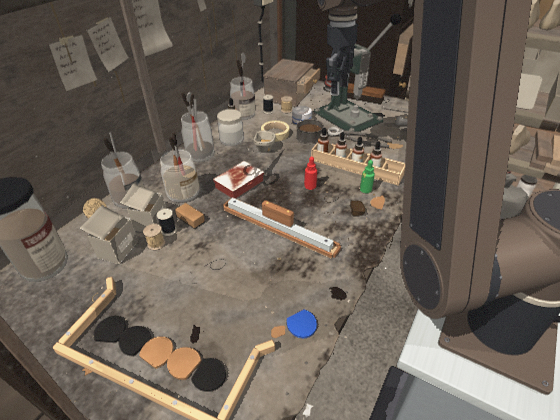

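View pics/top31.png

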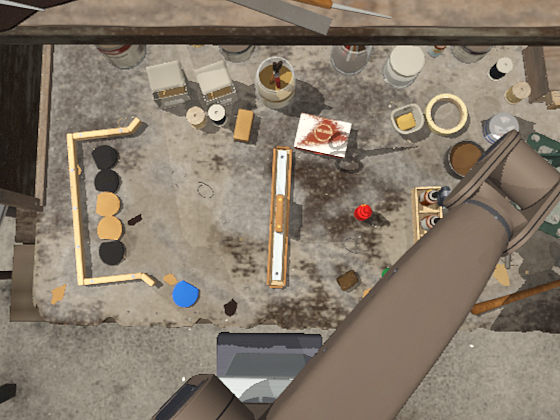

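```bash
python3 - <<'E'
import cv2,numpy as np
a=cv2.imread('pics/side31.png');b=cv2.imread('pics/top31.png')
cv2.imwrite('pics/c31.png',np.hstack([cv2.resize(a[70:150,210:330],(390,400),interpolation=cv2.INTER_CUBIC),cv2.resize(b[30:110,380:540],(390,400),interpolation=cv2.INTER_CUBIC)]))
cv2.imwrite('pics/c32.png',np.hstack([cv2.resize(b[110:300,60:170],(300,500),interpolation=cv2.INTER_CUBIC),cv2.resize(a[120:190,300:410],(480,500),interpolation=cv2.INTER_CUBIC)]))
E
```

```text
(no output)
```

View pics/c31.png

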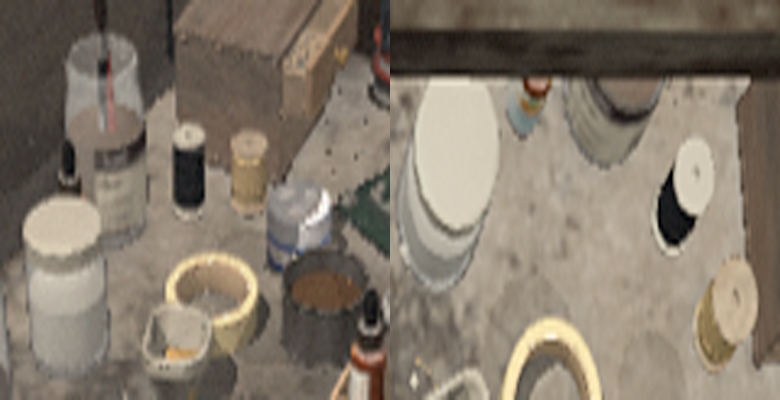

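View pics/c32.png

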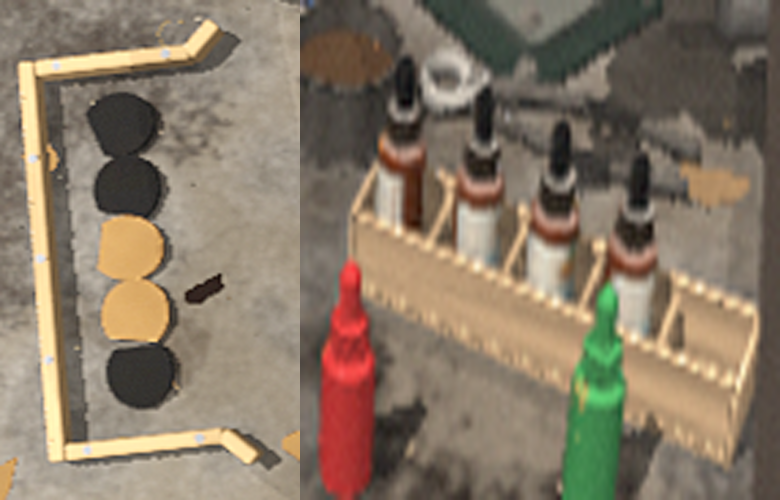

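```bash
python3 - <<'E'
from h import *
a=cv2.imread('pics/side4.png');b=cv2.imread('pics/top0.png')
cv2.imwrite('pics/c33.png',np.hstack([cv2.resize(a[85:135,215:265],(400,400),interpolation=cv2.INTER_CUBIC),cv2.resize(b[35:65,420:460],(400,400),interpolation=cv2.INTER_CUBIC)]))
for z in (0,.05,.1): print(z,world('top',437,46,z).round(3),world('top',435,55,z).round(3),world('side',230.5,104,z).round(3))
E
```

```text
0 [ 0.94  -0.409  0.   ] [ 0.918 -0.404  0.   ] [ 1.029 -0.529  0.   ]
0.05 [ 0.919 -0.394  0.05 ] [ 0.898 -0.389  0.05 ] [ 0.965 -0.449  0.05 ]
0.1 [ 0.899 -0.38   0.1  ] [ 0.878 -0.375  0.1  ] [ 0.902 -0.369  0.1  ]
```

View pics/c33.png

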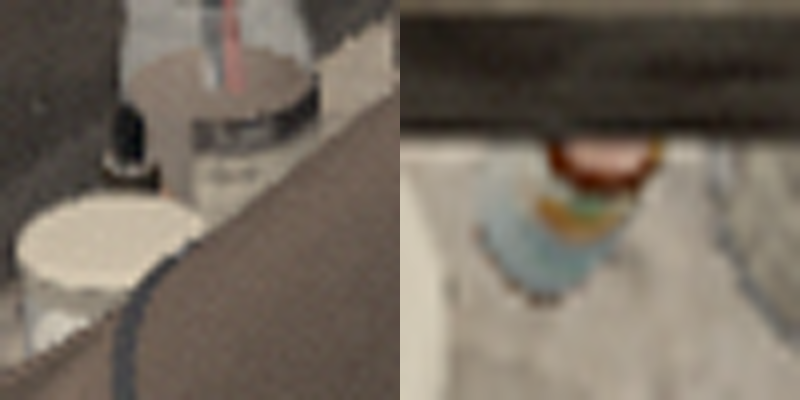

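```bash
python3 - <<'E'
from h import *
a=.108;O=np.array([.552,.3])
for u,v in [(105.5,157),(106.5,181),(108,204),(109.5,229),(111.5,253)]:
    d=world('top',u,v,.008)[:2]-O; print((np.cos(a)*d[0]+np.sin(a)*d[1]).round(3),(-np.sin(a)*d[0]+np.cos(a)*d[1]).round(3))
s=monitor.get_state();print(s['time'],np.abs(s['dq']).max())
workorder.sign_off()
E
```

```text
0.117 0.07
0.059 0.072
0.004 0.072
-0.055 0.072
-0.112 0.071
102.8167 0.011257051585156445
the job is handed in; nothing more can be done
```

The job is handed in at 102.8 s of the 210 s allowed; `sign_off` reports no verdict.

**Heel lifts:** I took the straightedge by its grip and pushed all five lifts into the drying bay. They lie in one row. The last top picture puts their centres about 70 mm behind the mouth line, spread from -112 to +117 mm across the bay. The fingers never went near them, and I saw no lift knocked aside.

**Straightedge:** It went back into its trough. The later pictures show it seated and upright, judged by eye only.

**Bottles:** The four amber bottles on the bench stand upright in four separate cells, and one end cell is empty. The red and green bottles, the blue lift, the wax and the sanding block look unmoved in the last pictures. The arm was clear above the box and still when I handed in.

**What went wrong or stays uncertain:**
- **Tool tilt:** Fast jogs let the gripper tilt inward, to about 0.8 rad at worst. My first attempts to correct it made it worse. I straightened it by pressing the closed fingers against the side of an empty cell with about 14 N, then jogged more slowly. About 0.08 rad of tilt remained at the end. It did not affect the bottles in the pictures.
- **Possible fifth bottle:** One more dropper-type bottle stands at the back wall behind the jars, about 1.0 m from the base and out of reach. I took it as background and left it.

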